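Run a batch of bridge castings through the tumbling drum

TASK

Stand the leaning tumbling drum upright with its crank and load every bridge casting from the bench into it. Then, with the castings inside, press the yellow, the blue and the green key in that order, one at a time, letting each spring back and never touching the red key. Finally crank the drum right over so that all castings fall into the tray under it, and crank it back fully upright and let go, with every casting left lying in the tray and the plaster jaw model and the mug left where they are.

Things in the scene. Friction and masses are not known exactly. Their poses are not given: they have to be found in the camera images.
- machine: Fixed tumbling machine. Origin on the bench below the drum's pivot; x towards its drive box (away from the robot; yaw within 0.2), y to its left. Catch tray under the drum: inside x -174 to +64 mm, y +-80 mm, floor 7 and rim 35 mm above the bench. Posts 46 x 11 mm, 180 mm high, at y +-80 mm carry the drum; drive box 75 mm high at x 71 to 126 mm.
- drum (a joint): Tilt of the drum in rad: 0 = upright, mouth up (end stop); grows as the mouth tips to the machine's -x side over the tray; end stop at 2.4 (mouth steeply down into the tray). Friction holds it where it is left (about 4 N at the crank handle). It starts leaning at 0.4 to 0.9.
- drum_center (a point): Middle of the drum, on its pivot axis (parallel to the machine's y), 160 mm above the bench; axes tilt with the drum, z towards the mouth. Open steel cup 100 mm high, 50 mm either way from here (upright: rim 210 mm, inside floor 115 mm above the bench); outer diameter 128 mm at the rim, 100 mm at the foot, wall 4 mm.
- crank_grip (a point): Grip point on the crank handle that tilts the drum: black round bar 15 mm thick, 56 mm long, parallel to the pivot, beyond the -y post; 128 mm from the drum's middle along -y, 24 mm from the free end, 80 mm from the axis. Drum upright: 74 mm to +x and 30 mm above the axis; it goes over the top (240 mm above the bench) to 75 mm to -x and 28 mm above at full tip. Rigid with the drum.
- tray_center (a point): Centre of the catch tray's floor, 8 mm above the bench; axes as the machine's.
- pod: Fixed grey control pod, 165 x 124 x 38 mm, origin at the centre of its underside, with four coloured spring keys in two rows of two, 54 mm apart, and a dark display along its far edge. Which colour sits where varies.
- key_yellow_top (a point): Centre of the top face of the yellow key, a round spring key of 30 mm diameter, pressed straight down.
- key_yellow (a joint): Travel of the yellow key in m: 0 = up, 0.008 = fully down (about 5 N); it counts as pressed beyond 0.005 and springs back when let go.
- key_blue_top (a point): Centre of the top face of the blue key, a round spring key of 30 mm diameter, pressed straight down.
- key_blue (a joint): Travel of the blue key in m: 0 = up, 0.008 = fully down (about 5 N); it counts as pressed beyond 0.005 and springs back when let go.
- key_green_top (a point): Centre of the top face of the green key, a round spring key of 30 mm diameter, pressed straight down.
- key_green (a joint): Travel of the green key in m: 0 = up, 0.008 = fully down (about 5 N); it counts as pressed beyond 0.005 and springs back when let go.
- key_red_top (a point): Centre of the top face of the red key, a round spring key of 30 mm diameter, pressed straight down.
- key_red (a joint): Travel of the red key in m: 0 = up, 0.008 = fully down (about 5 N); it counts as pressed beyond 0.005 and springs back when let go.
- casting1: Cast metal dental bridge: four crowns in a row, 66 mm long (its x), 16 mm wide (y), 16 mm high (z), about 45 g; origin at the centre of its underside. Starts lying on the bench or on its 2 mm thin pad; two to four castings are there.
- casting2: Another bridge casting, like casting1 (may be absent).
- casting3: Another bridge casting, like casting1 (may be absent).
- casting4: Another bridge casting, like casting1 (may be absent).
- jaw_model: Bystander: tan plaster jaw model, 75 x 67 x 32 mm, origin at the underside's centre.
- mug: Bystander: spotted white mug, 82 mm diameter, 91 mm high, origin at its underside.

How it is judged:
By the outcome, as a careful person would: the job done as asked, in the order asked, and still so for the second after the job is handed in, with the robot touching nothing.
Of casting1, casting2, casting3, casting4 only 2 to 4 are there at a start; the rules pass over those that are not, and their reading is None.
At some moment in a run one of casting1, casting2, casting3, casting4 may be knocked a few centimetres aside while the robot is not near it.
Once in a run the grip may slacken for a moment while it holds something.
It also fails if it takes over 210 s, if anything falls off the work surface, if the arm or the gripper's body presses on something with over 40 N, if the wrist force passes 120 N, or if a joint passes its speed limit or range.

ROBOT

A 6-joint arm with a two-finger parallel gripper is mounted at the origin on a cart in front of the work surface, level with it; the furniture and walls round the work are solid. World frame = base frame: x ahead of the robot, y to its left, z up, the work surface at z = 0. Lengths are in m, angles in degrees, forces in N, time in s.
With the tool pointing down it reaches from about 0.375 to 0.9 m from the base axis. Payload 3.1 kg.
Tool frame: the origin (TCP) lies where the fingers leave the gripper's body, on its centre line; the fingertips stand 70 mm ahead of it and the grasp point (between the pads) lies 51 mm ahead of it; y points along the fingers, z is the direction in which the jaws open and shut, and the axes are right-handed (so a half turn about y gives the same grasp; the last joint's range is limited). The gripper opens to 87 mm and grips with 3 to 60 N. Pads are 19 mm wide; open, the fingers measure 117 mm over their backs; the gripper's body (75 mm by 190 mm) begins 51 mm behind the grasp point.
Start: joints at [56.121, 30.224, 82.088, -0, 67.689, -10.227], TCP at [0.251, 0.572, 0.292] pointing down, gripper open.
Joint ranges: [-176.69, 176.69], [-43.24, 126.21], [12.49, 139.97], [-82, 262], [0, 151.66], [-163.58, 163.58]. Speed limits (degrees/s): [159.86, 159.86, 180, 180, 180, 180].

INTERFACE

Orientations are given as a 3x3 rotation matrix whose columns are the frame's x, y, z axes.
In Python, from rig import bot gives the robot as it stands.
- The arm moves only by the shell command python3 -m pendant 'ROWS'. ROWS is JSON, a list of rows, each a list of 3 entries, a list of its own where there are three numbers: the shift along the tool's x, y, z in cm, then the turn, a rotation vector about the tool's x, y, z in rad, then the closure, from 0 (fully open) to 1 (shut). In form: [[[dx, dy, dz], [ax, ay, az], jaw], ...]. A call has 1 to 20 rows; each row shifts and turns the commanded pose from where the row before left it, along the tool's axes as they then stand; what a row does not reach is not made up. A row lasts 1/12 s, in which the tool goes at most 41.7 mm and 7.16 degrees, less where a joint would pass 70% of its speed; a pose out of reach is approached as far as the arm can. A call with a gripper value outside its range is refused whole. The fingers move at their own pace and stop on an object; the grip force is fixed at half the most. Time passes only in rows, so rows that do not move let the fingers close. It gives the time, the measured TCP pose, the force and the opening at its end, in the units of the state.
- bot.read_state(): the state, without advancing time (a new reading comes with each control period).
- bot.capture(name): name is "scene" or "top" or "wrist"; returns a dict with "img" (420x560x3 uint8, red, green, blue), "fx", "fy", "cx", "cy" (pixels), "k1" (the pictures are not rectified: a ray, as slopes to the right and down, at radius r is drawn at 1 + k1 r^2 times it, then the intrinsics apply), "R" (3x3) and "t" (3): a world point X has camera coordinates R X + t. Camera axes: x right, y down, z forward; pixel columns grow to the right and rows downward; lengths in m; the calibration is good to about 2 mm. A picture is of the moment at which its call begins. There is no depth.
- bot.hand_in(): hands the job in, once; it reports no verdict.
The state is a dict: "time_s": time; "joint_positions": joint angles; "qvel": joint speeds; "tau": joint torques, N m; "position": TCP position; "tcp_rot": TCP orientation; "force": force on the tool from outside, world axes, zero at the start; "moment": the same for the moment, N m; "opening": opening from 0.0 (shut) to 1.0 (fully open).
Only numpy, scipy, OpenCV 4.12 (cv2) and the standard library are available. Lean on these libraries where they do the work, as an engineer would, in place of code of your own. Each camera call takes 0.05 s, during which the arm holds its last target.

## Working session

There is one attempt and no reset: what is moved stays moved. The work goes in short steps, Python scripts to look and compute and a shell command to move; the robot and the scene stay as the last step left them, time stands still between calls to the robot, and variables do not carry over. Pictures are saved under pics/ and viewed, and the job is handed in when it is done.

```bash
ls; mkdir -p pics; python3 - <<'E'
from rig import bot
import cv2,json
s=bot.read_state(); print(s)
for n in ["scene","top","wrist"]:
    c=bot.capture(n); cv2.imwrite(f"pics/{n}0.png",c["img"][:,:,::-1]); print(n,c["fx"],c["cx"],c["cy"],c["k1"],c["R"],c["t"])
E
```

```text
pics
{'time_s': 0.0, 'joint_positions': array([ 5.61210874e+01,  3.02765573e+01,  8.21559395e+01, -1.46708632e-03,
        6.76901231e+01, -1.02272332e+01]), 'qvel': array([-0.05849503,  0.01199841,  0.07156757,  0.01487991, -0.02629306,
       -0.04006812]), 'tau': array([-1.05280436e-03, -4.40046859e+01, -1.76584375e+01,  6.31910353e-02,
        5.82615752e-02, -1.63862578e-04]), 'position': array([0.25038037, 0.57201639, 0.2912998 ]), 'tcp_rot': array([[ 9.16004952e-01, -1.17331932e-03,  4.01165242e-01],
       [-4.01166799e-01, -1.78996797e-03,  9.16003273e-01],
       [-3.56691407e-04, -9.99997710e-01, -2.11031628e-03]]), 'force': array([-0.61974636, -0.14818581, -1.04888037]), 'moment': array([ 0.0008533 , -0.06268577,  0.03883009]), 'opening': 0.9994933339076011}
scene 477.81013310476754 275.633716506898 213.1323716404403 -0.049597841909688925 [[ 0.55528312 -0.83164687 -0.00491397]
 [-0.53821954 -0.35484734 -0.76446262]
 [ 0.63401923  0.42713798 -0.64464933]] [-0.28133899  0.44570629  1.06235325]
top 445.74570170193056 279.2526946380935 207.52005234995178 -0.00313735472295397 [[ 0.01913239 -0.99971274 -0.01443538]
 [-0.98915083 -0.016823   -0.14593704]
 [ 0.14565227  0.01707089 -0.98918856]] [0.06841639 0.60553032 1.08690798]
wrist 304.89827956750776 275.8101949123033 210.2973182508157 -0.018157314869357184 [[ 0.40112637  0.91602036 -0.00208366]
 [ 0.87648264 -0.38314969  0.29150385]
 [ 0.26622511 -0.11875617 -0.95656739]] [-0.62434489 -0.03516935  0.39175981]
```

View pics/scene0.png

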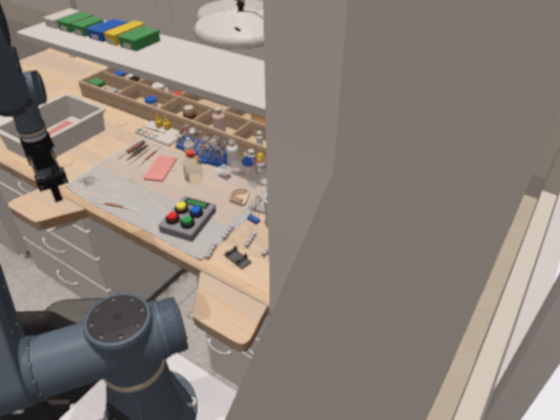

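View pics/top0.png

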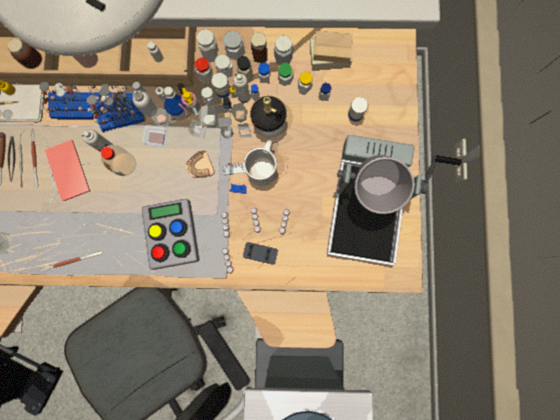

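View pics/wrist0.png

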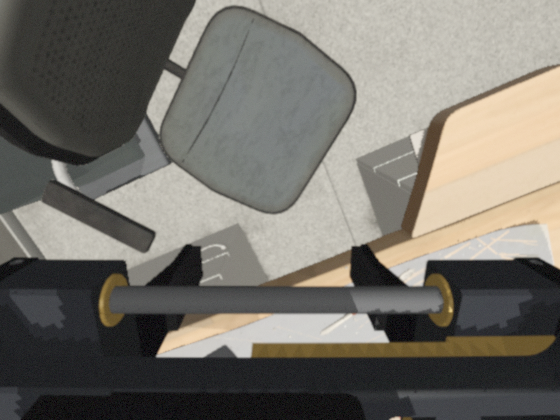

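```bash
cat > h.py <<'E'
from rig import bot
import cv2,numpy as np
np.set_printoptions(precision=4,suppress=True)
def K(c): return np.array([[c["fx"],0,c["cx"]],[0,c["fy"],c["cy"]],[0,0,1]])
def ray(c,p):
    d=np.array([(p[0]-c["cx"])/c["fx"],(p[1]-c["cy"])/c["fy"]]); u=d.copy()
    for _ in range(20): u=d/(1+c["k1"]*(u@u))
    R=np.array(c["R"]);t=np.array(c["t"])
    v=R.T@np.array([u[0],u[1],1]); return -R.T@t, v/np.linalg.norm(v)
def onz(c,p,z):
    o,v=ray(c,p); return o+v*(z-o[2])/v[2]
def proj(c,X):
    q=np.array(c["R"])@np.array(X)+np.array(c["t"]); a=q[:2]/q[2]; a=a*(1+c["k1"]*(a@a))
    return np.array([a[0]*c["fx"]+c["cx"],a[1]*c["fy"]+c["cy"]])
def crop(c,name,x0,y0,x1,y1,s):
    im=c["img"][y0:y1,x0:x1,::-1]; im=cv2.resize(im,None,fx=s,fy=s,interpolation=cv2.INTER_CUBIC)
    cv2.imwrite("pics/"+name,im)
E
python3 - <<'E'
from h import *
c=bot.capture("top"); np.save("top0.npy",c,allow_pickle=True)
crop(c,"t1.png",310,120,470,280,5); crop(c,"t2.png",130,140,310,280,4)
for z in (0,.16):
  for p in [(415,290),(425,100),(333,262),(397,264),(342,165),(410,163),(385,185)]: print(p,z,onz(c,p,z))
E
```

```text
(415, 290) 0 [ 0.4033 -0.2716  0.    ]
(425, 100) 0 [ 0.9138 -0.3116  0.    ]
(333, 262) 0 [ 0.4706 -0.0618  0.    ]
(397, 264) 0 [ 0.4685 -0.2269  0.    ]
(342, 165) 0 [ 0.7285 -0.0854  0.    ]
(410, 163) 0 [ 0.7369 -0.2666  0.    ]
(385, 185) 0 [ 0.6759 -0.1992  0.    ]
(415, 290) 0.16 [ 0.4082 -0.226   0.16  ]
(425, 100) 0.16 [ 0.8486 -0.2605  0.16  ]
(333, 262) 0.16 [ 0.4663 -0.0451  0.16  ]
(397, 264) 0.16 [ 0.4645 -0.1875  0.16  ]
(342, 165) 0.16 [ 0.6888 -0.0654  0.16  ]
(410, 163) 0.16 [ 0.696  -0.2217  0.16  ]
(385, 185) 0.16 [ 0.6434 -0.1636  0.16  ]
```

View pics/t1.png

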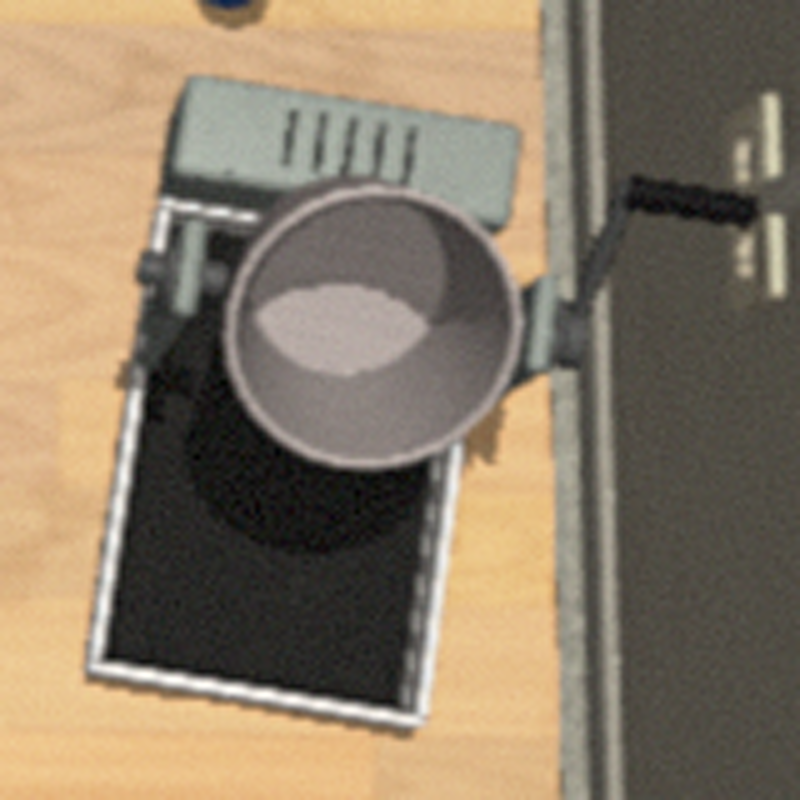

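View pics/t2.png

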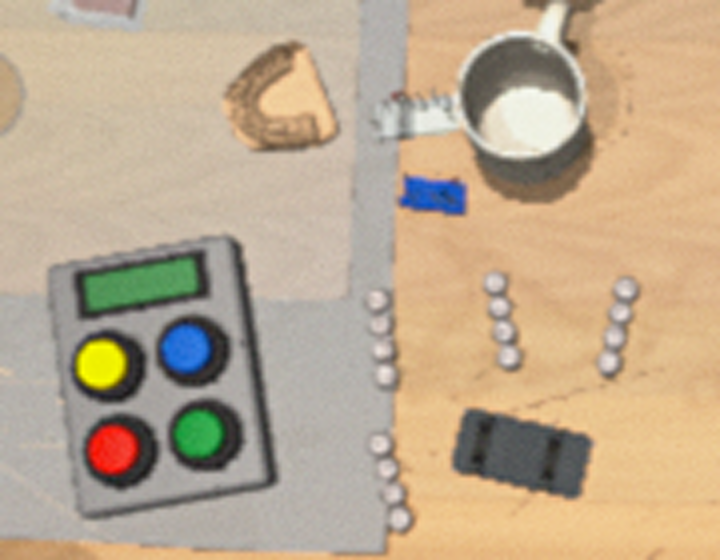

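```bash
python3 - <<'E'
from h import *
c=np.load("top0.npy",allow_pickle=True).item()
print("cam",ray(c,(280,210))[0], "scene cam",ray(bot.capture("scene"),(280,210))[0])
f1=lambda u,v:(310+u/5-.4,120+v/5-.4)
f2=lambda u,v:(130+u/4-.4,140+v/4-.4)
print("wall foot",[onz(c,f1(*p),0) for p in [(545,50),(560,500),(568,780)]])
for n,p,z in [("trayL",(90,670),.035),("trayR",(418,725),.035),("trayFL",(158,205),.035),("postL top",(190,267),.18),("postLtop a",(190,222),.18),("postLtop b",(190,312),.18),("postR",(540,320),.18),("driveL",(190,78),.075),("driveR",(520,128),.075),("hand in",(640,195),.22),("hand out",(755,210),.22)]:
    print(n,onz(c,f1(*p),z))
im=c["img"]; hsv=cv2.cvtColor(im,cv2.COLOR_RGB2HSV)
for n,lo,hi in [("yel",(25,150,120),(35,255,255)),("blu",(100,150,80),(120,255,255)),("grn",(55,120,60),(80,255,255)),("red",(0,180,120),(5,255,255))]:
    m=cv2.inRange(hsv,lo,hi); m[:, :140]=0; m[:,205:]=0; m[:222]=0; m[270:]=0
    n_,_,st,ce=cv2.connectedComponentsWithStats(m)
    k=1+np.argmax(st[1:,4]); print(n,st[k],ce[k],onz(c,ce[k],.05))
for n,p in [("c1",[(377,300),(387,376)]),("c2",[(380,443),(400,519)]),("c3",[(495,283),(511,357)]),("c4",[(626,288),(609,364)])]:
    a,b=[onz(c,f2(*q),.014) for q in p]; print(n,(a+b)/2,np.linalg.norm(a-b),np.degrees(np.arctan2(*(a-b)[1::-1])))
print("jaw",onz(c,f2(283,100),.02),"mug top",onz(c,f2(522,92),.09),"stand",onz(c,f2(520,450),.03))
print("pod corners",[onz(c,f2(*p),.038)[:2] for p in [(50,268),(235,238),(272,480),(85,515)]])
E
```

```text
cam [0.4393 0.06   1.1645] scene cam [-0.2774 -0.5296  1.0242]
wall foot [array([ 0.8298, -0.292 ,  0.    ]), array([ 0.5852, -0.2933,  0.    ]), array([ 0.4401, -0.2935,  0.    ])]
trayL [ 0.4904 -0.0445  0.035 ]
trayR [ 0.466  -0.2087  0.035 ]
trayFL [ 0.7315 -0.079   0.035 ]
postL top [ 0.6656 -0.0755  0.18  ]
postLtop a [ 0.6864 -0.0756  0.18  ]
postLtop b [ 0.6449 -0.0754  0.18  ]
postR [ 0.6438 -0.232   0.18  ]
driveL [ 0.7873 -0.0903  0.075 ]
driveR [ 0.7638 -0.2557  0.075 ]
hand in [ 0.6914 -0.2647  0.22  ]
hand out [ 0.6855 -0.3141  0.22  ]
yel [149 225  13  12 128] [154.8359 230.4453] [0.5397 0.3916 0.05  ]
blu [170 222  13  12 122] [176.1475 226.9836] [0.5495 0.3382 0.05  ]
grn [173 242  13  13 128] [179.3438 248.0312] [0.4967 0.3273 0.05  ]
red [152 246  13  13 120] [157.8583 252.0417] [0.4857 0.3808 0.05  ]
c1 [0.5629 0.2198 0.014 ] 0.050217768370484465 9.562298738822612
c2 [0.4707 0.2113 0.014 ] 0.050412994097910106 16.86159590334812
c3 [0.576  0.1415 0.014 ] 0.04965167854076391 13.650620469565812
c4 [0.5734 0.0669 0.014 ] 0.05086972847989534 -11.523990555272457
jaw [0.7189 0.2903 0.02  ] mug top [0.7091 0.1281 0.09  ] stand [0.4912 0.1273 0.03  ]
pod corners [array([0.6016, 0.4317]), array([0.6231, 0.3135]), array([0.4692, 0.2826]), array([0.4451, 0.3995])]
```

```bash
python3 - <<'E'
from h import *
c=np.load("top0.npy",allow_pickle=True).item()
crop(c,"t3.png",380,0,560,420,1.9); s=bot.capture("scene"); crop(s,"s1.png",200,150,560,420,2.2)
E
```

```text
(no output)
```

View pics/t3.png

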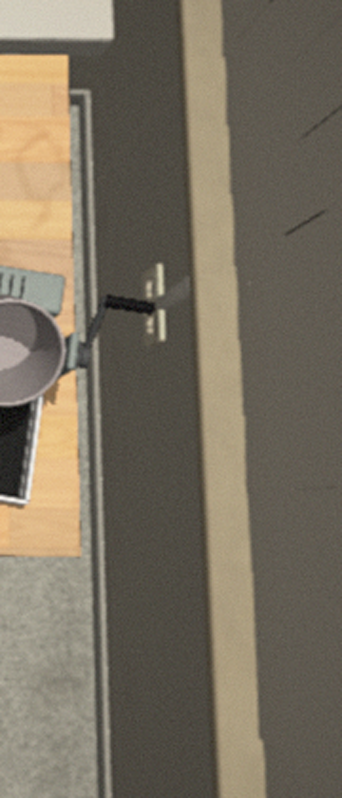

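View pics/s1.png

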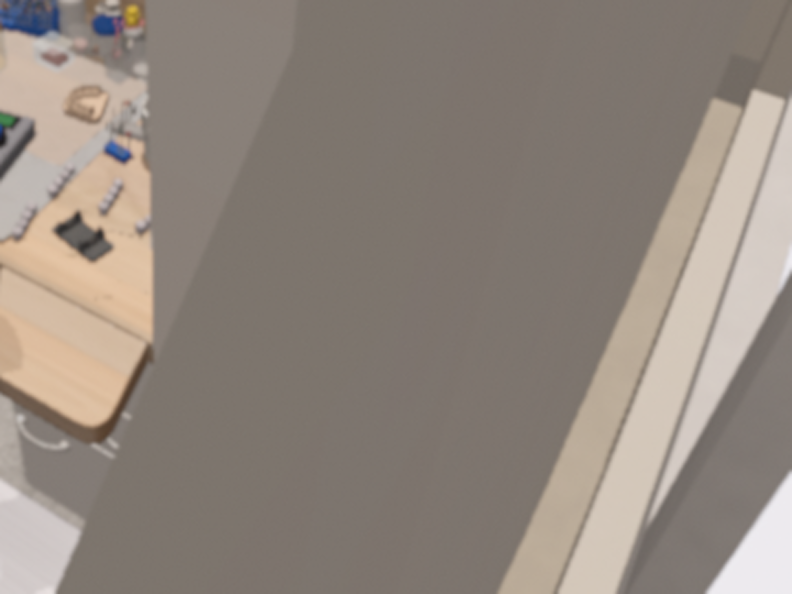

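```bash
python3 -m pendant '[[[0,-0.5,0],[0,0.1185,0],0],[[0,-0.5,0],[0,0.1185,0],0],[[0,-0.5,0],[0,0.1185,0],0],[[0,-0.5,0],[0,0.1185,0],0],[[0,-0.5,0],[0,0.1185,0],0],[[0,-0.5,0],[0,0.1185,0],0],[[0,-0.5,0],[0,0.1185,0],0],[[0,-0.5,0],[0,0.1185,0],0],[[0,-0.5,0],[0,0.1185,0],0],[[0,-0.5,0],[0,0.1185,0],0],[[0,-0.5,0],[0,0.1185,0],0],[[0,0,0],[0,0,0],0]]'
cat > st.py <<'E'
from h import *
import sys
s=bot.read_state(); R=np.array(s["tcp_rot"]); p=np.array(s["position"])
print("t",s["time_s"],"pos",p,"zang",np.degrees(np.arctan2(R[1,2],R[0,2])),"F",s["force"],"open",s["opening"]*87,"q",np.array(s["joint_positions"]))
if len(sys.argv)>3:
    T=np.array([float(a) for a in sys.argv[1:4]]); print("shift cm tool xyz",R.T@(T-p)*100)
if len(sys.argv)>4:
    a=np.radians(float(sys.argv[4])); cur=np.arctan2(R[1,2],R[0,2]); d=(a-cur+np.pi/2)%np.pi-np.pi/2; print("turn about tool y:",-d, "alt",-d-np.sign(-d)*np.pi); 
    Rn=np.array([[0,0,0]]*3,float); 
    a2=cur+d; Rn=np.column_stack([[np.sin(a2),-np.cos(a2),0],[0,0,-1],[np.cos(a2),np.sin(a2),0]])
    print("shift after turn",Rn.T@(T-p)*100, "levelling err rotvec(tool)", cv2.Rodrigues(R.T@np.column_stack([[np.sin(cur),-np.cos(cur),0],[0,0,-1],[np.cos(cur),np.sin(cur),0]]))[0].ravel())
E
python3 st.py 0.688 -0.288 0.345 -8.3
```

```text
time_s: 1.3
position: [0.251, 0.5729, 0.3483]
tcp_rot: [[-0.147, 0.001, 0.989], [-0.989, 0.002, -0.147], [-0.002, -1.0, 0.001]]
force: [0.5, 0.2, -0.3]
opening: 1.001
t 1.3 pos [0.251  0.5729 0.3483] zang -8.449289695984147 F [ 0.4824  0.2116 -0.2632] open 87.09649508889716 q [56.1219 27.061  78.2949 -0.0002 74.5196 64.5712]
shift cm tool xyz [78.7337  0.2292 55.8795]
turn about tool y: -0.002605596734224669 alt 3.1389870568555684
shift after turn [78.8784  0.3311 55.6745] levelling err rotvec(tool) [-0.0009  0.     -0.002 ]
```

```bash
python3 -m pendant '[[[3.3,0,2.3],[0,0,0],0],[[3.3,0,2.3],[0,0,0],0],[[3.3,0,2.3],[0,0,0],0],[[3.3,0,2.3],[0,0,0],0],[[3.3,0,2.3],[0,0,0],0],[[3.3,0,2.3],[0,0,0],0],[[3.3,0,2.3],[0,0,0],0],[[3.3,0,2.3],[0,0,0],0],[[3.3,0,2.3],[0,0,0],0],[[3.3,0,2.3],[0,0,0],0],[[3.3,0,2.3],[0,0,0],0],[[3.3,0,2.3],[0,0,0],0],[[3.3,0,2.3],[0,0,0],0],[[3.3,0,2.3],[0,0,0],0],[[3.3,0,2.3],[0,0,0],0],[[3.3,0,2.3],[0,0,0],0],[[3.3,0,2.3],[0,0,0],0],[[3.3,0,2.3],[0,0,0],0]]'
python3 st.py 0.688 -0.288 0.345 -8.3
python3 - <<'E'
from h import *
w=bot.capture("wrist"); crop(w,"w1.png",0,0,560,420,1.4); print(proj(w,[.688,-.288,.219]))
E
```

```text
time_s: 2.8
position: [0.5746, -0.0772, 0.347]
tcp_rot: [[-0.142, -0.0, 0.99], [-0.99, 0.0, -0.142], [-0.0, -1.0, -0.0]]
force: [1.2, 0.9, 0.3]
opening: 1.0
t 2.8 pos [ 0.5746 -0.0772  0.347 ] zang -8.159975855545621 F [1.1588 0.9387 0.3089] open 87.02403573026646 q [-18.6944  23.3499  84.9507   0.0084  71.7227 -10.5371]
shift cm tool xyz [19.2562  0.1863 14.2188]
turn about tool y: 0.0024438823530170684 alt -3.1391487712367763
shift after turn [19.2214  0.1957 14.2657] levelling err rotvec(tool) [ 0.0004 -0.     -0.0002]
[423.1202 414.7247]
```

View pics/w1.png

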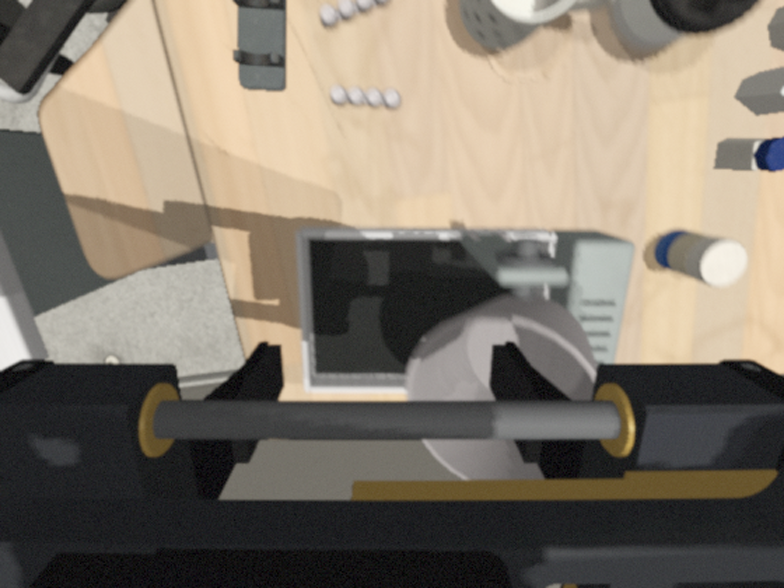

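```bash
python3 -m pendant '[[[3.2,0,2.37],[0,0,0],0],[[3.2,0,2.37],[0,0,0],0],[[3.2,0,2.37],[0,0,0],0],[[3.2,0,2.37],[0,0,0],0],[[3.2,0,2.37],[0,0,0],0],[[3.2,0,2.37],[0,0,0],0],[[0,0,0],[0,0,0],0],[[0,0,0],[0,0,0],0]]'
python3 st.py 0.688 -0.288 0.270 -8.3
python3 - <<'E'
from h import *
w=bot.capture("wrist"); crop(w,"w2.png",0,0,560,420,1.4); print(proj(w,[.688,-.288,.219]))
w=bot.capture("top"); crop(w,"t4.png",310,120,470,280,5)
E
```

```text
time_s: 3.52
position: [0.6871, -0.288, 0.3452]
tcp_rot: [[-0.145, -0.002, 0.989], [-0.989, 0.001, -0.145], [-0.001, -1.0, -0.002]]
force: [-0.3, 0.3, -0.2]
opening: 1.003
t 3.5167 pos [ 0.6871 -0.288   0.3452] zang -8.35702409638348 F [-0.3421  0.337  -0.1638] open 87.26030198099348 q [-31.31    37.8521  58.6269   0.0034  83.6328 -22.9533]
shift cm tool xyz [-0.0052  7.515   0.1045]
turn about tool y: -0.0009952582348662364 alt 3.140597395354927
shift after turn [-0.0112  7.5152  0.0911] levelling err rotvec(tool) [ 0.0018 -0.     -0.0008]
[277.199  228.1152]
```

View pics/w2.png

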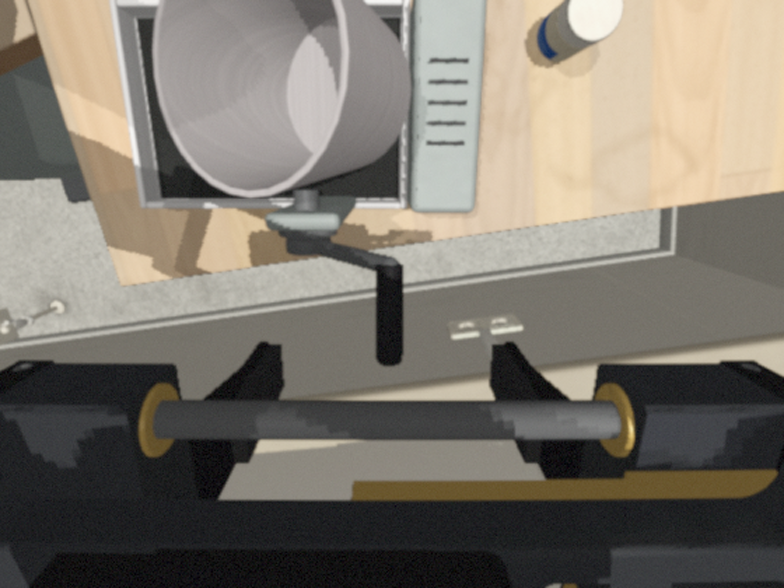

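View pics/t4.png

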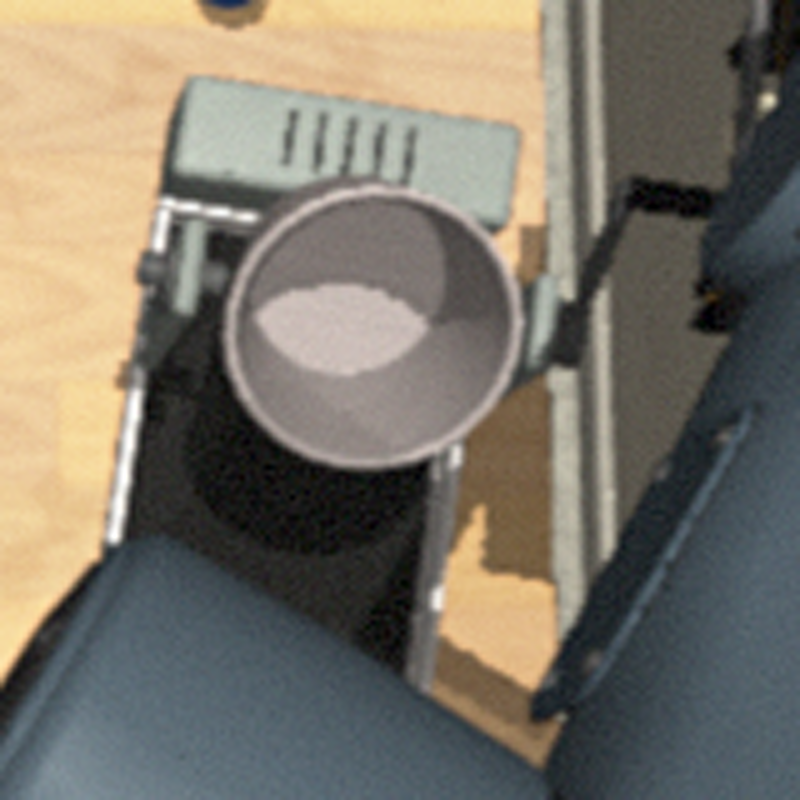

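```bash
python3 -m pendant '[[[0,2.5,0],[0,0,0],0],[[0,2.5,0],[0,0,0],0],[[0,2.5,0],[0,0,0],0.4],[[0,0,0],[0,0,0],0.76],[[0,0,0],[0,0,0],0.76],[[0,0,0],[0,0,0],0.76],[[0,0,0],[0,0,0],0.76],[[0,0,0],[0,0,0],0.76],[[0,0,0],[0,0,0],0.76],[[0,0,0],[0,0,0],0.76]]'
python3 st.py 0.708 -0.291 0.241 -8.3
```

```text
time_s: 4.45
position: [0.6873, -0.286, 0.2735]
tcp_rot: [[-0.145, 0.002, 0.989], [-0.989, -0.001, -0.145], [0.001, -1.0, 0.002]]
force: [-0.2, 1.1, 0.0]
opening: 0.481
t 4.45 pos [ 0.6873 -0.286   0.2735] zang -8.336156906600499 F [-0.1818  1.0696  0.0354] open 41.84474909694994 q [-31.1696  40.9492  63.641    0.0001  75.3047 -22.8334]
shift cm tool xyz [0.1901 3.2495 2.1137]
turn about tool y: -0.000631057067514762 alt 3.1409615965222786
shift after turn [0.1937 3.2458 2.1191] levelling err rotvec(tool) [-0.0017 -0.      0.0007]
```

```bash
python3 -m pendant '[[[0,0,0],[0,0,0],1],[[0,0,0],[0,0,0],1],[[0,0,0],[0,0,0],1],[[0,0,0],[0,0,0],1],[[0,0,0],[0,0,0],1],[[0,0,0],[0,0,0],1],[[0,0.38,0.37],[0,0,0],1],[[0,0.38,0.36],[0,0,0],1],[[0,0.45,0.33],[0,0,0],1],[[0,0.45,0.32],[0,0,0],1],[[0,0.4,0.22],[0,0,0],1],[[0,0.4,0.2],[0,0,0],1],[[0,0.4,0.2],[0,0,0],1],[[0,0,0],[0,0,0],1],[[0,0,0],[0,0,0],1]]'
python3 st.py 0.708 -0.291 0.241 -8.3
```

```text
time_s: 5.7
position: [0.7073, -0.289, 0.2449]
tcp_rot: [[-0.145, 0.001, 0.989], [-0.989, -0.001, -0.145], [0.001, -1.0, 0.001]]
force: [0.8, 0.2, 4.6]
opening: 0.159
t 5.7 pos [ 0.7073 -0.289   0.2449] zang -8.318579467721563 F [0.7843 0.1756 4.6446] open 13.85182093247596 q [-30.569   44.1162  61.5637  -0.025   74.2431 -22.2436]
shift cm tool xyz [0.1914 0.3868 0.1022]
turn about tool y: -0.0003242728850092469 alt 3.141268380704784
shift after turn [0.1918 0.3865 0.1026] levelling err rotvec(tool) [-0.0011 -0.      0.0009]
```

Gripped; the bar is following. Push on a little until the stop shows in the force.

```bash
python3 -m pendant '[[[0,0.3,0.1],[0,0,0],1],[[0,0.3,0.1],[0,0,0],1],[[0,0,0],[0,0,0],1],[[0,0,0],[0,0,0],1]]'
python3 st.py 0.708 -0.291 0.241 -8.3
```

```text
time_s: 6.03
position: [0.7095, -0.2893, 0.239]
tcp_rot: [[-0.145, 0.002, 0.989], [-0.989, -0.001, -0.145], [0.001, -1.0, 0.002]]
force: [2.0, 1.0, 4.7]
opening: 0.16
t 6.0333 pos [ 0.7095 -0.2893  0.239 ] zang -8.326405147553137 F [2.0486 1.0495 4.6521] open 13.902490743754008 q [-30.5122  44.5918  61.4916  -0.0027  73.7772 -22.1849]
shift cm tool xyz [ 0.1898 -0.1981 -0.1238]
turn about tool y: -0.00046085676427720657 alt 3.141131796825516
shift after turn [ 0.1896 -0.198  -0.1243] levelling err rotvec(tool) [-0.0022 -0.      0.001 ]
```

```bash
python3 -m pendant '[[[0,0.25,0.05],[0,0,0],1],[[0,0.25,0.05],[0,0,0],1],[[0,0,0],[0,0,0],1],[[0,0,0],[0,0,0],1]]'
python3 st.py 0.708 -0.291 0.241 -8.3
```

```text
time_s: 6.37
position: [0.7097, -0.2893, 0.2386]
tcp_rot: [[-0.145, 0.001, 0.99], [-0.99, -0.002, -0.145], [0.002, -1.0, 0.002]]
force: [-4.6, 3.2, 19.2]
opening: 0.16
t 6.3667 pos [ 0.7097 -0.2893  0.2386] zang -8.30865998203816 F [-4.5798  3.2097 19.2481] open 13.925123138393172 q [-30.4836  44.6387  61.4549  -0.0633  73.7791 -22.1572]
shift cm tool xyz [ 0.1954 -0.2378 -0.1475]
turn about tool y: -0.00015114519972936336 alt 3.1414415083900638
shift after turn [ 0.1949 -0.2379 -0.148 ] levelling err rotvec(tool) [-0.0017 -0.      0.0018]
```

```bash
python3 -m pendant '[[[0,-0.3,-0.1],[0,0,0],1],[[0,0,0],[0,0,0],0.5],[[0,0,0],[0,0,0],0.5],[[0,0,0],[0,0,0],0.5],[[0,0,0],[0,0,0],0.5],[[0,0,0],[0,0,0],0.5],[[0,0,0],[0,0,0],0.5],[[0,-3,0],[0,0,0],0.5],[[0,-4,0],[0,0,0],0.5],[[0,-3,0],[0,0,0],0.5],[[0,0,0],[0,0,0],0.5]]'
python3 st.py 0.573 0.067 0.26 -101.5
```

```text
time_s: 7.28
position: [0.7115, -0.2905, 0.3449]
tcp_rot: [[-0.145, 0.013, 0.989], [-0.989, -0.008, -0.145], [0.006, -1.0, 0.014]]
force: [0.2, -1.2, 1.5]
opening: 0.495
t 7.2833 pos [ 0.7115 -0.2905  0.3449] zang -8.328384237624858 F [ 0.2229 -1.1735  1.5304] open 43.05350919048949 q [-30.5147  39.7249  54.9795   0.001   84.4064 -22.184 ]
shift cm tool xyz [-33.4149   8.0194 -19.0034]
turn about tool y: -1.5154411891333002 alt 1.626151464456493
shift after turn [-20.7005   8.487   32.2716] levelling err rotvec(tool) [-0.0144 -0.      0.0058]
```

```bash
cat > cast.py <<'E'
from h import *
import sys
c=bot.capture("top"); im=c["img"].astype(int)
# crowns: light greyish with slight pink/violet; segment via brightness & low saturation vs local background
hsv=cv2.cvtColor(c["img"],cv2.COLOR_RGB2HSV)
crop(c,sys.argv[1],130,140,310,290,4)
pts=[eval(a) for a in sys.argv[2:]]
for a,b in [(pts[i],pts[i+1]) for i in range(0,len(pts),2)]:
    a,b=[onz(c,(130+q[0]/4-.4,140+q[1]/4-.4),.014) for q in (a,b)]; d=a-b
    print((a+b)/2,np.linalg.norm(d),np.degrees(np.arctan2(d[1],d[0])))
E
python3 cast.py t5.png
python3 -c "
from h import *
c=bot.capture('top'); crop(c,'t6.png',310,120,470,280,5)"
```

```text
(no output)
```

View pics/t5.png

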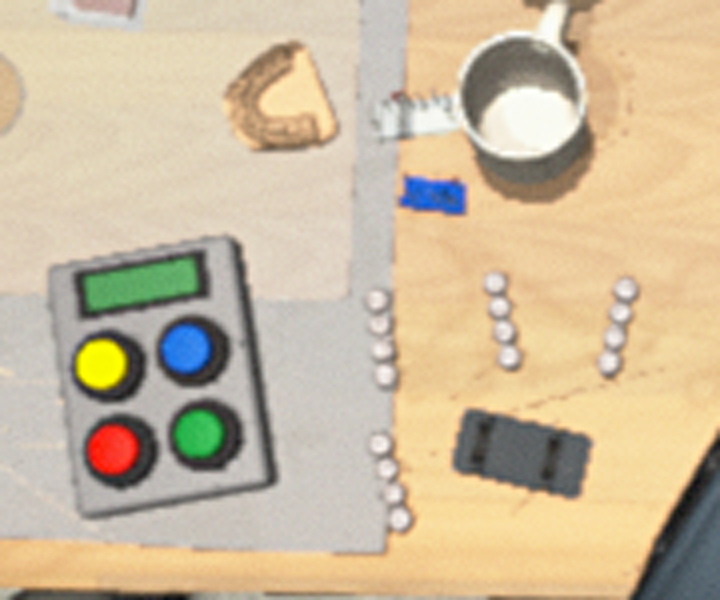

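View pics/t6.png

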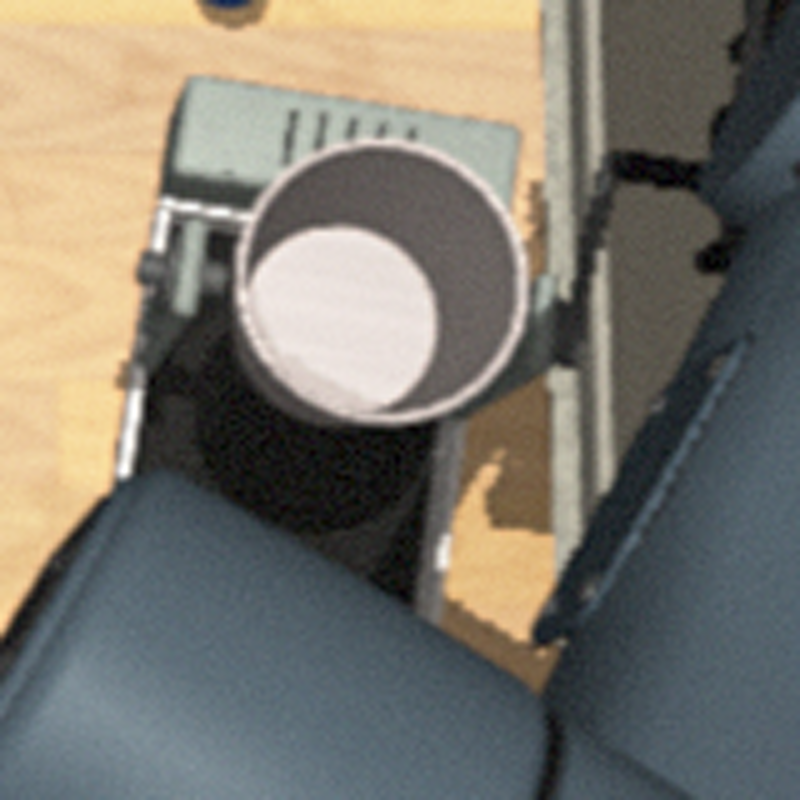

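```bash
python3 -c "
from h import *
c=np.load('top0.npy',allow_pickle=True).item(); print('drum rim centre',onz(c,(310+382/5-.4,120+282/5-.4),.21))"
python3 -m pendant '[[[-3.34,0.2,-1.9],[0,0,0],0.45],[[-3.34,0.2,-1.9],[0,0,0],0.45],[[-3.34,0.2,-1.9],[0,0,0],0.45],[[-3.34,0.2,-1.9],[0,0,0],0.45],[[-3.34,0.2,-1.9],[0,0,0],0.45],[[-3.34,0.2,-1.9],[0,0,0],0.45],[[-3.34,0.2,-1.9],[0,0,0],0.45],[[-3.34,0.2,-1.9],[0,0,0],0.45],[[-3.34,0.2,-1.9],[0,0,0],0.45],[[-3.34,0.2,-1.9],[0,0,0],0.45]]'
python3 -m pendant '[[[0,0.4,0],[0,0.116,0],0.45],[[0,0.4,0],[0,0.116,0],0.45],[[0,0.4,0],[0,0.116,0],0.45],[[0,0.4,0],[0,0.116,0],0.45],[[0,0.4,0],[0,0.116,0],0.45],[[0,0.4,0],[0,0.116,0],0.45],[[0,0.4,0],[0,0.116,0],0.45],[[0,0.4,0],[0,0.116,0],0.45],[[0,0.4,0],[0,0.116,0],0.45],[[0,0.4,0],[0,0.116,0],0.45],[[0,0.4,0],[0,0.116,0],0.45],[[0,0.4,0],[0,0.116,0],0.45],[[0,0.4,0],[0,0.116,0],0.45],[[0,0.4,0],[0,0.116,0],0.45],[[0,0,0],[0,0,0],0.45]]'
python3 st.py 0.573 0.067 0.074 -101.5
python3 - <<'E'
from h import *
w=bot.capture("wrist"); crop(w,"w3.png",0,0,560,420,1.4); print(proj(w,[.573,.067,.014]))
E
```

```text
drum rim centre [ 0.6533 -0.1549  0.21  ]
time_s: 8.22
position: [0.5671, 0.0706, 0.3135]
tcp_rot: [[-0.145, -0.004, 0.989], [-0.989, 0.0, -0.145], [0.0, -1.0, -0.004]]
force: [0.8, 1.2, -0.7]
opening: 0.559
time_s: 9.47
position: [0.5675, 0.069, 0.257]
tcp_rot: [[-0.98, -0.006, -0.199], [0.199, 0.0, -0.98], [0.006, -1.0, 0.001]]
force: [-0.3, 0.5, -0.0]
opening: 0.548
t 9.4667 pos [0.5675 0.069  0.257 ] zang -101.49858152685451 F [-0.2917  0.5409 -0.0163] open 47.66991191403243 q [-4.2573 28.7266 91.7665 -0.0054 59.8568 97.2441]
shift cm tool xyz [-0.6915 18.2955  0.0748]
turn about tool y: 2.4757026739985477e-05 alt -3.1415678965630534
shift after turn [-0.5809 18.2992  0.0904] levelling err rotvec(tool) [-0.0008 -0.      0.006 ]
[276.8244 185.3004]
```

View pics/w3.png

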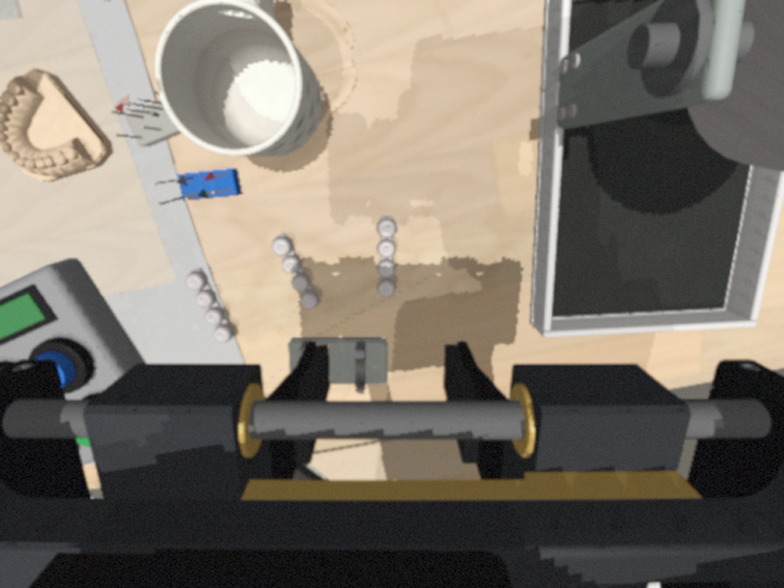

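```bash
python3 -m pendant '[[[-0.2,3.6,0],[0,0,0],0.45],[[-0.2,3.6,0],[0,0,0],0.45],[[-0.2,3.6,0.1],[0,0,0],0.45],[[0,3.6,0],[0,0,0],0.45],[[0,2.5,0],[0,0,0],0.45],[[0,1,0],[0,0,0],0.45],[[0,0.3,0],[0,0,0],0.45],[[0,0,0],[0,0,0],1],[[0,0,0],[0,0,0],1],[[0,0,0],[0,0,0],1],[[0,0,0],[0,0,0],1],[[0,0,0],[0,0,0],1],[[0,0,0],[0,0,0],1],[[0,0,0],[0,0,0],1],[[0,0,0],[0,0,0],1]]'
python3 st.py 0.573 0.067 0.074 -101.5
```

```text
time_s: 10.77
position: [0.5755, 0.0668, 0.0787]
tcp_rot: [[-0.98, 0.002, -0.197], [0.197, -0.0, -0.98], [-0.002, -1.0, -0.0]]
force: [-0.2, 1.0, 6.4]
opening: 0.179
t 10.7667 pos [0.5755 0.0668 0.0787] zang -101.37965985947096 F [-0.2195  1.0187  6.4167] open 15.530826069525512 q [-4.4251 44.7167 96.7928  0.0005 38.3974 96.9541]
shift cm tool xyz [0.245  0.4661 0.0289]
turn about tool y: 0.0021003316745442646 alt -3.139492321915249
shift after turn [0.2442 0.4665 0.0293] levelling err rotvec(tool) [ 0.0002 -0.     -0.0016]
```

```bash
python3 -m pendant '[[[0,-3,0],[0,0,0],1],[[0,-4,0],[0,0,0],1],[[0,-4,0],[0,0,0],1],[[0,-4,0],[0,0,0],1],[[0,-4,0],[0,0,0],1],[[0,-4,0],[0,0,0],1],[[0,-1,0],[0,0,0],1],[[-2,0,3.35],[0,0,0],1],[[-2,0,3.35],[0,0,0],1],[[-2,0,3.35],[0,0,0],1],[[-2,0,3.35],[0,0,0],1],[[-2,0,3.35],[0,0,0],1],[[-2,0,3.35],[0,0,0],1],[[0,0,0],[0,0,0],1],[[0,0,0],[0,0,0],1]]'
python3 st.py 0.654 -0.154 0.222 -101.5
python3 - <<'E'
from h import *
w=bot.capture("wrist"); crop(w,"w4.png",0,0,560,420,1.4)
E
```

```text
time_s: 12.02
position: [0.6528, -0.1563, 0.3161]
tcp_rot: [[-0.98, -0.002, -0.201], [0.201, 0.001, -0.98], [0.002, -1.0, -0.0]]
force: [-0.2, 0.9, -0.3]
opening: 0.18
t 12.0167 pos [ 0.6528 -0.1563  0.3161] zang -101.59862286387255 F [-0.1595  0.8917 -0.2565] open 15.69842825307446 q [-22.9883  32.6467  73.3194   0.0069  74.1386  78.6084]
shift cm tool xyz [-0.091   9.4099 -0.2476]
turn about tool y: -0.0017212936923221012 alt 3.1398713598974712
shift after turn [-0.0748  9.4099 -0.252 ] levelling err rotvec(tool) [0.0005 0.     0.0018]
```

View pics/w4.png

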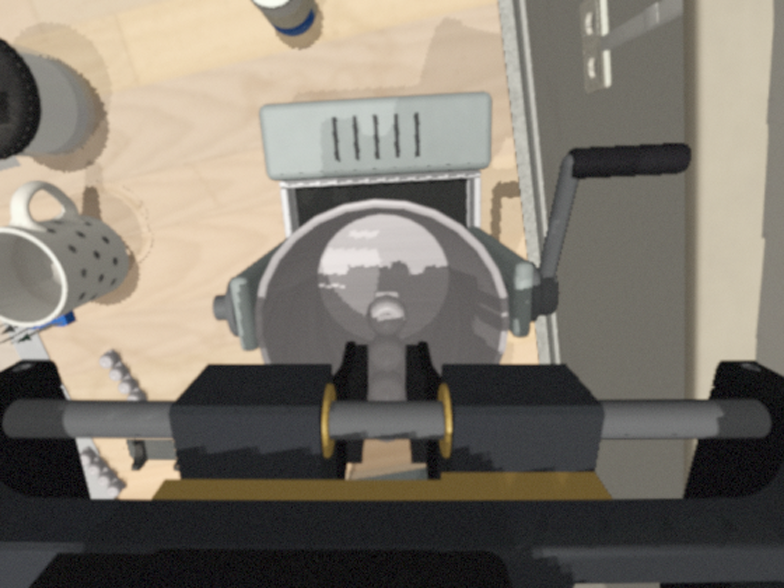

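```bash
python3 -m pendant '[[[0,3,-0.2],[0,0,0],1],[[0,3,0],[0,0,0],1],[[0,2.4,0],[0,0,0],1],[[0,1,0],[0,0,0],1],[[0,0,0],[0,0,0],1],[[0,0,0],[0,0,0],0.55],[[0,0,0],[0,0,0],0.55],[[0,0,0],[0,0,0],0.55],[[0,0,0],[0,0,0],0.55],[[0,-3,0],[0,0,0],0.55],[[0,-4,0],[0,0,0],0.55],[[0,-3,0],[0,0,0],0.45],[[0,0,0],[0,0,0],0.45]]'
python3 st.py 0.576 0.1415 0.0745 -76.3
python3 - <<'E'
from h import *
w=bot.capture("wrist"); crop(w,"w5.png",0,0,560,420,1.4)
E
python3 cast.py t7.png
```

```text
time_s: 13.15
position: [0.6567, -0.1533, 0.3331]
tcp_rot: [[-0.98, 0.016, -0.197], [0.197, -0.007, -0.98], [-0.017, -1.0, 0.003]]
force: [1.2, -0.6, 0.8]
opening: 0.514
t 13.15 pos [ 0.6567 -0.1533  0.3331] zang -101.38345639515617 F [ 1.1849 -0.6243  0.7711] open 44.753984512184346 q [-22.6133  31.6757  72.3674   0.0073  74.9569  78.7667]
shift cm tool xyz [ 14.173   25.5357 -27.3889]
turn about tool y: -0.43778890187590314 alt 2.70380375171389
shift after turn [  0.8628  25.8645 -30.5512] levelling err rotvec(tool) [-0.0033  0.     -0.0171]
```

View pics/w5.png

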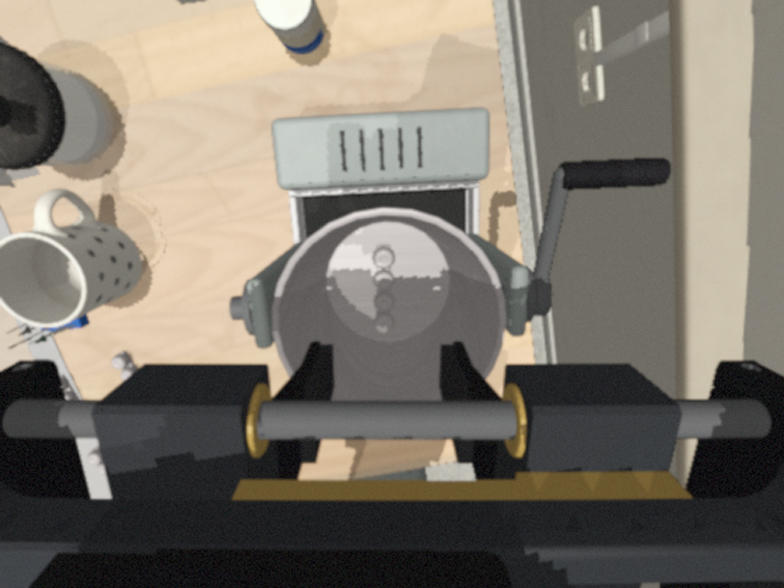

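View pics/t7.png

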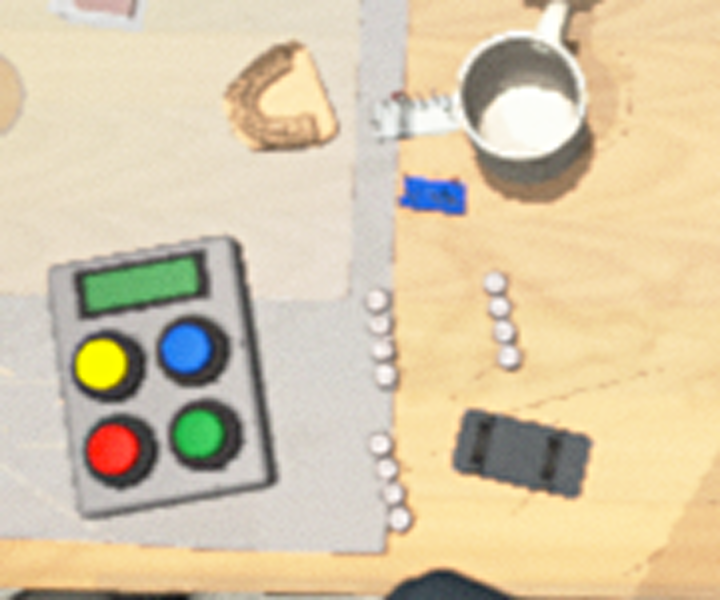

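```bash
python3 -m pendant '[[[0,0,0],[0,-0.1095,0],0.45],[[0,0,0],[0,-0.1095,0],0.45],[[0,0,0],[0,-0.1095,0],0.45],[[0,0,0],[0,-0.1095,0],0.45],[[0.1,0,-3.8],[0,0,0],0.45],[[0.1,0,-3.8],[0,0,0],0.45],[[0.1,0,-3.8],[0,0,0],0.45],[[0.1,0,-3.8],[0,0,0],0.45],[[0.1,1,-3.8],[0,0,0],0.45],[[0.1,1,-3.8],[0,0,0],0.45],[[0.1,1,-3.8],[0,0,0],0.45],[[0.1,1,-3.8],[0,0,0],0.45],[[0,3,0],[0,0,0],0.45],[[0,3,0],[0,0,0],0.45],[[0,0,0],[0,0,0],0.45],[[0,0,0],[0,0,0],0.45]]'
python3 st.py 0.576 0.1415 0.0745 -76.3
python3 - <<'E'
from h import *
w=bot.capture("wrist"); crop(w,"w6.png",0,0,560,420,1.4); print(1.4*proj(w,[.576,.1415,.014]))
E
```

```text
time_s: 14.58
position: [0.5717, 0.1415, 0.2214]
tcp_rot: [[-0.971, -0.007, 0.237], [-0.237, -0.0, -0.971], [0.007, -1.0, -0.001]]
force: [0.0, -0.6, 0.0]
opening: 0.549
t 14.5833 pos [0.5717 0.1415 0.2214] zang -76.28006455252033 F [ 0.0216 -0.6077  0.008 ] open 47.80357114881271 q [ 3.0367 32.6498 91.0267 -0.0042 56.7077 79.3189]
shift cm tool xyz [-0.5201 14.6846  0.1174]
turn about tool y: 0.00034793919637854387 alt -3.1412447143934146
shift after turn [-0.4232 14.6879  0.0999] levelling err rotvec(tool) [0.0012 0.     0.0066]
[388.4606 272.5756]
```

View pics/w6.png

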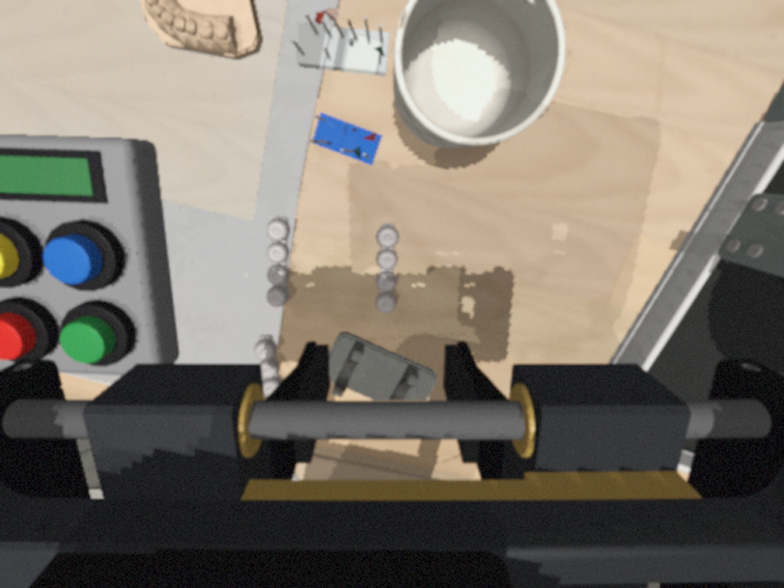

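```bash
python3 -m pendant '[[[-0.2,3.6,0],[0,0,0],0.45],[[-0.2,3.6,0.1],[0,0,0],0.45],[[0,3.6,0],[0,0,0],0.45],[[0,2.5,0],[0,0,0],0.45],[[0,1,0],[0,0,0],0.45],[[0,0.1,0],[0,0,0],0.45],[[0,0,0],[0,0,0],1],[[0,0,0],[0,0,0],1],[[0,0,0],[0,0,0],1],[[0,0,0],[0,0,0],1],[[0,0,0],[0,0,0],1],[[0,0,0],[0,0,0],1],[[0,0,0],[0,0,0],1],[[0,0,0],[0,0,0],1]]'
python3 st.py 0.654 -0.154 0.316
```

```text
time_s: 15.8
position: [0.578, 0.1416, 0.0805]
tcp_rot: [[-0.971, 0.001, 0.237], [-0.237, 0.0, -0.971], [-0.001, -1.0, 0.0]]
force: [-1.2, 0.1, 6.1]
opening: 0.176
t 15.8 pos [0.578  0.1416 0.0805] zang -76.28476818368196 F [-1.1743  0.0684  6.148 ] open 15.271624654707306 q [ 3.0151 45.2035 94.3822  0.0061 40.3458 79.2953]
shift cm tool xyz [ -0.4067 -23.5414  30.5249]
```

```bash
python3 -m pendant '[[[0,-3,0],[0,0,0],1],[[0,-4,0],[0,0,0],1],[[0,-4,0],[0,0,0],1],[[0,-4,0],[0,0,0],1],[[0,-4,0],[0,0,0],1],[[0,-4,0],[0,0,0],1],[[0,-1,0],[0,0,0],1],[[0,0,3.68],[0,0,0],1],[[0,0,3.68],[0,0,0],1],[[0,0,3.68],[0,0,0],1],[[0,0,3.68],[0,0,0],1],[[0,0,3.68],[0,0,0],1],[[0,0,3.68],[0,0,0],1],[[0,0,3.68],[0,0,0],1],[[0,0,3.68],[0,0,0],1],[[0,0,0],[0,0,0],1],[[0,0,0],[0,0,0],1]]'
python3 st.py 0.652 -0.143 0.222
python3 - <<'E'
from h import *
w=bot.capture("wrist"); crop(w,"w7.png",0,0,560,420,1.4)
E
```

```text
time_s: 17.22
position: [0.6471, -0.1469, 0.3181]
tcp_rot: [[-0.972, -0.002, 0.233], [-0.233, 0.001, -0.972], [0.002, -1.0, -0.001]]
force: [0.5, -0.0, -1.1]
opening: 0.178
t 17.2167 pos [ 0.6471 -0.1469  0.3181] zang -76.50465179293693 F [ 0.5273 -0.0418 -1.0551] open 15.461979943883803 q [-22.4197  31.9064  74.4007   0.0038  73.8077  54.0839]
shift cm tool xyz [-0.5822  9.61   -0.2515]
```

View pics/w7.png

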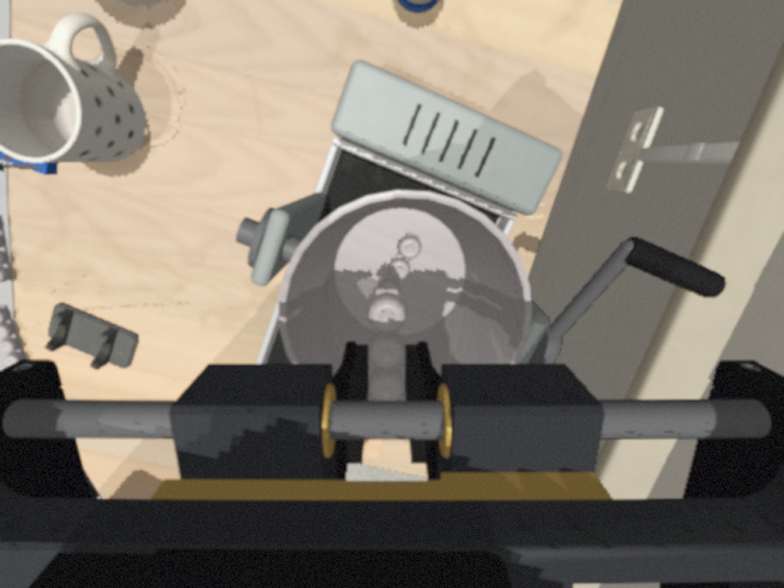

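```bash
python3 -m pendant '[[[-0.4,3,-0.3],[0,0,0],1],[[0,3,-0.3],[0,0,0],1],[[0,2.2,0],[0,0,0],1],[[0,0.8,0],[0,0,0],1],[[0,0,0],[0,0,0],1],[[0,0,0],[0,0,0],0.62],[[0,0,0],[0,0,0],0.62],[[0,0,0],[0,0,0],0.62],[[0,0,0],[0,0,0],0.62],[[0,-3,0],[0,0,0],0.62],[[0,-4,0],[0,0,0],0.55],[[0,-3,0],[0,0,0],0.45],[[0,0,0],[0,0,0],0.45]]'
python3 st.py 0.5645 0.220 0.0745 -80.4
python3 - <<'E'
from h import *
w=bot.capture("wrist"); crop(w,"w8.png",0,0,560,420,1.4)
E
python3 cast.py t8.png
```

```text
time_s: 18.35
position: [0.6532, -0.1391, 0.339]
tcp_rot: [[-0.971, 0.016, 0.237], [-0.237, -0.006, -0.971], [-0.014, -1.0, 0.01]]
force: [1.5, 0.2, 2.2]
opening: 0.506
t 18.35 pos [ 0.6532 -0.1391  0.339 ] zang -76.2978414093441 F [1.4955 0.1989 2.1908] open 43.982495621586565 q [-21.5868  30.8346  72.9809   0.0083  75.1924  54.7049]
shift cm tool xyz [  0.4878  26.0811 -37.2458]
turn about tool y: 0.07159617384591588 alt -3.0699964797438772
shift after turn [  2.7625  26.4524 -36.8829] levelling err rotvec(tool) [-0.0099  0.0001 -0.0142]
```

View pics/w8.png

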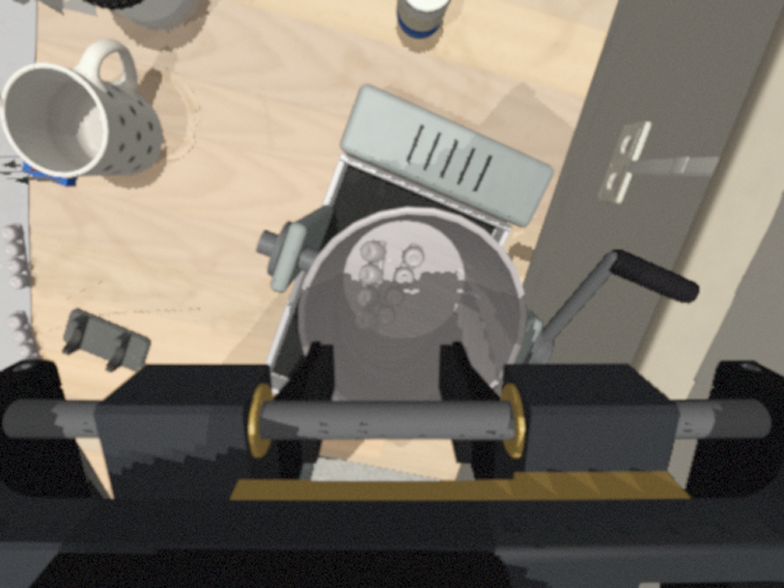

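View pics/t8.png

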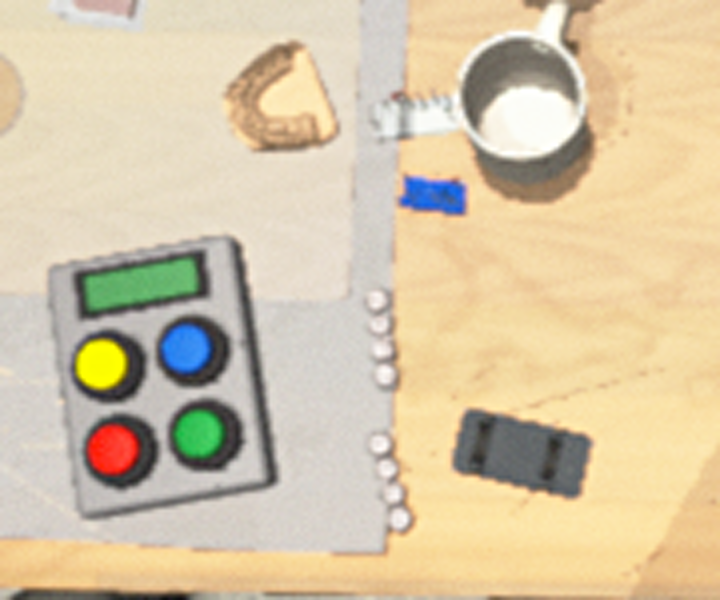

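```bash
python3 -m pendant '[[[0,0,0],[0,0.0716,0],0.45],[[0.24,0,-3.69],[0,0,0],0.45],[[0.24,0,-3.69],[0,0,0],0.45],[[0.24,0,-3.69],[0,0,0],0.45],[[0.24,0,-3.69],[0,0,0],0.45],[[0.24,0,-3.69],[0,0,0],0.45],[[0.24,0,-3.69],[0,0,0],0.45],[[0.24,1,-3.69],[0,0,0],0.45],[[0.24,1,-3.69],[0,0,0],0.45],[[0.24,1,-3.69],[0,0,0],0.45],[[0.24,1,-3.69],[0,0,0],0.45],[[0,3.5,0],[0,0,0],0.45],[[0,3.5,0],[0,0,0],0.45],[[0,0,0],[0,0,0],0.45],[[0,0,0],[0,0,0],0.45]]'
python3 st.py 0.5645 0.220 0.0745 -80.4
python3 - <<'E'
from h import *
w=bot.capture("wrist"); crop(w,"w9.png",0,0,560,420,1.4); print(1.4*proj(w,[.5645,.220,.014]))
E
```

```text
time_s: 19.7
position: [0.5625, 0.2217, 0.2169]
tcp_rot: [[-0.986, -0.008, 0.167], [-0.167, -0.001, -0.986], [0.008, -1.0, 0.0]]
force: [0.1, -0.7, 0.6]
opening: 0.55
t 19.7 pos [0.5625 0.2217 0.2169] zang -80.38195413001027 F [ 0.0793 -0.7014  0.5576] open 47.886873344487796 q [10.9347 34.0645 88.8468 -0.0018 57.5323 91.3177]
shift cm tool xyz [-0.2761 14.2418  0.2001]
turn about tool y: 0.00031495984770768537 alt -3.1412776937420857
shift after turn [-0.166  14.2434  0.203 ] levelling err rotvec(tool) [-0.0002 -0.      0.0077]
[389.5138 277.246 ]
```

View pics/w9.png

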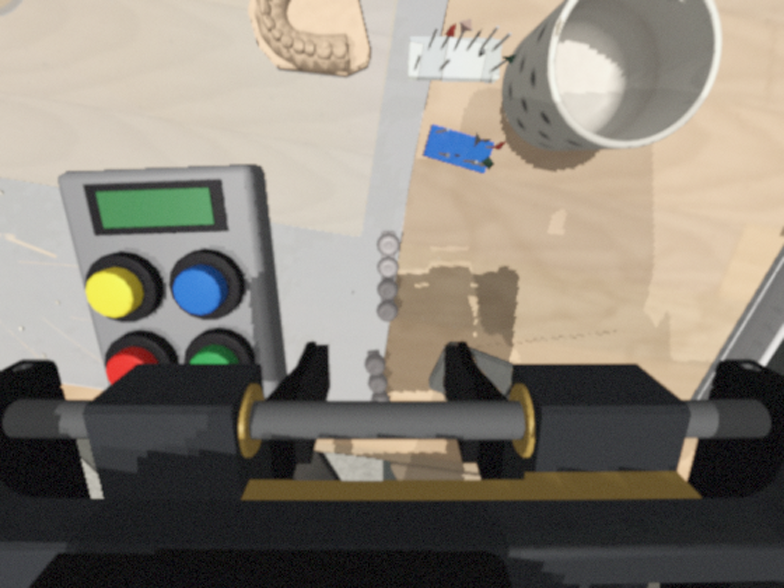

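```bash
python3 -m pendant '[[[-0.2,3.6,0.1],[0,0,0],0.45],[[0,3.6,0.05],[0,0,0],0.45],[[0,3.6,0],[0,0,0],0.45],[[0,2.4,0],[0,0,0],0.45],[[0,0.8,0],[0,0,0],0.45],[[0,0,0],[0,0,0],0.45],[[0,0,0],[0,0,0],1],[[0,0,0],[0,0,0],1],[[0,0,0],[0,0,0],1],[[0,0,0],[0,0,0],1],[[0,0,0],[0,0,0],1],[[0,0,0],[0,0,0],1],[[0,0,0],[0,0,0],1],[[0,0,0],[0,0,0],1]]'
python3 st.py 0.652 -0.166 0.316
```

```text
time_s: 20.92
position: [0.5671, 0.221, 0.0804]
tcp_rot: [[-0.986, 0.001, 0.167], [-0.167, 0.0, -0.986], [-0.001, -1.0, 0.0]]
force: [-0.3, 0.3, 5.7]
opening: 0.177
t 20.9167 pos [0.5671 0.221  0.0804] zang -80.379314497088 F [-0.2703  0.2857  5.6704] open 15.432164091188993 q [10.7864 45.8188 92.2972 -0.0033 41.8229 91.1682]
shift cm tool xyz [ -1.923  -23.5536  39.5779]
```

```bash
python3 -m pendant '[[[0,-3,0],[0,0,0],1],[[0,-4,0],[0,0,0],1],[[0,-4,0],[0,0,0],1],[[0,-4,0],[0,0,0],1],[[0,-4,0],[0,0,0],1],[[0,-4,0],[0,0,0],1],[[0,-1,0],[0,0,0],1],[[-0.2,0,3.95],[0,0,0],1],[[-0.2,0,3.95],[0,0,0],1],[[-0.2,0,3.95],[0,0,0],1],[[-0.2,0,3.95],[0,0,0],1],[[-0.2,0,3.95],[0,0,0],1],[[-0.2,0,3.95],[0,0,0],1],[[-0.2,0,3.95],[0,0,0],1],[[-0.2,0,3.95],[0,0,0],1],[[-0.2,0,3.95],[0,0,0],1],[[-0.2,0,3.95],[0,0,0],1],[[0,0,0],[0,0,0],1],[[0,0,0],[0,0,0],1]]'
python3 st.py 0.653 -0.166 0.222
python3 - <<'E'
from h import *
w=bot.capture("wrist"); crop(w,"w10.png",0,0,560,420,1.4)
E
```

```text
time_s: 22.5
position: [0.6521, -0.1678, 0.3179]
tcp_rot: [[-0.987, -0.002, 0.163], [-0.163, 0.001, -0.987], [0.002, -1.0, -0.001]]
force: [0.2, 0.2, -1.9]
opening: 0.175
t 22.5 pos [ 0.6521 -0.1678  0.3179] zang -80.62810909793521 F [ 0.1826  0.2109 -1.9405] open 15.241216191294619 q [-23.9209  32.7409  72.8461   0.0048  74.5444  56.7059]
shift cm tool xyz [-0.1378  9.5865 -0.1496]
```

View pics/w10.png

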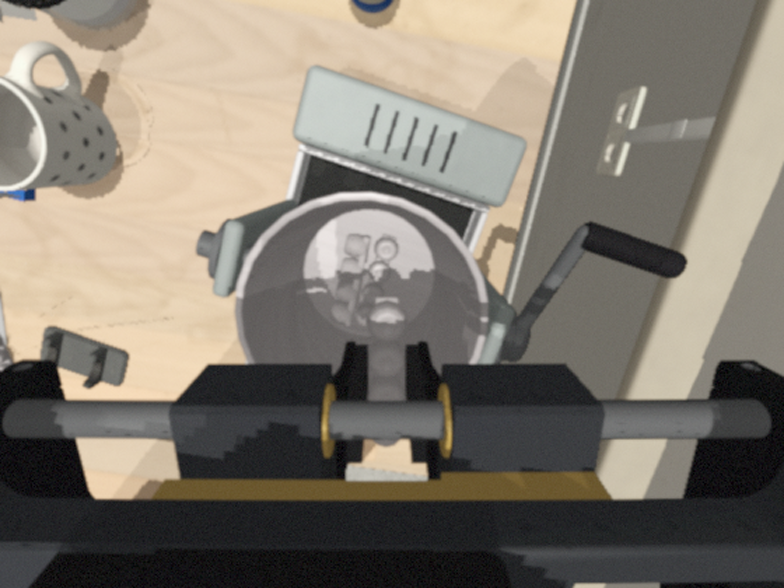

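```bash
python3 -m pendant '[[[0,3,-0.1],[0,0,0],1],[[0,3,0],[0,0,0],1],[[0,2.2,0],[0,0,0],1],[[0,0.8,0],[0,0,0],1],[[0,0,0],[0,0,0],1],[[0,0,0],[0,0,0],0.65],[[0,0,0],[0,0,0],0.65],[[0,0,0],[0,0,0],0.65],[[0,0,0],[0,0,0],0.65],[[0,-3,0],[0,0,0],0.65],[[0,-4,0],[0,0,0],0.55],[[0,-3,0],[0,0,0],0.45],[[0,0,0],[0,0,0],0.45]]'
python3 st.py 0.472 0.2115 0.0745 -73.1
python3 - <<'E'
from h import *
w=bot.capture("wrist"); crop(w,"w11.png",0,0,560,420,1.4)
E
python3 cast.py t9.png
```

```text
time_s: 23.63
position: [0.6556, -0.1656, 0.3392]
tcp_rot: [[-0.986, 0.016, 0.167], [-0.167, -0.007, -0.986], [-0.015, -1.0, 0.009]]
force: [0.5, -0.2, 1.4]
opening: 0.493
t 23.6333 pos [ 0.6556 -0.1656  0.3392] zang -80.39470967527919 F [ 0.4906 -0.187   1.4338] open 42.89097055579759 q [-23.6265  31.5421  71.6429   0.0079  75.8164  56.7624]
shift cm tool xyz [ 12.1949  25.9093 -40.4948]
turn about tool y: -0.1273167018107082 alt 3.014275951779085
shift after turn [  6.6081  26.4663 -41.4211] levelling err rotvec(tool) [-0.0094  0.0001 -0.0147]
```

View pics/w11.png

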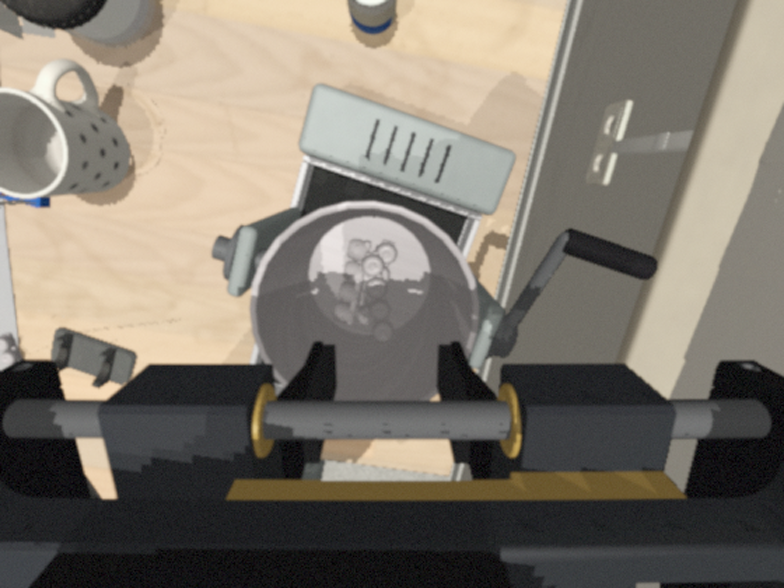

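View pics/t9.png

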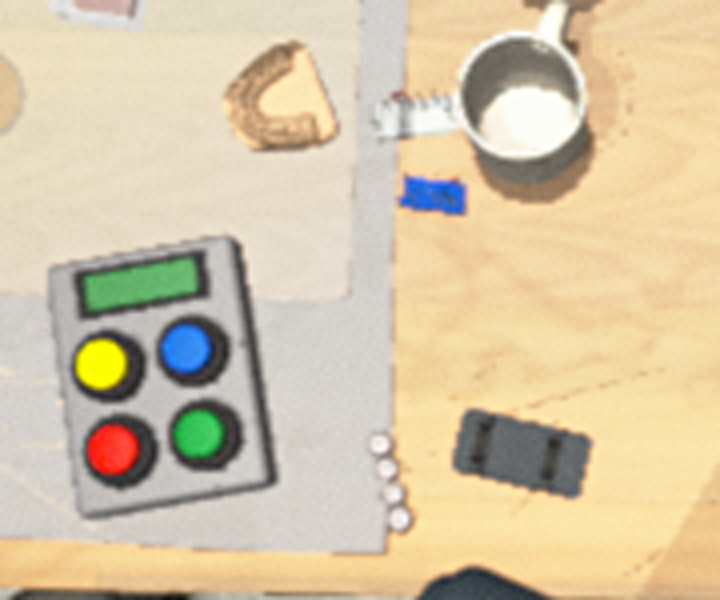

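```bash
python3 -m pendant '[[[0,0,0],[0,-0.064,0],0.45],[[0,0,0],[0,-0.064,0],0.45],[[0.58,0,-3.77],[0,0,0],0.45],[[0.58,0,-3.77],[0,0,0],0.45],[[0.58,0,-3.77],[0,0,0],0.45],[[0.58,0,-3.77],[0,0,0],0.45],[[0.58,0,-3.77],[0,0,0],0.45],[[0.58,0,-3.77],[0,0,0],0.45],[[0.58,0,-3.77],[0,0,0],0.45],[[0.58,1,-3.77],[0,0,0],0.45],[[0.58,1,-3.77],[0,0,0],0.45],[[0.58,1,-3.77],[0,0,0],0.45],[[0.58,1,-3.77],[0,0,0],0.45],[[0,3.5,0],[0,0,0],0.45],[[0,3.5,0],[0,0,0],0.45],[[0,0,0],[0,0,0],0.45],[[0,0,0],[0,0,0],0.45]]'
python3 st.py 0.472 0.2115 0.0755 -73.1
python3 - <<'E'
from h import *
w=bot.capture("wrist"); crop(w,"w12.png",0,0,560,420,1.4); print(1.4*proj(w,[.472,.2115,.014]))
E
```

```text
time_s: 25.15
position: [0.4685, 0.2136, 0.2176]
tcp_rot: [[-0.957, -0.007, 0.292], [-0.292, -0.002, -0.957], [0.007, -1.0, -0.001]]
force: [0.7, 0.4, 1.2]
opening: 0.551
t 25.15 pos [0.4685 0.2136 0.2176] zang -73.04677781429366 F [0.6698 0.4232 1.2131] open 47.950805020237695 q [ 12.0564  28.1799 101.8062  -0.002   50.424   85.1044]
shift cm tool xyz [-0.3744 14.2092  0.3075]
turn about tool y: 0.000928902375683327 alt -3.1406637512141096
shift after turn [-0.2733 14.2117  0.2989] levelling err rotvec(tool) [0.0006 0.     0.0071]
[391.0477 275.7883]
```

View pics/w12.png

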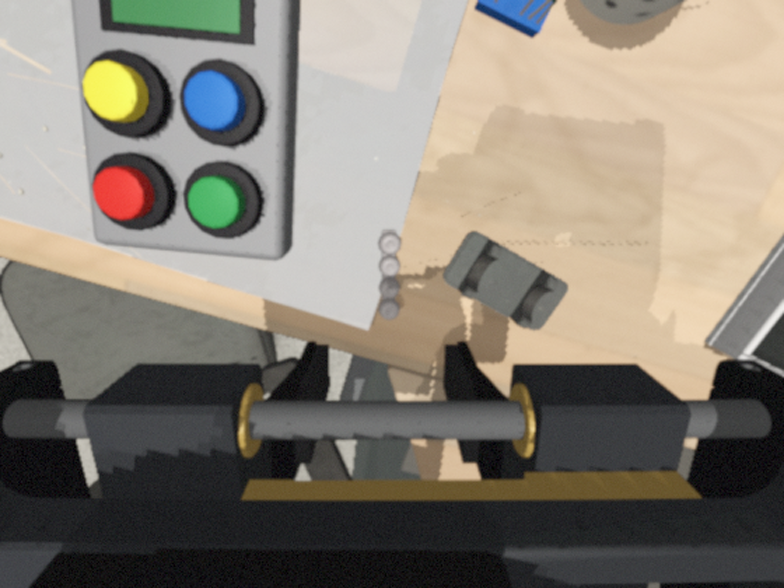

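```bash
python3 -m pendant '[[[-0.2,3.6,0.1],[0,0,0],0.45],[[-0.1,3.6,0.1],[0,0,0],0.45],[[0,3.6,0],[0,0,0],0.45],[[0,2.4,0],[0,0,0],0.45],[[0,0.8,0],[0,0,0],0.45],[[0,0,0],[0,0,0],0.45],[[0,0,0],[0,0,0],1],[[0,0,0],[0,0,0],1],[[0,0,0],[0,0,0],1],[[0,0,0],[0,0,0],1],[[0,0,0],[0,0,0],1],[[0,0,0],[0,0,0],1],[[0,0,0],[0,0,0],1],[[0,0,0],[0,0,0],1]]'
python3 st.py 0.654 -0.154 0.316
```

```text
time_s: 26.37
position: [0.4742, 0.213, 0.0803]
tcp_rot: [[-0.957, 0.001, 0.292], [-0.292, 0.0, -0.957], [-0.001, -1.0, 0.0]]
force: [-1.0, -0.6, 5.6]
opening: 0.177
t 26.3667 pos [0.4742 0.213  0.0803] zang -73.05161265577738 F [-1.042  -0.6012  5.5683] open 15.374521462550264 q [ 11.8563  42.3757 105.5586  -0.0002  31.9975  84.9081]
shift cm tool xyz [ -6.5291 -23.5578  40.3472]
```

```bash
python3 -m pendant '[[[0,-3,0],[0,0,0],1],[[0,-4,0],[0,0,0],1],[[0,-4,0],[0,0,0],1],[[0,-4,0],[0,0,0],1],[[0,-4,0],[0,0,0],1],[[0,-4,0],[0,0,0],1],[[0,-1,0],[0,0,0],1],[[-0.59,0,3.68],[0,0,0],1],[[-0.59,0,3.68],[0,0,0],1],[[-0.59,0,3.68],[0,0,0],1],[[-0.59,0,3.68],[0,0,0],1],[[-0.59,0,3.68],[0,0,0],1],[[-0.59,0,3.68],[0,0,0],1],[[-0.59,0,3.68],[0,0,0],1],[[-0.59,0,3.68],[0,0,0],1],[[-0.59,0,3.68],[0,0,0],1],[[-0.59,0,3.68],[0,0,0],1],[[-0.59,0,3.68],[0,0,0],1],[[0,0,0],[0,0,0],1],[[0,0,0],[0,0,0],1]]'
python3 st.py 0.654 -0.157 0.235
python3 - <<'E'
from h import *
w=bot.capture("wrist"); crop(w,"w13.png",0,0,560,420,1.4)
E
```

```text
time_s: 28.03
position: [0.6539, -0.1576, 0.3177]
tcp_rot: [[-0.958, -0.002, 0.288], [-0.288, 0.001, -0.958], [0.002, -1.0, -0.002]]
force: [-0.0, -0.0, -0.3]
opening: 0.179
t 28.0333 pos [ 0.6539 -0.1576  0.3177] zang -73.24406130964165 F [-0.0181 -0.0478 -0.3406] open 15.611308939257341 q [-23.0548  32.691   72.9672   0.0032  74.4779  50.1883]
shift cm tool xyz [-0.0448  8.2713 -0.0455]
```

View pics/w13.png

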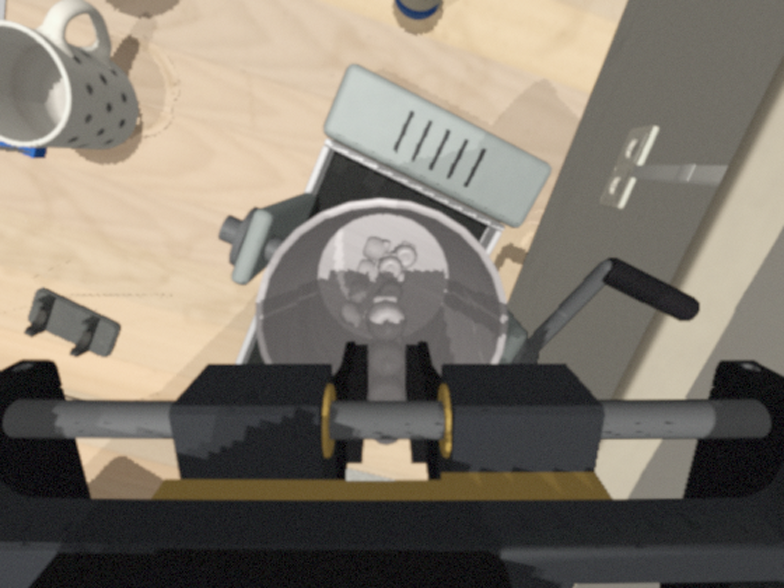

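```bash
python3 -m pendant '[[[0,3,0],[0,0,0],1],[[0,3,0],[0,0,0],1],[[0,1.6,0],[0,0,0],1],[[0,0.4,0],[0,0,0],1],[[0,0,0],[0,0,0],1],[[0,0,0],[0,0,0],0.6],[[0,0,0],[0,0,0],0.6],[[0,0,0],[0,0,0],0.6],[[0,0,0],[0,0,0],0.6],[[0,-3,0],[0,0,0],0.6],[[0,-4,0],[0,0,0],0.6],[[0,-3,0],[0,0,0],0.6],[[0,0,0],[0,0,0],0.6],[[0,0,0],[0,0,0],0.6]]'
python3 st.py 0.54 0.3916 0.3 
python3 - <<'E'
from h import *
w=bot.capture("wrist"); crop(w,"w14.png",0,0,560,420,1.4)
w=bot.capture("top"); crop(w,"t10.png",310,120,470,280,5)
E
python3 cast.py t11.png
```

```text
time_s: 29.25
position: [0.655, -0.1559, 0.3434]
tcp_rot: [[-0.957, 0.007, 0.291], [-0.291, -0.003, -0.957], [-0.006, -1.0, 0.005]]
force: [-0.4, 0.3, -0.9]
opening: 0.404
t 29.25 pos [ 0.655  -0.1559  0.3434] zang -73.06093137798658 F [-0.4453  0.2713 -0.8752] open 35.13443571027979 q [-22.8811  31.2846  71.4315   0.0016  76.8616  50.1788]
shift cm tool xyz [ -4.9314   4.1087 -55.7466]
```

View pics/w14.png

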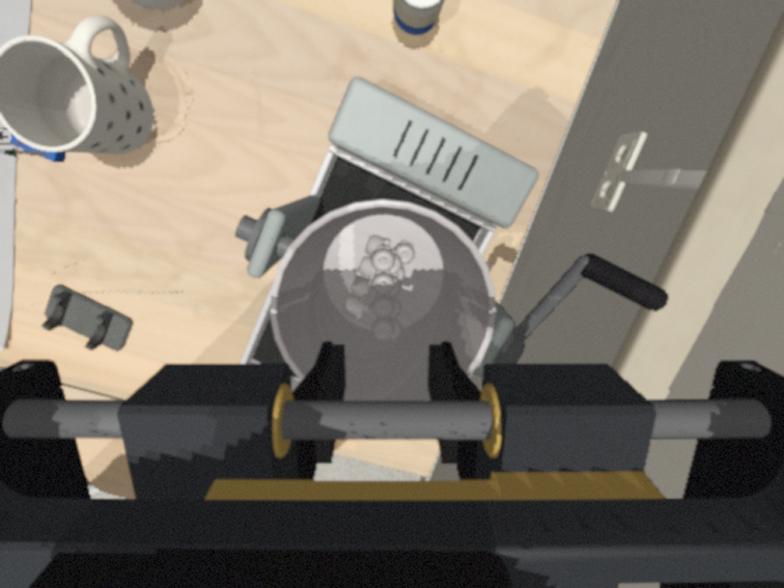

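View pics/t11.png

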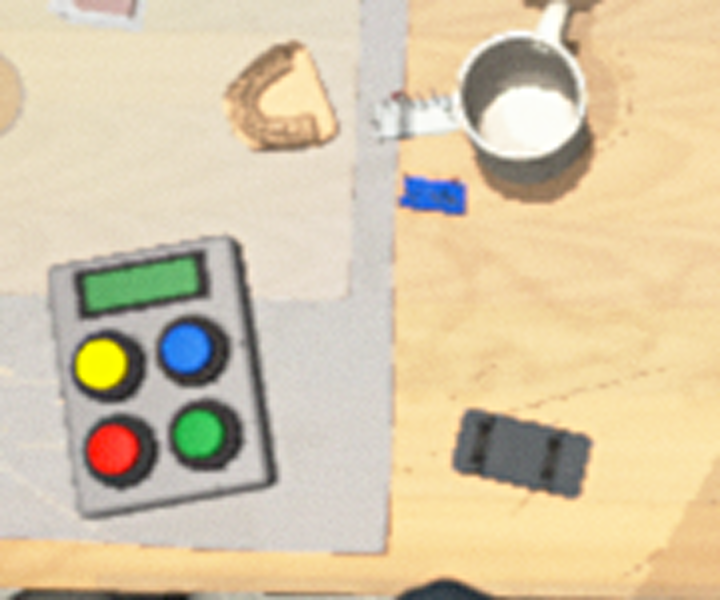

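```bash
python3 - <<'E'
from h import *
cs=[bot.capture("top"),bot.capture("scene")]
rng={"yel":((25,150,120),(35,255,255)),"blu":((100,150,80),(120,255,255)),"grn":((55,120,40),(80,255,255)),"red":((0,180,100),(5,255,255))}
box=[(140,222,205,270),(155,195,215,235)]
for n,(lo,hi) in rng.items():
    rs=[]
    for c,b in zip(cs,box):
        m=cv2.inRange(cv2.cvtColor(c["img"],cv2.COLOR_RGB2HSV),lo,hi); k=np.zeros_like(m); k[b[1]:b[3],b[0]:b[2]]=m[b[1]:b[3],b[0]:b[2]]
        _,_,st,ce=cv2.connectedComponentsWithStats(k); i=1+np.argmax(st[1:,4]); rs.append((st[i],ce[i],ray(c,ce[i])))
    (o1,v1),(o2,v2)=rs[0][2],rs[1][2]
    A=np.column_stack([v1,-v2]); s=np.linalg.lstsq(A,o2-o1,rcond=None)[0]
    p,q=o1+s[0]*v1,o2+s[1]*v2; print(n,rs[0][0],rs[0][1],rs[1][0],rs[1][1],"X",(p+q)/2,"gap",np.linalg.norm(p-q))
s=cs[1]; crop(s,"s2.png",140,150,270,280,5)
E
```

```text
yel [149 225  13  13 133] [154.8797 230.6316] [177 203   9   6  47] [181.0426 205.5532] X [0.5396 0.3893 0.0545] gap 0.0021967942071099366
blu [170 222  13  12 121] [176.1818 227.0248] [191 205  10   9  67] [195.6119 209.4776] X [0.5495 0.3358 0.0555] gap 0.0022128825818759157
grn [173 242  13  13 128] [179.3984 248.1016] [182 216  10   9  61] [187.0492 220.0656] X [0.497  0.3254 0.0539] gap 0.0021111894509175653
red [152 246  13  13 130] [157.9077 251.9769] [168 213   9   7  51] [172.2353 216.0588] X [0.4866 0.3788 0.0526] gap 0.002635486267953132
```

View pics/s2.png

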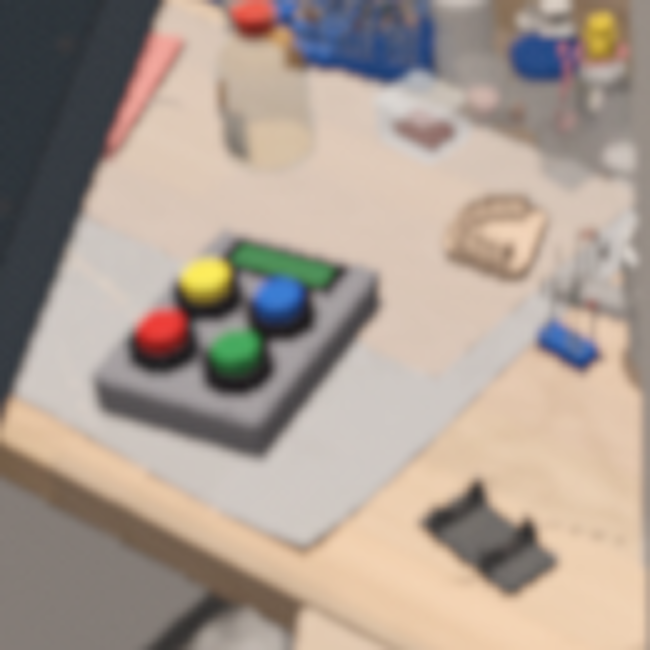

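```bash
python3 -m pendant '[[[0,0,0],[0,0.112,0],1],[[0.09,0,-3.73],[0,0,0],1],[[0.09,0,-3.73],[0,0,0],1],[[0.09,0,-3.73],[0,0,0],1],[[0.09,0,-3.73],[0,0,0],1],[[0.09,0,-3.73],[0,0,0],1],[[0.09,0,-3.73],[0,0,0],1],[[0.09,0,-3.73],[0,0,0],1],[[0.09,0,-3.73],[0,0,0],1],[[0.09,1,-3.73],[0,0,0],1],[[0.09,1,-3.73],[0,0,0],1],[[0.09,1,-3.73],[0,0,0],1],[[0.09,1,-3.73],[0,0,0],1],[[0.09,1,-3.73],[0,0,0],1],[[0.09,1,-3.73],[0,0,0],1],[[0.09,1,-3.73],[0,0,0],1],[[0,3,0],[0,0,0],1],[[0,3,0],[0,0,0],1],[[0,0,0],[0,0,0],1],[[0,0,0],[0,0,0],1]]'
python3 st.py 0.540 0.391 0.145 -79.5
python3 - <<'E'
from h import *
w=bot.capture("wrist"); crop(w,"w15.png",0,0,560,420,1.4)
for p in ([.54,.391,.054],[.5495,.337,.054],[.497,.327,.054]): print(1.4*proj(w,p))
w=bot.capture("scene"); crop(w,"s3.png",140,150,270,280,5)
E
```

```text
time_s: 31.17
position: [0.5369, 0.3915, 0.2068]
tcp_rot: [[-0.983, -0.006, 0.183], [-0.183, -0.003, -0.983], [0.007, -1.0, 0.002]]
force: [0.2, 0.6, 1.1]
opening: 0.004
t 31.1667 pos [0.5369 0.3915 0.2068] zang -79.46002866395551 F [0.1539 0.6226 1.0697] open 0.3639062648986887 q [ 26.4853  38.8858  80.042   -0.0035  61.4688 105.9473]
shift cm tool xyz [-0.3386  6.179   0.0948]
turn about tool y: 0.000697631420397471 alt -3.1408950221693956
shift after turn [-0.2976  6.181   0.1067] levelling err rotvec(tool) [-0.002  -0.      0.0066]
[388.0922 297.2665]
[479.0183 298.0727]
[473.8694 377.4022]
```

View pics/w15.png

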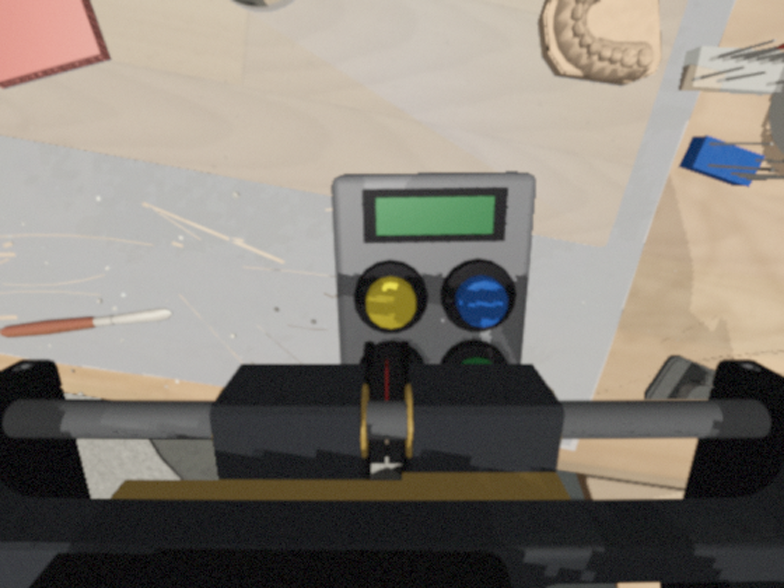

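View pics/s3.png

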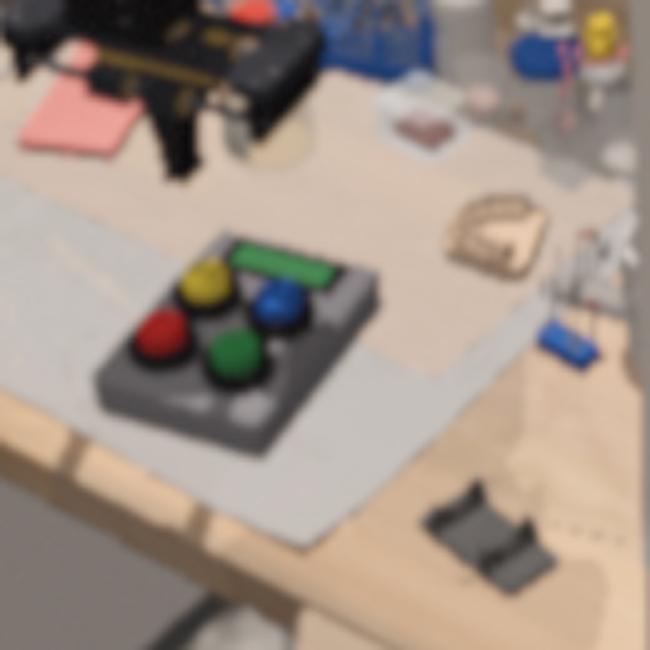

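```bash
python3 -m pendant '[[[-0.1,3,0.1],[0,0,0],1],[[0,3,0],[0,0,0],1],[[0,0.6,0],[0,0,0],1],[[0,0,0],[0,0,0],1],[[0,0,0],[0,0,0],1]]'
python3 -m pendant '[[[0,0.4,0],[0,0,0],1],[[0,0.3,0],[0,0,0],1],[[0,0,0],[0,0,0],1],[[0,0,0],[0,0,0],1]]'
python3 -m pendant '[[[0,0.3,0],[0,0,0],1],[[0,0.3,0],[0,0,0],1],[[0,0,0],[0,0,0],1],[[0,0,0],[0,0,0],1]]'
```

```text
time_s: 31.68
position: [0.5408, 0.3915, 0.1454]
tcp_rot: [[-0.983, 0.002, 0.182], [-0.182, 0.001, -0.983], [-0.003, -1.0, -0.001]]
force: [-0.0, -0.1, 0.0]
opening: 0.006
time_s: 32.02
position: [0.5398, 0.3915, 0.1374]
tcp_rot: [[-0.983, 0.001, 0.183], [-0.183, 0.0, -0.983], [-0.001, -1.0, -0.0]]
force: [0.4, 0.2, 0.3]
opening: 0.007
time_s: 32.35
position: [0.5401, 0.3916, 0.131]
tcp_rot: [[-0.983, 0.001, 0.183], [-0.183, 0.001, -0.983], [-0.001, -1.0, -0.0]]
force: [0.3, 1.1, 2.1]
opening: 0.006
```

```bash
python3 -m pendant '[[[0,0.3,0],[0,0,0],1],[[0,0,0],[0,0,0],1],[[0,0,0],[0,0,0],1]]'
python3 -m pendant '[[[0,0.3,0],[0,0,0],1],[[0,0,0],[0,0,0],1],[[0,0,0],[0,0,0],1]]'
python3 - <<'E'
from h import *
w=bot.capture("scene"); crop(w,"s4.png",140,150,270,280,5)
E
```

```text
time_s: 32.6
position: [0.5401, 0.3916, 0.128]
tcp_rot: [[-0.983, 0.001, 0.183], [-0.183, 0.001, -0.983], [-0.001, -1.0, -0.001]]
force: [0.8, 2.1, 3.7]
opening: 0.005
time_s: 32.85
position: [0.5401, 0.3917, 0.1259]
tcp_rot: [[-0.983, 0.002, 0.183], [-0.183, 0.001, -0.983], [-0.002, -1.0, -0.001]]
force: [-0.8, -0.2, 9.3]
opening: 0.007
```

View pics/s4.png

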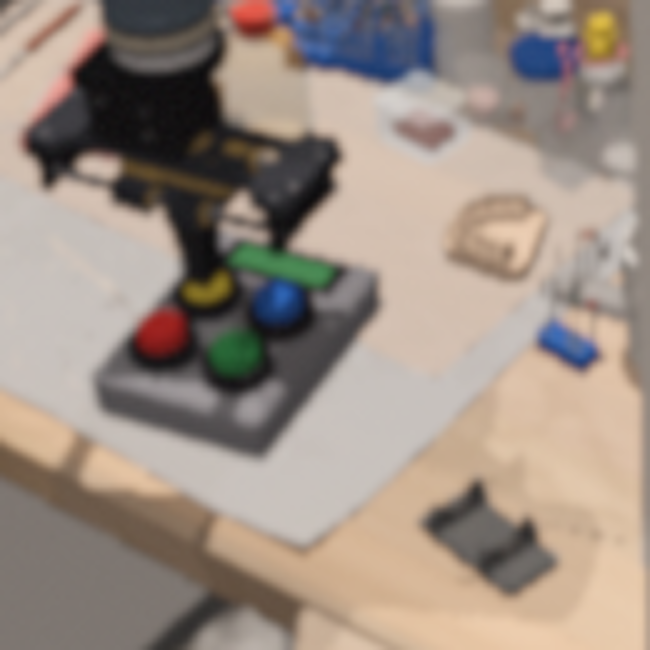

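```bash
python3 -m pendant '[[[0,-1,0],[0,0,0],1],[[0,-3,0],[0,0,0],1],[[0,0,0],[0,0,0],1],[[0,0,0],[0,0,0],1],[[0,0,0],[0,0,0],1],[[0,0,2.7],[0,0,0],1],[[0,0,2.7],[0,0,0],1],[[0,0,0],[0,0,0],1],[[0,0,0],[0,0,0],1]]'
python3 - <<'E'
from h import *
w=bot.capture("scene"); crop(w,"s5.png",140,150,270,280,5)
E
python3 st.py .5495 .337 .126
```

```text
time_s: 33.65
position: [0.5488, 0.3366, 0.163]
tcp_rot: [[-0.984, -0.004, 0.18], [-0.18, -0.001, -0.984], [0.004, -1.0, 0.001]]
force: [-0.1, -0.1, -0.4]
opening: 0.005
t 33.7 pos [0.5488 0.3376 0.1633] zang -79.55460417358782 F [0.5772 0.8847 0.2198] open 0.4082159332957692 q [ 21.668   40.7004  84.9195   0.0272  54.549  101.2068]
shift cm tool xyz [-0.0658  3.7338  0.0694]
```

View pics/s5.png

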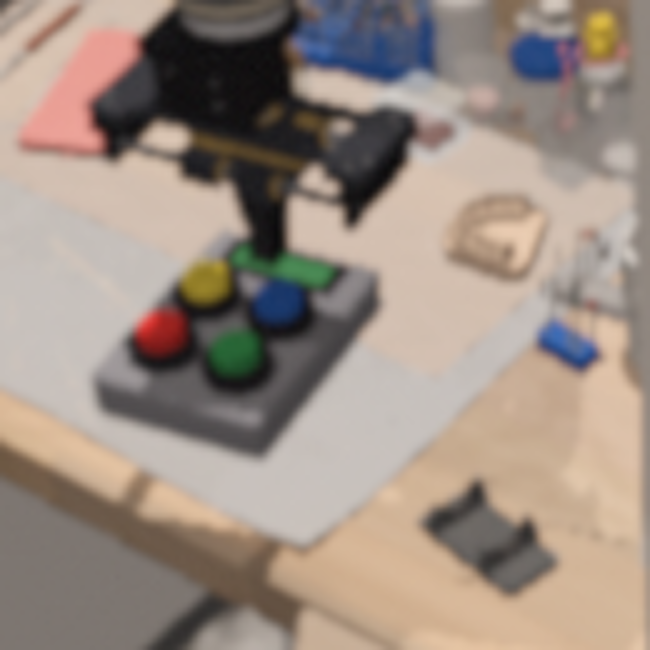

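Yellow is back up, and the tip is over blue. Press it.

```bash
python3 -m pendant '[[[0,1.5,0],[0,0,0],1],[[0,1.2,0],[0,0,0],1],[[0,0.5,0],[0,0,0],1],[[0,0.4,0],[0,0,0],1],[[0,0.2,0],[0,0,0],1],[[0,0,0],[0,0,0],1],[[0,0,0],[0,0,0],1]]'
```

```text
time_s: 34.28
position: [0.5483, 0.3386, 0.1269]
tcp_rot: [[-0.983, -0.002, 0.183], [-0.183, -0.0, -0.983], [0.002, -1.0, -0.0]]
force: [-3.4, 0.3, 4.6]
opening: 0.01
```

```bash
python3 -m pendant '[[[0,0.2,0],[0,0,0],1],[[0,0.1,0],[0,0,0],1],[[0,0,0],[0,0,0],1],[[0,0,0],[0,0,0],1]]'
```

```text
time_s: 34.62
position: [0.5488, 0.3386, 0.1258]
tcp_rot: [[-0.983, -0.001, 0.183], [-0.183, 0.0, -0.983], [0.001, -1.0, -0.0]]
force: [-5.9, -0.1, 13.4]
opening: 0.003
```

```bash
python3 -m pendant '[[[0,-1,0],[0,0,0],1],[[0,-3.3,0],[0,0,0],1],[[0,0,0],[0,0,0],1],[[0,0,0],[0,0,0],1],[[0,0,0],[0,0,0],1],[[2.6,0,0.1],[0,0,0],1],[[2.6,0,0.1],[0,0,0],1],[[0,0,0],[0,0,0],1],[[0,0,0],[0,0,0],1]]'
python3 - <<'E'
from h import *
w=bot.capture("scene"); crop(w,"s6.png",140,150,270,280,5)
E
python3 st.py .497 .327 .126
```

```text
time_s: 35.37
position: [0.4967, 0.3262, 0.1653]
tcp_rot: [[-0.983, -0.004, 0.183], [-0.183, -0.002, -0.983], [0.004, -1.0, 0.001]]
force: [0.5, -0.7, -0.4]
opening: 0.007
t 35.4167 pos [0.4984 0.3267 0.1658] zang -79.45886193723585 F [ 0.087   0.8507 -0.0432] open -0.0288480369766668 q [ 22.5116  37.5531  92.3393  -0.0149  50.1565 101.98  ]
shift cm tool xyz [ 0.1325  3.9839 -0.059 ]
```

View pics/s6.png

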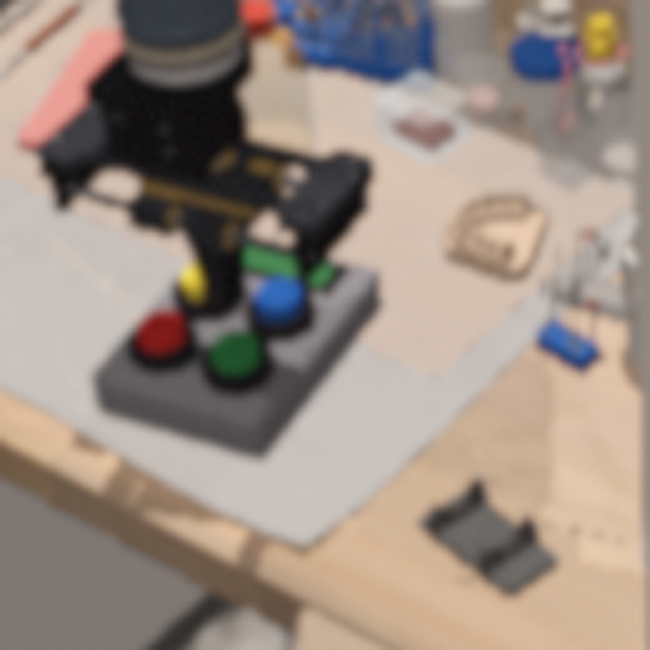

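Blue has sprung back, and the tip is over green. Press, then rise.

```bash
python3 -m pendant '[[[0,1.7,0],[0,0,0],1],[[0,1.2,0],[0,0,0],1],[[0,0.5,0],[0,0,0],1],[[0,0.4,0],[0,0,0],1],[[0,0.3,0],[0,0,0],1],[[0,0.2,0],[0,0,0],1],[[0,0,0],[0,0,0],1],[[0,0,0],[0,0,0],1]]'
```

```text
time_s: 36.08
position: [0.4991, 0.3267, 0.1258]
tcp_rot: [[-0.983, 0.001, 0.183], [-0.183, -0.0, -0.983], [-0.001, -1.0, 0.0]]
force: [-1.5, -1.8, 13.6]
opening: 0.004
```

```bash
python3 -m pendant '[[[0,-1,0],[0,0,0],1],[[0,-4,0],[0,0,0],1],[[0,-4,0],[0,0,0],1],[[0,-4,0],[0,0,0],0.5],[[0,-4,0],[0,0,0],0.5],[[0,-4,0],[0,0,0],0.5],[[0,-1,0],[0,0,0],0.5],[[0,0,0],[0,-0.113,0],0.5],[[0,0,0],[0,-0.113,0],0.4],[[0,0,0],[0,-0.113,0],0.4],[[0,0,0],[0,-0.113,0],0.4],[[0,0,0],[0,-0.113,0],0.4],[[0,0,0],[0,-0.113,0],0.4],[[0,0,0],[0,-0.113,0],0.4],[[0,0,0],[0,-0.113,0],0.4],[[0,0,0],[0,-0.113,0],0.4],[[0,0,0],[0,-0.113,0],0.4],[[0,0,0],[0,-0.113,0],0.4],[[0,0,0],[0,0,0],0.4]]'
python3 st.py .7097 -.2893 .345 -8.3
python3 cast.py t12.png
```

```text
time_s: 37.67
position: [0.4985, 0.3267, 0.3433]
tcp_rot: [[-0.142, -0.001, 0.99], [-0.99, -0.0, -0.142], [0.0, -1.0, -0.001]]
force: [0.9, 0.3, -0.6]
opening: 0.603
t 37.6667 pos [0.4985 0.3267 0.3433] zang -8.150492108097437 F [ 0.8986  0.2784 -0.6058] open 52.48867160568454 q [22.5076 24.9203 82.8866  0.0057 72.2364 30.6563]
shift cm tool xyz [57.9882 -0.1759 29.639 ]
turn about tool y: 0.0026094049714155965 alt -3.1389832486183775
shift after turn [57.9106 -0.1728 29.7904] levelling err rotvec(tool) [0.0007 0.     0.0003]
```

View pics/t12.png

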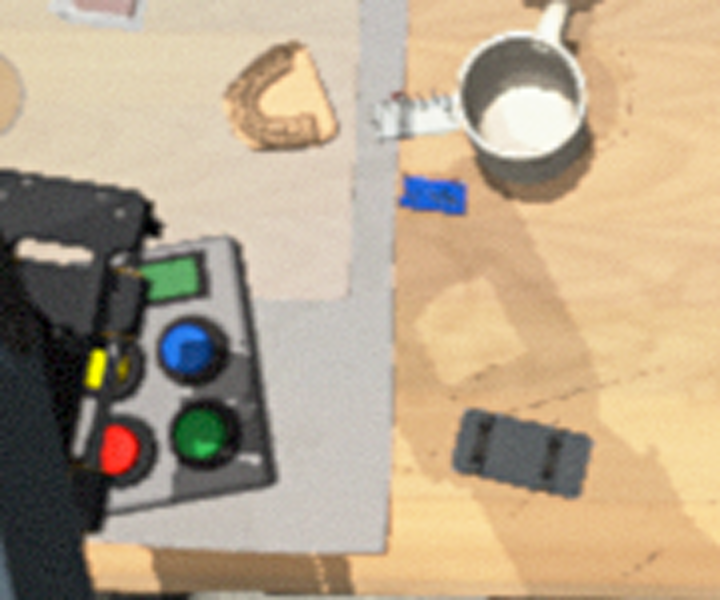

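```bash
python3 -m pendant '[[[3.62,0,1.86],[0,0,0],0.3],[[3.62,0,1.86],[0,0,0],0.3],[[3.62,0,1.86],[0,0,0],0.3],[[3.62,0,1.86],[0,0,0],0.3],[[3.62,0,1.86],[0,0,0],0.3],[[3.62,0,1.86],[0,0,0],0.3],[[3.62,0,1.86],[0,0,0],0.3],[[3.62,0,1.86],[0,0,0],0.3],[[3.62,0,1.86],[0,0,0],0.3],[[3.62,0,1.86],[0,0,0],0.3],[[3.62,0,1.86],[0,0,0],0.3],[[3.62,0,1.86],[0,0,0],0.3],[[3.62,0,1.86],[0,0,0],0.3],[[3.62,0,1.86],[0,0,0],0.3],[[3.62,0,1.86],[0,0,0],0.3],[[3.62,0,1.86],[0,0,0],0.3],[[0,0,0],[0,0,0],0.3],[[0,0,0],[0,0,0],0.3]]'
python3 st.py .7097 -.2893 .2386 -8.3
python3 - <<'E'
from h import *
w=bot.capture("wrist"); crop(w,"w16.png",0,0,560,420,1.4); print(1.4*proj(w,[.7097,-.2893,.1876]))
w=bot.capture("top"); crop(w,"t13.png",310,120,470,280,5)
E
```

```text
time_s: 39.22
position: [0.7098, -0.2921, 0.3418]
tcp_rot: [[-0.15, -0.001, 0.989], [-0.989, 0.001, -0.15], [-0.001, -1.0, -0.001]]
force: [0.1, -0.0, -0.2]
opening: 0.705
t 39.2167 pos [ 0.7098 -0.2921  0.3418] zang -8.613898707199638 F [ 0.0749 -0.044  -0.2236] open 61.370234419732355 q [-30.6829  40.1245  54.6364   0.0057  85.3242 -22.0695]
shift cm tool xyz [-0.2651 10.3235 -0.0372]
turn about tool y: -0.00547856595838736 alt 3.1361140876314058
shift after turn [-0.2721 10.3233 -0.0495] levelling err rotvec(tool) [ 0.0013 -0.     -0.0007]
[385.5768 299.1711]
```

View pics/w16.png

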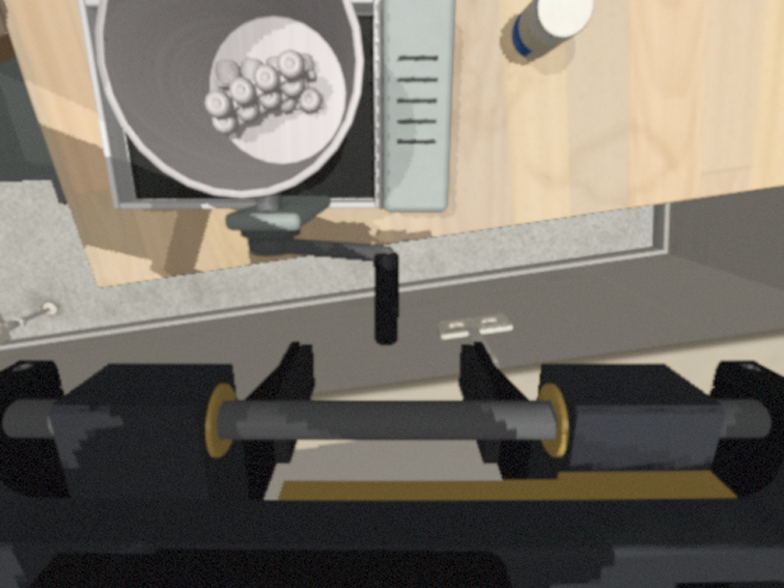

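View pics/t13.png

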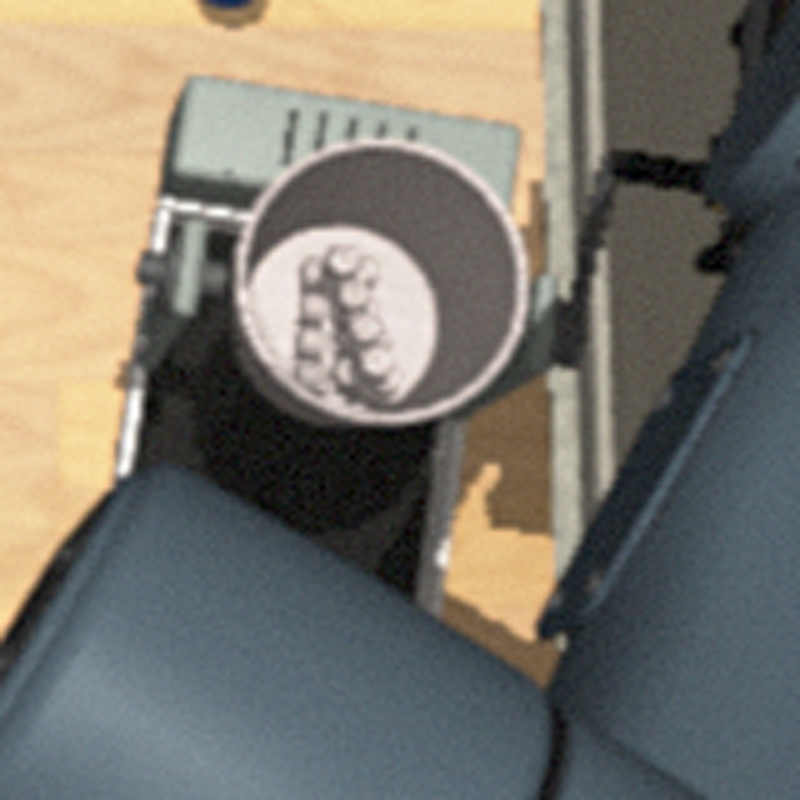

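```bash
python3 -m pendant '[[[-0.1,3,0],[0,-0.005,0],0.3],[[-0.1,3,0],[0,0,0],0.3],[[0,3,0],[0,0,0],0.3],[[0,1.1,0],[0,0,0],0.3],[[0,0,0],[0,0,0],1],[[0,0,0],[0,0,0],1],[[0,0,0],[0,0,0],1],[[0,0,0],[0,0,0],1],[[0,0,0],[0,0,0],1],[[0,0,0],[0,0,0],1],[[0,0,0],[0,0,0],1],[[0,0,0],[0,0,0],1],[[0,0,0],[0,0,0],1],[[0,0,0],[0,0,0],1],[[0,0,0],[0,0,0],1]]'
python3 st.py .7097 -.2893 .2386 -8.3
```

```text
time_s: 40.57
position: [0.7101, -0.2873, 0.2431]
tcp_rot: [[-0.139, -0.0, 0.99], [-0.99, -0.0, -0.139], [0.0, -1.0, -0.0]]
force: [-2.2, 0.8, 3.3]
opening: 0.158
t 40.5667 pos [ 0.7101 -0.2873  0.2431] zang -7.98463015575684 F [-2.2369  0.7706  3.2742] open 13.748664262248035 q [-30.3538  44.4157  61.2039  -0.0192  74.3965 -22.364 ]
shift cm tool xyz [ 0.2029  0.4484 -0.0135]
turn about tool y: 0.005504242143544946 alt -3.136088411446248
shift after turn [ 0.2031  0.4484 -0.0126] levelling err rotvec(tool) [0.0004 0.     0.0002]
```

```bash
python3 -m pendant '[[[0,-0.7,-0.37],[0,0,0],1],[[0,-0.71,-0.37],[0,0,0],1],[[0,-0.62,-0.5],[0,0,0],1],[[0,-0.62,-0.51],[0,0,0],1],[[0,-0.51,-0.62],[0,0,0],1],[[0,-0.51,-0.62],[0,0,0],1],[[0,-0.37,-0.7],[0,0,0],1],[[0,-0.37,-0.71],[0,0,0],1],[[0,-0.23,-0.76],[0,0,0],1],[[0,-0.22,-0.77],[0,0,0],1],[[0,-0.07,-0.79],[0,0,0],1],[[0,-0.07,-0.8],[0,0,0],1],[[0,0,0],[0,0,0],1]]'
python3 st.py 
python3 - <<'E'
from h import *
w=bot.capture("top"); crop(w,"t14.png",310,120,470,280,5)
E
```

```text
time_s: 41.65
position: [0.6412, -0.277, 0.2994]
tcp_rot: [[-0.139, 0.02, 0.99], [-0.99, -0.005, -0.139], [0.002, -1.0, 0.021]]
force: [7.4, 2.9, 12.7]
opening: 0.16
t 41.65 pos [ 0.6412 -0.277   0.2994] zang -7.976377876232016 F [ 7.3614  2.8771 12.7045] open 13.877154093964602 q [-32.6356  35.3481  70.8254   0.3942  72.6738 -24.7714]
```

View pics/t14.png

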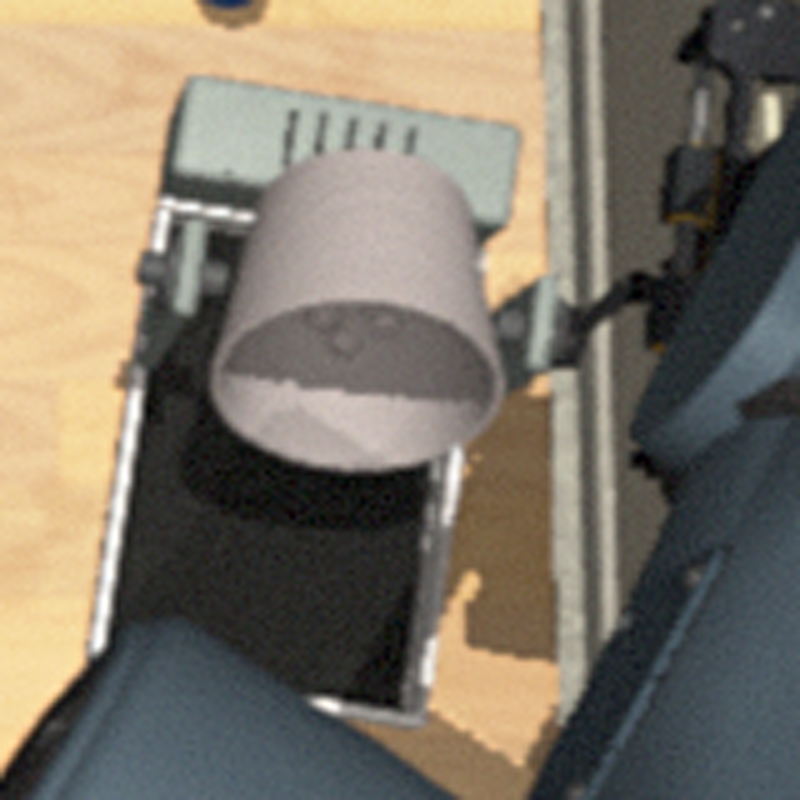

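```bash
python3 -m pendant '[[[0,0,0],[0,0,0],1],[[0,0,0],[0,0,0],1]]'; python3 st.py
```

```text
time_s: 41.87
position: [0.6413, -0.277, 0.2994]
tcp_rot: [[-0.139, 0.019, 0.99], [-0.99, -0.005, -0.139], [0.002, -1.0, 0.02]]
force: [6.4, 3.5, 13.1]
opening: 0.159
t 41.8667 pos [ 0.6413 -0.277   0.2994] zang -7.969469580931134 F [ 6.3976  3.4875 13.0775] open 13.854129356620012 q [-32.626   35.381   70.7573   0.3635  72.7811 -24.7595]
```

```bash
python3 -m pendant '[[[0,0,0],[0,0,0],0.74],[[0,0,0],[0,0,0],0.74],[[0,0,0],[0,0,0],0.74],[[0,0,0],[0,0,0],0.74]]'; python3 -m pendant '[[[0,0,0],[0,0,0],1],[[0,0,0],[0,0,0],1],[[0,0,0],[0,0,0],1],[[0,0,0],[0,0,0],1]]'; python3 st.py
```

```text
time_s: 42.2
position: [0.6382, -0.2774, 0.2949]
tcp_rot: [[-0.139, 0.008, 0.99], [-0.99, -0.003, -0.139], [0.002, -1.0, 0.008]]
force: [4.9, -0.5, 2.7]
opening: 0.252
time_s: 42.53
position: [0.6384, -0.2774, 0.2949]
tcp_rot: [[-0.139, 0.009, 0.99], [-0.99, -0.003, -0.139], [0.002, -1.0, 0.009]]
force: [6.2, -0.2, 4.2]
opening: 0.164
t 42.5333 pos [ 0.6384 -0.2774  0.2949] zang -7.97572944103108 F [ 6.2455 -0.1644  4.217 ] open 14.257769737529161 q [-32.7064  35.6142  71.0371   0.1208  72.8432 -24.7653]
```

```bash
python3 -m pendant '[[[0,0.09,-0.79],[0,0,0],1],[[0,0.09,-0.79],[0,0,0],1],[[0,0.24,-0.76],[0,0,0],1],[[0,0.25,-0.76],[0,0,0],1],[[0,0.39,-0.69],[0,0,0],1],[[0,0.39,-0.7],[0,0,0],1],[[0,0,0],[0,0,0],1]]'; python3 st.py
python3 - <<'E'
from h import *
w=bot.capture("top"); crop(w,"t15.png",310,120,470,280,5)
E
```

```text
time_s: 43.12
position: [0.5934, -0.2707, 0.2808]
tcp_rot: [[-0.139, 0.009, 0.99], [-0.99, -0.002, -0.139], [0.001, -1.0, 0.009]]
force: [3.9, 1.4, 5.5]
opening: 0.165
t 43.1167 pos [ 0.5934 -0.2707  0.2808] zang -8.01164291269846 F [3.859  1.4383 5.4845] open 14.375993547663617 q [-34.3853  32.8823  78.9254   0.1895  67.69   -26.4445]
```

View pics/t15.png

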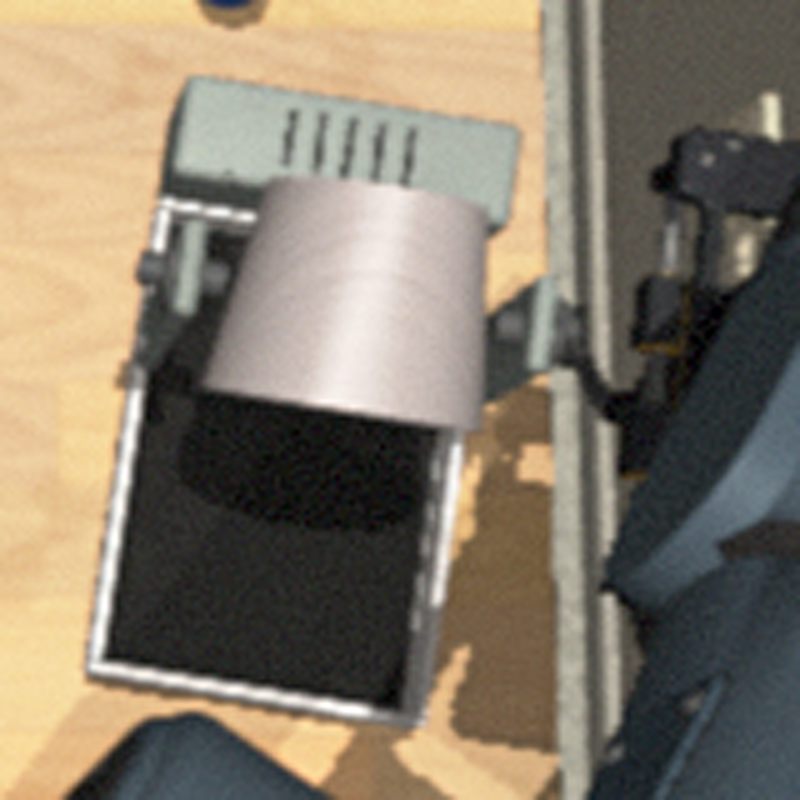

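```bash
python3 -m pendant '[[[0,0.38,-0.5],[0,0,0],1],[[0,0.38,-0.49],[0,0,0],1],[[0,0.46,-0.43],[0,0,0],1],[[0,0.46,-0.44],[0,0,0],1],[[0,0.52,-0.36],[0,0,0],1],[[0,0.51,-0.35],[0,0,0],1],[[0,0.6,-0.28],[0,0,0],1],[[0,0.6,-0.28],[0,0,0],1],[[0,0,0],[0,0,0],1],[[0,0,0],[0,0,0],1]]'; python3 st.py
python3 - <<'E'
from h import *
w=bot.capture("top"); crop(w,"t16.png",310,120,470,280,5)
E
```

```text
time_s: 44.0
position: [0.5631, -0.2662, 0.2402]
tcp_rot: [[-0.14, 0.008, 0.99], [-0.99, -0.001, -0.14], [-0.0, -1.0, 0.008]]
force: [6.8, 1.8, 1.2]
opening: 0.159
t 44.0 pos [ 0.5631 -0.2662  0.2402] zang -8.031549545918253 F [6.8274 1.8401 1.1821] open 13.80397050246554 q [-35.6524  33.3619  85.5702   0.2534  60.6482 -27.7443]
```

View pics/t16.png

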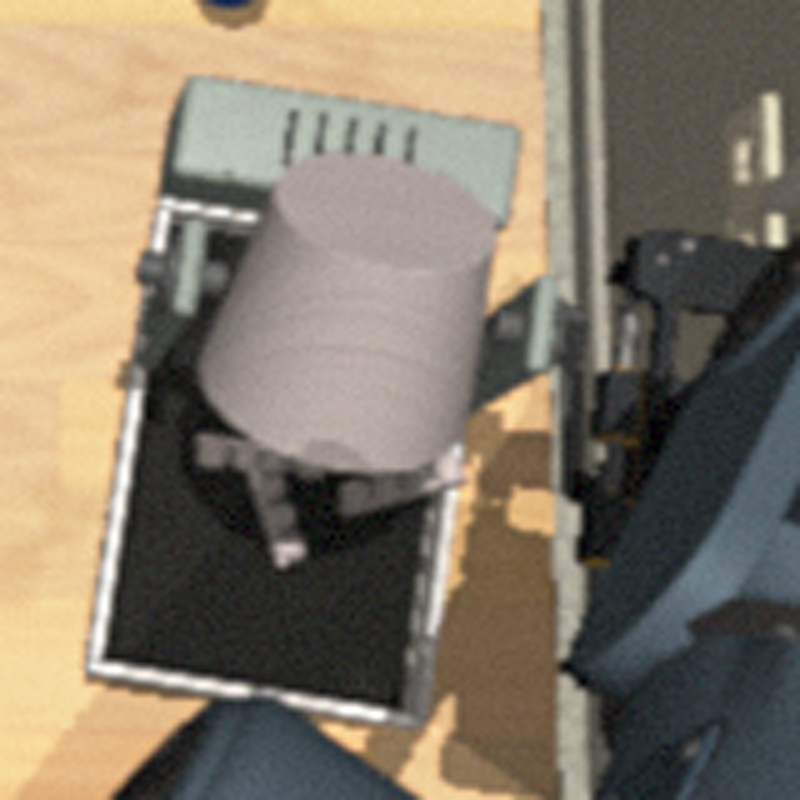

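```bash
python3 -m pendant '[[[0,0.3,-0.12],[0,0,0],1],[[0,0.3,-0.1],[0,0,0],1],[[0,0,0],[0,0,0],1],[[0,0,0],[0,0,0],1]]';python3 -m pendant '[[[0,0.2,-0.08],[0,0,0],1],[[0,0.2,-0.08],[0,0,0],1],[[0,0,0],[0,0,0],1],[[0,0,0],[0,0,0],1],[[0,0,0],[0,0,0],1],[[0,0,0],[0,0,0],1],[[0,0,0],[0,0,0],1]]'
python3 - <<'E'
from h import *
w=bot.capture("top"); crop(w,"t17.png",310,120,470,280,5)
E
```

```text
time_s: 44.38
position: [0.5618, -0.266, 0.2367]
tcp_rot: [[-0.14, 0.011, 0.99], [-0.99, -0.002, -0.14], [0.001, -1.0, 0.011]]
force: [5.9, 4.0, 11.3]
opening: 0.155
time_s: 44.97
position: [0.5616, -0.266, 0.2364]
tcp_rot: [[-0.14, 0.016, 0.99], [-0.99, -0.005, -0.14], [0.002, -1.0, 0.016]]
force: [4.4, 6.3, 25.8]
opening: 0.16
```

View pics/t17.png

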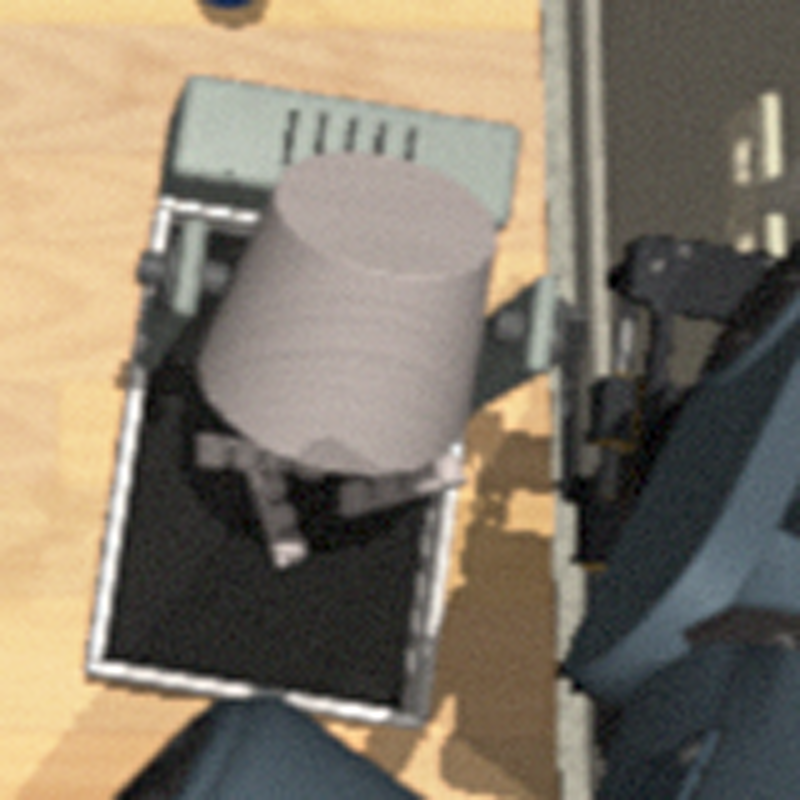

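```bash
python3 -m pendant '[[[0,-0.7,0.2],[0,0,0],1],[[0,-0.7,0.35],[0,0,0],1],[[0,-0.7,0.35],[0,0,0],1],[[0,-0.63,0.49],[0,0,0],1],[[0,-0.63,0.49],[0,0,0],1],[[0,-0.52,0.6],[0,0,0],1],[[0,-0.52,0.6],[0,0,0],1],[[0,-0.39,0.69],[0,0,0],1],[[0,-0.39,0.7],[0,0,0],1],[[0,-0.25,0.76],[0,0,0],1],[[0,-0.24,0.76],[0,0,0],1],[[0,-0.09,0.79],[0,0,0],1],[[0,-0.09,0.79],[0,0,0],1],[[0,0,0],[0,0,0],1]]'; python3 st.py
python3 - <<'E'
from h import *
w=bot.capture("top"); crop(w,"t18.png",310,120,470,280,5)
E
```

```text
time_s: 46.18
position: [0.631, -0.2765, 0.2912]
tcp_rot: [[-0.138, -0.002, 0.99], [-0.99, -0.001, -0.138], [0.002, -1.0, -0.002]]
force: [-5.7, -0.1, 8.6]
opening: 0.163
t 46.1833 pos [ 0.631  -0.2765  0.2912] zang -7.951401101541696 F [-5.664  -0.1359  8.6357] open 14.15424366290829 q [-32.893   35.4198  72.0415  -0.1343  72.5808 -24.9014]
```

View pics/t18.png

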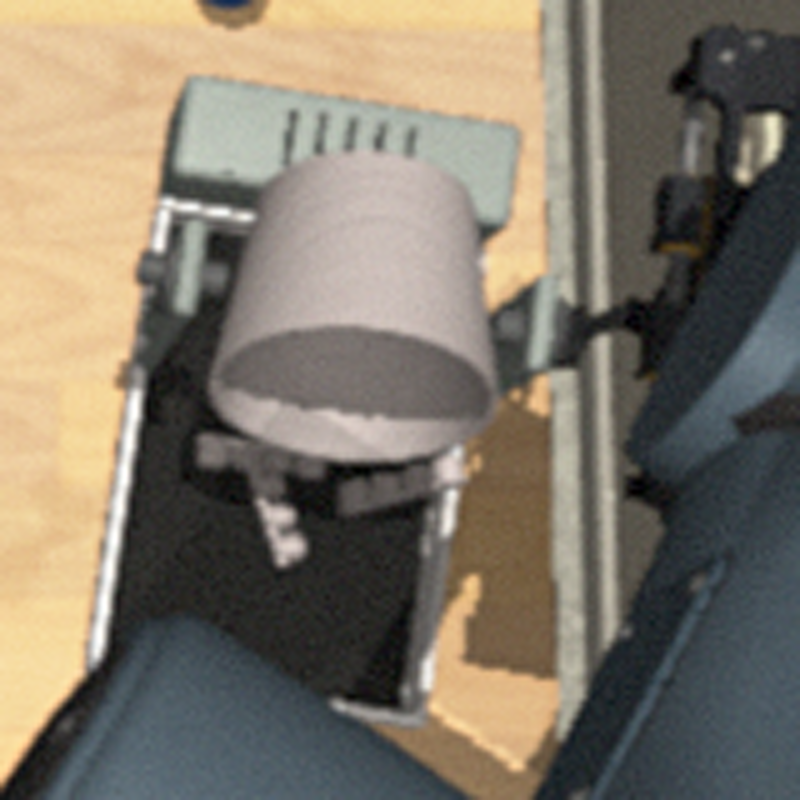

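```bash
python3 -m pendant '[[[0,0.05,0.6],[0,0,0],1],[[0,0.07,0.8],[0,0,0],1],[[0,0.07,0.79],[0,0,0],1],[[0,0.22,0.77],[0,0,0],1],[[0,0.23,0.76],[0,0,0],1],[[0,0.37,0.71],[0,0,0],1],[[0,0.37,0.7],[0,0,0],1],[[0,0.51,0.62],[0,0,0],1],[[0,0.51,0.62],[0,0,0],1],[[0,0.62,0.5],[0,0,0],1],[[0,0.62,0.5],[0,0,0],1],[[0,0.7,0.37],[0,0,0],1],[[0,0.5,0.25],[0,0,0],1],[[0,0,0],[0,0,0],1],[[0,0,0],[0,0,0],1]]'; python3 st.py .7097 -.2893 .2386 -8.3
```

```text
time_s: 47.48
position: [0.708, -0.2881, 0.2388]
tcp_rot: [[-0.139, -0.008, 0.99], [-0.99, 0.0, -0.139], [0.001, -1.0, -0.008]]
force: [-6.2, -2.9, -2.8]
opening: 0.149
t 47.4833 pos [ 0.708  -0.2881  0.2388] zang -8.000209506191574 F [-6.1546 -2.8687 -2.8276] open 12.988033862880163 q [-30.4204  44.6463  61.4152  -0.2351  74.3449 -22.3562]
shift cm tool xyz [0.0981 0.0152 0.1877]
turn about tool y: 0.005232331183136818 alt -3.1363603224066563
shift after turn [0.0971 0.0166 0.1881] levelling err rotvec(tool) [0.0081 0.     0.0009]
```

Reseat the grip, then press gently to the upright stop.

```bash
python3 -m pendant '[[[0,0.1,0.1],[0,0,0],1],[[0,0.3,0.1],[0,0,0],1],[[0,0.3,0.1],[0,0,0],1],[[0,0,0],[0,0,0],1],[[0,0,0],[0,0,0],1]]'; python3 -m pendant '[[[0,0.3,0.1],[0,0,0],1],[[0,0.2,0.1],[0,0,0],1],[[0,0,0],[0,0,0],1],[[0,0,0],[0,0,0],1]]'
```

```text
time_s: 47.9
position: [0.7104, -0.2884, 0.2329]
tcp_rot: [[-0.139, -0.009, 0.99], [-0.99, 0.0, -0.139], [0.001, -1.0, -0.009]]
force: [-7.8, -1.7, 0.8]
opening: 0.151
time_s: 48.23
position: [0.7107, -0.2884, 0.2327]
tcp_rot: [[-0.139, -0.013, 0.99], [-0.99, 0.0, -0.139], [0.002, -1.0, -0.013]]
force: [-17.6, 1.2, 17.7]
opening: 0.149
```

```bash
python3 -m pendant '[[[0,-0.4,-0.3],[0,0,0],1],[[0,0,0],[0,0,0],0.4],[[0,0,0],[0,0,0],0.4],[[0,0,0],[0,0,0],0.4],[[0,0,0],[0,0,0],0.4],[[0,0,0],[0,0,0],0.4],[[0,0,0],[0,0,0],0.4],[[0,0,0],[0,0,0],0.4],[[0,-3,0],[0,0,0],0.4],[[0,-4,0],[0,0,0],0.4],[[0,-4,0],[0,0,0],0.4],[[0,0,0],[0,0,0],0.4],[[0,0,0],[0,0,0],0.4]]'; python3 st.py .62 0.0 .38 -8.3
python3 - <<'E'
from h import *
w=bot.capture("wrist"); crop(w,"w17.png",0,0,560,420,1.4)
w=bot.capture("top"); crop(w,"t19.png",310,120,470,280,5)
E
```

```text
time_s: 49.32
position: [0.7141, -0.288, 0.3459]
tcp_rot: [[-0.138, 0.008, 0.99], [-0.99, -0.004, -0.138], [0.003, -1.0, 0.008]]
force: [0.6, 0.4, -0.2]
opening: 0.596
t 49.3167 pos [ 0.7141 -0.288   0.3459] zang -7.953819004500831 F [ 0.5586  0.3687 -0.249 ] open 51.87934960704183 q [-30.2578  39.9826  54.3069   0.0087  85.2019 -22.3039]
shift cm tool xyz [-27.2138  -3.606  -13.2793]
turn about tool y: 0.006041998179292296 alt -3.135550655410501
shift after turn [-27.1444  -3.4081 -13.4722] levelling err rotvec(tool) [-0.0083 -0.      0.0032]
```

View pics/w17.png

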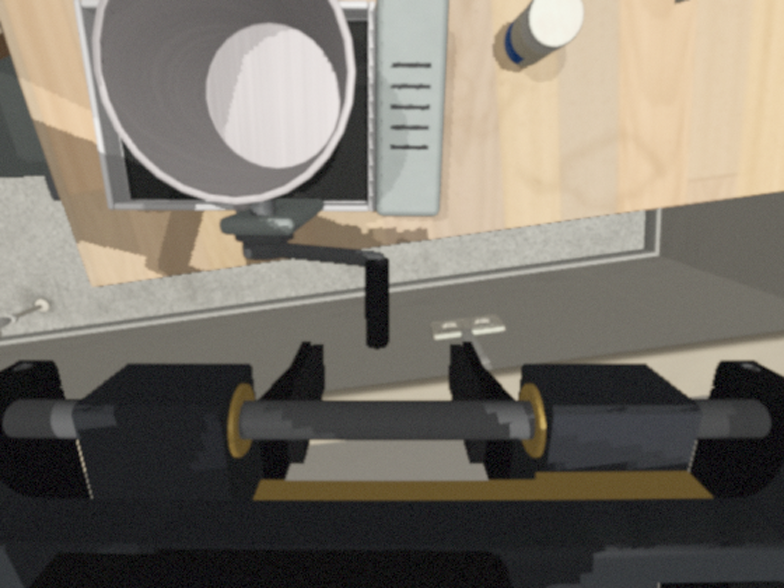

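View pics/t19.png

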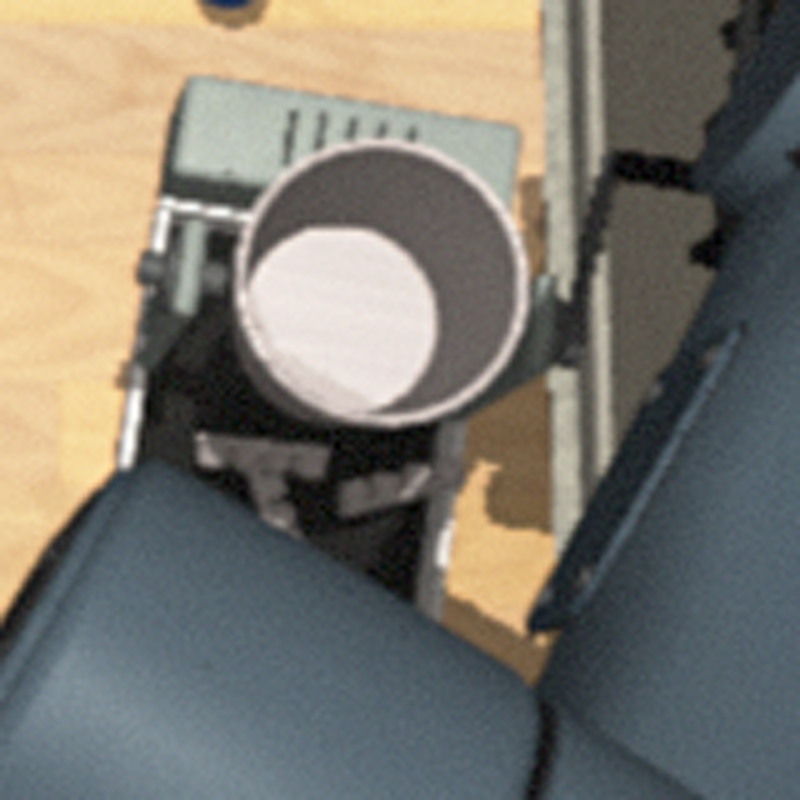

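```bash
python3 -m pendant '[[[-2.8,-0.4,-1.2],[0,0,0],0.4],[[-2.8,-0.4,-1.2],[0,0,0],0.4],[[-2.8,-0.4,-1.2],[0,0,0],0.4],[[-2.8,-0.4,-1.2],[0,0,0],0.4],[[-2.8,0,-2.2],[0,0,0],0.4],[[-2.8,0,-2.2],[0,0,0],0.4],[[-2.8,0,-2.2],[0,0,0],0.4],[[-2.8,0,-2.2],[0,0,0],0.4],[[-2.8,0,-2.2],[0,0,0],0.4],[[-2.8,0,-2.2],[0,0,0],0.4],[[-2.8,0,-2.2],[0,0,0],0.4],[[-2.8,0,-2.2],[0,0,0],0.4],[[-2.8,0,-2.2],[0,0,0],0.4],[[-2.8,0,-2.2],[0,0,0],0.4],[[0,0,0],[0,0,0],0.4],[[0,0,0],[0,0,0],0.4]]'
python3 - <<'E'
from h import *
w=bot.capture("top"); cv2.imwrite("pics/t20f.png",w["img"][:,:,::-1]); crop(w,"t20.png",320,190,420,280,8)
E
```

```text
time_s: 50.75
position: [0.4996, 0.1394, 0.3554]
tcp_rot: [[-0.135, -0.004, 0.991], [-0.991, -0.0, -0.135], [0.001, -1.0, -0.004]]
force: [-0.4, -1.1, -0.2]
opening: 0.6
```

View pics/t20.png

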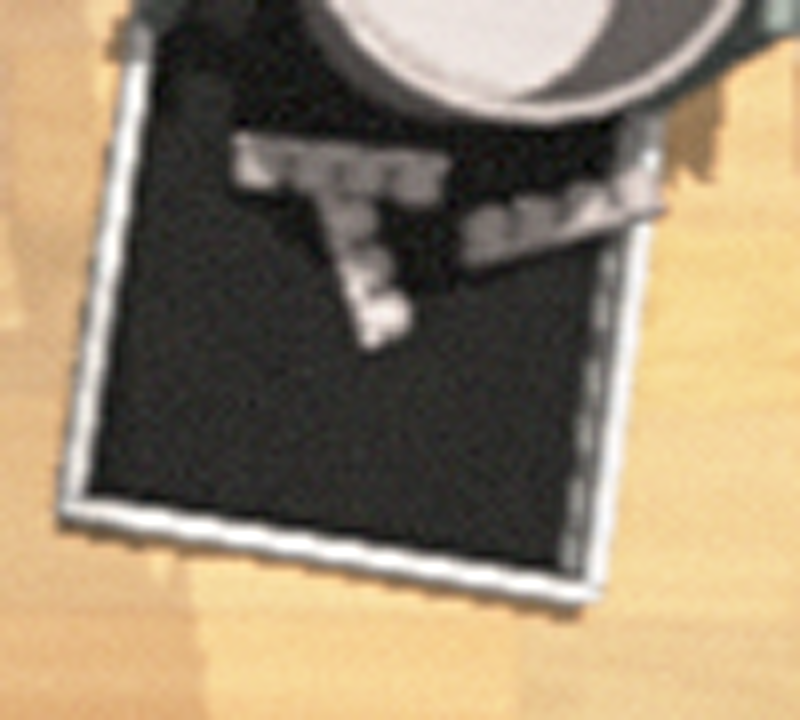

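View pics/t20f.png

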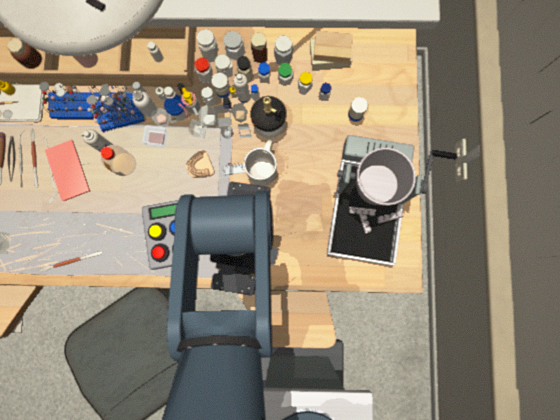

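```bash
python3 -m pendant '[[[0,0,0],[0,0.112,0],0.6],[[0,0,0],[0,0.112,0],0.6],[[0,0,0],[0,0.112,0],0.6],[[0,0,0],[0,0.112,0],0.8],[[0,0,0],[0,0.112,0],1],[[0,0,0],[0,0.112,0],1],[[0,0,0],[0,0.112,0],1],[[0,0,0],[0,0.112,0],1],[[0,0,0],[0,0.112,0],1],[[0,0,0],[0,0.112,0],1],[[0,0,0],[0,0.112,0],1],[[0,0,0],[0,0.112,0],1],[[0,0,0],[0,0.112,0],1],[[0,0,0],[0,0.112,0],1],[[0,0,0],[0,0,0],1]]'
python3 st.py .46 -.126 .23 -98
```

```text
time_s: 52.05
position: [0.5024, 0.1364, 0.3562]
tcp_rot: [[-0.99, -0.002, -0.14], [0.14, -0.001, -0.99], [0.001, -1.0, 0.001]]
force: [-0.5, -0.4, -0.4]
opening: 0.005
t 52.05 pos [0.5024 0.1364 0.3562] zang -98.04838608211607 F [-0.4527 -0.448  -0.3661] open 0.4213434754465327 q [  2.886   17.8698  92.2569  -0.0258  69.9629 100.9433]
shift cm tool xyz [ 0.5018 12.6352 26.5621]
turn about tool y: -0.0008444964450657899 alt 3.1407481571447273
shift after turn [ 0.5426 12.6155 26.5707] levelling err rotvec(tool) [-0.0007 -0.      0.0015]
```

```bash
python3 -m pendant '[[[0,1.5,3.3],[0,0,0],1],[[0,1.5,3.3],[0,0,0],1],[[0.1,1.5,3.3],[0,0,0],1],[[0.1,1.5,3.3],[0,0,0],1],[[0.1,1.5,3.3],[0,0,0],1],[[0.1,1.5,3.3],[0,0,0],1],[[0.1,1.5,3.3],[0,0,0],1],[[0,1.5,3.3],[0,0,0],1],[[0,0,0],[0,0,0.1],1],[[0,0,0],[0,0,0.1],1],[[0,0,0],[0,0,0.1],1],[[0,0,0],[0,0,0.1],1],[[0,0,0],[0,0,0.1],1],[[0,0,0],[0,0,0.1],1],[[0,0,0],[0,0,0],1],[[0,0,0],[0,0,0],1]]'
python3 - <<'E'
from h import *
w=bot.capture("wrist"); crop(w,"w18.png",0,0,560,420,1.4); print(ray(w,(280,210)))
E
```

```text
time_s: 53.38
position: [0.4635, -0.119, 0.2365]
tcp_rot: [[-0.881, 0.457, -0.123], [0.118, -0.039, -0.992], [-0.459, -0.888, -0.02]]
force: [-0.6, 0.7, 0.2]
opening: 0.005
(array([ 0.4926, -0.1245,  0.3555]), array([ 0.1779, -0.0164, -0.9839]))
```

View pics/w18.png

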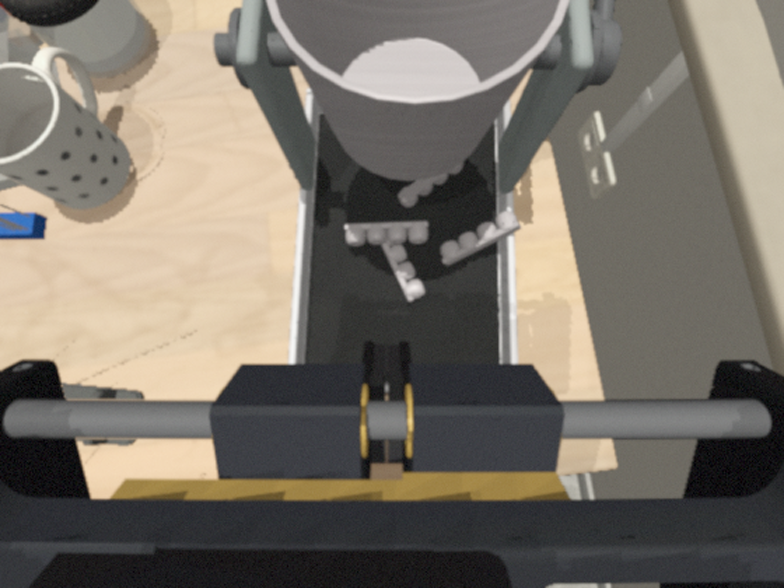

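```bash
python3 - <<'E'
from h import *
t=bot.capture("top"); w=bot.capture("wrist")
def tri(a,b):
    (o1,v1),(o2,v2)=ray(t,a),ray(w,b); s=np.linalg.lstsq(np.column_stack([v1,-v2]),o2-o1,rcond=None)[0]
    p,q=o1+s[0]*v1,o2+s[1]*v2; return (p+q)/2,np.linalg.norm(p-q)
crop(t,"t21.png",340,190,430,260,8); crop(w,"w19.png",290,110,400,210,7)
print(tri((401.4,214.6),(367.9,158.6)))
c=np.array([.655,-.1535]);ex=np.array([.9896,-.144]);ey=np.array([.144,.9896])
print(onz(t,(401.4,214.6),.04))
for x in (-.06,-.1,-.12): p=c+x*ex-.08*ey; print(x,p)
E
```

```text
(array([ 0.59  , -0.2263,  0.0557]), np.float64(0.0004305997289921447))
[ 0.592  -0.2305  0.04  ]
-0.06 [ 0.5841 -0.224 ]
-0.1 [ 0.5445 -0.2183]
-0.12 [ 0.5247 -0.2154]
```

View pics/t21.png

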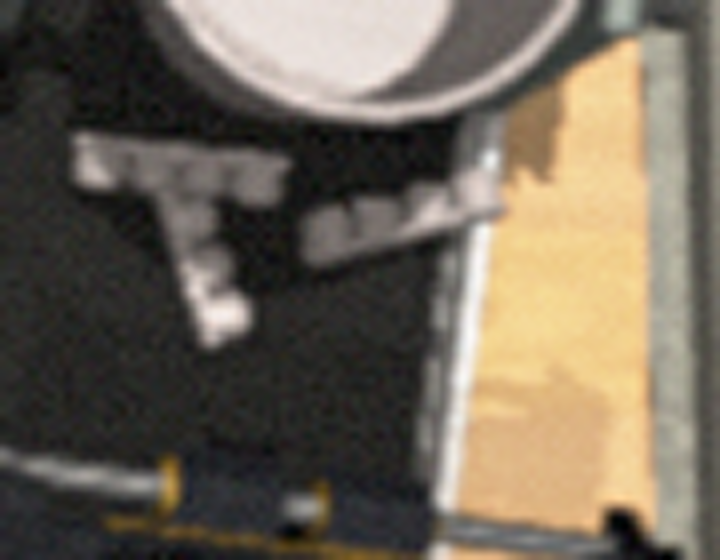

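View pics/w19.png

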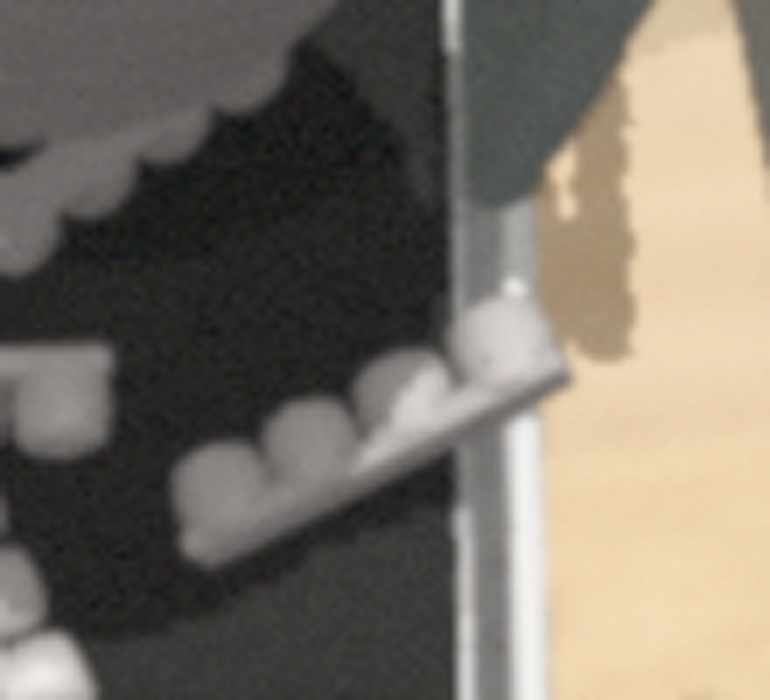

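```bash
python3 st.py; python3 - <<'E'
from h import *
t=bot.capture("top"); c=np.array([.655,-.1535]);ex=np.array([.9896,-.144]);ey=np.array([.144,.9896])
for n,p,z in [("in low a",(302,262),.008),("in low b",(302,215),.02),("out low",(502,210),.036),("out top",(478,172),.05),("rim outer at",(490,240),.035),("rim inner",(468,240),.035)]:
    X=onz(t,(340+p[0]/8-.45,190+p[1]/8-.45),z); d=X[:2]-c; print(n,X,"machine",d@ex,d@ey)
E
```

```text
t 53.5333 pos [ 0.4644 -0.1188  0.2371] zang -96.96252741581921 F [-0.2605 -0.3953  0.7678] open 0.2397341113098168 q [-34.4255  20.3827 121.6708  44.7089  18.8369  22.5059]
in low a [ 0.5751 -0.1759  0.008 ] machine -0.07584480217076123 -0.033661786571095295
in low b [ 0.5889 -0.1736  0.02  ] machine -0.062467713581132726 -0.02943928705368535
out low [ 0.5896 -0.2338  0.036 ] machine -0.053208205769026566 -0.0888670181494254
out top [ 0.5996 -0.2229  0.05  ] machine -0.04482652532245633 -0.07662077303906138
rim outer at [ 0.58  -0.23   0.035] machine -0.06319442228598146 -0.086540125366526
rim inner [ 0.5799 -0.2231  0.035 ] machine -0.06431725866464011 -0.07966353087199964
```

```bash
cat > kin.py <<'E'
from h import *
from scipy.optimize import least_squares
D=[([.5755,.0668,.0787],[44.7167,96.7928]),([.578,.1416,.0805],[45.2035,94.3822]),([.5671,.221,.0804],[45.8188,92.2972]),([.4742,.213,.0803],[42.3757,105.5586]),([.655,-.1559,.3434],[31.2846,71.4315]),([.7098,-.2921,.3418],[40.1245,54.6364]),([.5024,.1364,.3562],[17.8698,92.2569]),([.4984,.3267,.1658],[37.5531,92.3393])]
tilt=([.4644,-.1188,.2371],[.457,-.039,-.888],[20.3827,121.6708])
def W(p,y,h): return np.array(p)-h*np.array(y)
def res(v):
    L1,L2,zs,r0,h,d=v; o=[]
    for p,y,q in [(p,[0,0,-1],q) for p,q in D]+[tilt]:
        w=W(p,y,h); r=np.sqrt(max(w[0]**2+w[1]**2-d*d,0)); a,b=np.radians(q[0]),np.radians(q[0]+q[1])
        o+=[r0+L1*np.sin(a)+L2*np.sin(b)-r, zs+L1*np.cos(a)+L2*np.cos(b)-w[2]]
    return o
s=least_squares(res,[.4,.4,.3,0,.2,.11]); V=s.x
def ik(p,y):
    L1,L2,zs,r0,h,d=V; w=W(p,y,h); r=np.sqrt(w[0]**2+w[1]**2-d*d)-r0; z=w[2]-zs
    c=(r*r+z*z-L1*L1-L2*L2)/(2*L1*L2); q3=np.arccos(c); q2=np.arctan2(r,z)-np.arctan2(L2*np.sin(q3),L1+L2*c)
    f=np.arctan2(w[1],w[0])-np.arcsin(d/np.hypot(w[0],w[1])); b=q2+q3
    fa=np.array([np.sin(b)*np.cos(f),np.sin(b)*np.sin(f),np.cos(b)]); q5=np.arccos(fa@np.array(y)/np.linalg.norm(y))
    return np.degrees([f,q2,q3,q5])
if __name__=="__main__":
    print(V,np.abs(s.fun).max()); print(ik(*tilt[:2]))
    tip=np.array([.583,-.245,.042])
    for az in (-20,-8,20,50,80):
        for th in (30,40,50):
            y=np.array([np.sin(np.radians(th))*np.cos(np.radians(az)),np.sin(np.radians(th))*np.sin(np.radians(az)),-np.cos(np.radians(th))])
            p=tip-.07*y; print(az,th,p,ik(p,y))
E
python3 kin.py
```

```text
[ 0.4871  0.3817  0.1796  0.0157  0.1514 -0.    ] 0.057560535787745115
[-15.9402  15.7766 120.6969  17.3744]
-20 30 [ 0.5501 -0.233   0.1026] [-23.3847  38.8948 109.453    2.3949]
-20 40 [ 0.5407 -0.2296  0.0956] [-23.6028  39.4411 114.9225  14.4901]
-20 50 [ 0.5326 -0.2267  0.087 ] [-23.815   41.4061 119.4465  30.9148]
-8 30 [ 0.5483 -0.2401  0.1026] [-25.8722  39.1754 108.7452   9.4158]
-8 40 [ 0.5384 -0.2387  0.0956] [-26.9928  39.7709 113.9797  17.0864]
-8 50 [ 0.5299 -0.2375  0.087 ] [-28.0747  41.7365 118.2808  31.7916]
20 30 [ 0.5501 -0.257   0.1026] [-30.5628  41.2192 103.6595  26.9906]
20 40 [ 0.5407 -0.2604  0.0956] [-33.1702  42.198  107.2792  31.1756]
20 50 [ 0.5326 -0.2633  0.087 ] [-35.5739  44.2585 110.0966  39.9235]
50 30 [ 0.5605 -0.2718  0.1026] [-32.7942  45.067   94.3397  45.6993]
50 40 [ 0.5541 -0.2795  0.0956] [-35.7623  46.8548  95.2114  50.6989]
50 50 [ 0.5485 -0.2861  0.087 ] [-38.3434  49.3492  95.6226  57.3796]
80 30 [ 0.5769 -0.2795  0.1026] [-32.1253  49.6898  83.4366  62.962 ]
80 40 [ 0.5752 -0.2893  0.0956] [-34.6001  52.5777  81.1738  70.3388]
80 50 [ 0.5737 -0.2978  0.087 ] [-36.6608  55.8626  78.8608  77.9892]
```

```bash
cat > tgt.py <<'E'
from h import *
import sys
# args: zang tilt  tipx tipy tipz
a,th=np.radians(float(sys.argv[1])),float(sys.argv[2])
R0=np.column_stack([[np.sin(a),-np.cos(a),0],[0,0,-1],[np.cos(a),np.sin(a),0]])
Rt=R0@cv2.Rodrigues(np.array([0,0,th]))[0]
s=bot.read_state(); R=np.array(s["tcp_rot"]); p=np.array(s["position"])
rv=cv2.Rodrigues(R.T@Rt)[0].ravel(); n=max(1,int(np.ceil(np.linalg.norm(rv)/.118)))
tip=np.array([float(x) for x in sys.argv[3:6]]); P=tip-.07*Rt[:,1]
print("rotvec",rv,"rows",n,"each",rv/n); print("TCP target",P,"now",p,"tip now",p+.07*R[:,1]); print("shift now-frame",R.T@(P-p)*100,"shift after turn",Rt.T@(P-p)*100)
print("F",s["force"],"q",np.array(s["joint_positions"]))
print("unit up in tool after",Rt.T@[0,0,1],"unit ey in tool",Rt.T@[.144,.9896,0])
E
python3 tgt.py -50 0.66 .5875 -.27 .14
```

```text
rotvec [-0.4275 -0.7007  0.1631] rows 8 each [-0.0534 -0.0876  0.0204]
TCP target [ 0.5546 -0.2976  0.1953] now [ 0.4644 -0.1186  0.2372] tip now [ 0.4966 -0.1214  0.1751]
shift now-frame [-8.0863  8.5632 16.7461] shift after turn [ 6.1958  0.4925 19.5068]
F [0.1622 0.6264 0.8488] q [-34.4115  20.3719 121.6802  44.7543  18.8326  22.4774]
unit up in tool after [-0.6131 -0.79    0.    ] unit ey in tool [-0.5897  0.4576 -0.6655]
```

```bash
python3 -m pendant '[[[-1.2,-2.4,0],[0,0,0],1],[[-1.2,-2.4,0],[0,0,0],1],[[-1.2,-2.4,0],[0,0,0],1],[[0,0,0],[-0.0534,-0.0876,0.0204],1],[[0,0,0],[-0.0534,-0.0876,0.0204],1],[[0,0,0],[-0.0534,-0.0876,0.0204],1],[[0,0,0],[-0.0534,-0.0876,0.0204],1],[[0,0,0],[-0.0534,-0.0876,0.0204],1],[[0,0,0],[-0.0534,-0.0876,0.0204],1],[[0,0,0],[-0.0534,-0.0876,0.0204],1],[[0,0,0],[-0.0534,-0.0876,0.0204],1],[[0,0,0],[0,0,0],1],[[0,0,0],[0,0,0],1]]';python3 tgt.py -50 0.66 .5875 -.27 .14
```

```text
time_s: 54.67
position: [0.4624, -0.1202, 0.3171]
tcp_rot: [[-0.624, 0.473, 0.622], [-0.491, 0.381, -0.783], [-0.608, -0.794, -0.005]]
force: [-0.3, -0.3, 0.6]
opening: 0.005
rotvec [-0.0122 -0.0244  0.0066] rows 1 each [-0.0122 -0.0244  0.0066]
TCP target [ 0.5546 -0.2976  0.1953] now [ 0.4624 -0.1202  0.3171] tip now [ 0.4956 -0.0935  0.2615]
shift now-frame [10.3682  7.2663 19.6872] shift after turn [10.8937  6.9579 19.5141]
F [-0.2542 -0.2649  0.601 ] q [-46.6664  15.9208 113.1294  45.9224  57.5163 -22.8918]
unit up in tool after [-0.6131 -0.79    0.    ] unit ey in tool [-0.5897  0.4576 -0.6655]
```

```bash
python3 -m pendant '[[[0.5,-0.4,3.27],[-0.0122,-0.0244,0.0066],1],[[0.5,-0.4,3.27],[0,0,0],1],[[0.5,-0.4,3.27],[0,0,0],1],[[0.5,-0.4,3.27],[0,0,0],1],[[0.5,-0.4,3.27],[0,0,0],1],[[0.5,-0.4,3.27],[0,0,0],1],[[0,0,0],[0,0,0],1],[[1.86,2.42,0],[0,0,0],1],[[1.86,2.42,0],[0,0,0],1],[[1.86,2.42,0],[0,0,0],1],[[1.86,2.42,0],[0,0,0],1],[[0,0,0],[0,0,0],1],[[0,0,0],[0,0,0],1]]';python3 tgt.py -50 0.66 .5875 -.27 .046
python3 - <<'E'
from h import *
w=bot.capture("wrist"); crop(w,"w20.png",0,0,560,420,1.4); w=bot.capture("top"); crop(w,"t22.png",340,150,440,250,7)
E
```

```text
time_s: 55.75
position: [0.5588, -0.2927, 0.1947]
tcp_rot: [[-0.605, 0.467, 0.644], [-0.506, 0.399, -0.765], [-0.614, -0.789, -0.004]]
force: [0.2, -0.8, -0.9]
opening: 0.004
rotvec [ 0.0049 -0.001  -0.0015] rows 1 each [ 0.0049 -0.001  -0.0015]
TCP target [ 0.5546 -0.2976  0.1013] now [ 0.5588 -0.2927  0.1947] tip now [ 0.5915 -0.2648  0.1395]
shift now-frame [6.2367 6.9831 0.1473] shift after turn [6.226  6.9934 0.1072]
F [ 0.2006 -0.7929 -0.9031] q [-51.567   39.1465  93.5488  45.9184  58.7263 -30.3382]
unit up in tool after [-0.6131 -0.79    0.    ] unit ey in tool [-0.5897  0.4576 -0.6655]
```

View pics/w20.png

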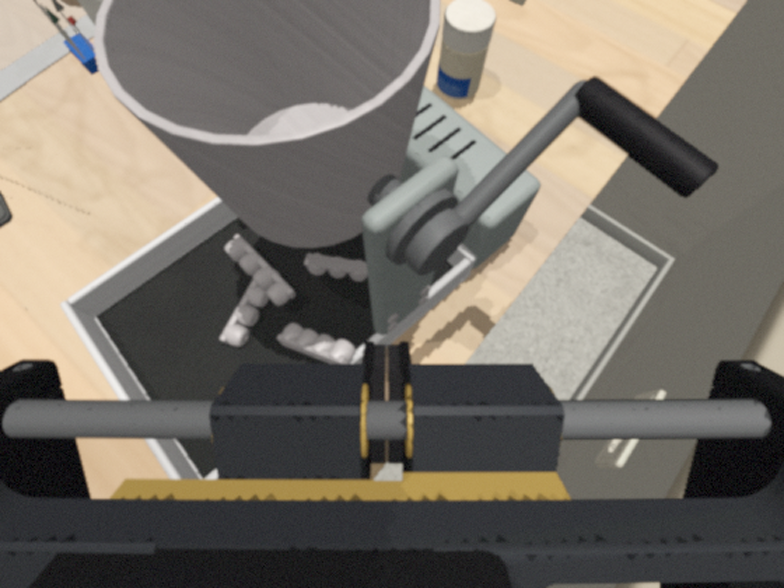

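View pics/t22.png

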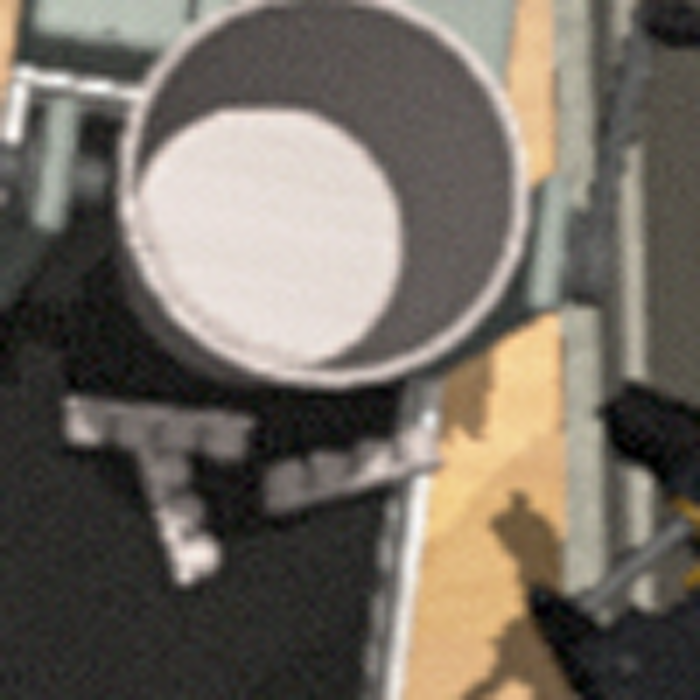

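```bash
python3 -m pendant '[[[1.8,2,0.1],[0,0,0],1],[[1.8,2,0],[0,0,0],1],[[1.5,1.8,0],[0,0,0],1],[[0.8,1,0],[0,0,0],1],[[0.2,0.2,0],[0,0,0],1],[[0,0,0],[0,0,0],1],[[0,0,0],[0,0,0],1]]';python3 tgt.py -50 0.66 .5875 -.27 .046
python3 - <<'E'
from h import *
w=bot.capture("wrist"); crop(w,"w21.png",0,0,560,420,1.4); w=bot.capture("top"); crop(w,"t23.png",340,150,440,250,7)
E
```

```text
time_s: 56.43
position: [0.5567, -0.299, 0.1047]
tcp_rot: [[-0.602, 0.472, 0.645], [-0.51, 0.394, -0.764], [-0.615, -0.789, 0.003]]
force: [0.8, 0.1, 0.8]
opening: 0.002
rotvec [-0.001   0.0039 -0.002 ] rows 1 each [-0.001   0.0039 -0.002 ]
TCP target [ 0.5546 -0.2976  0.1013] now [ 0.5567 -0.299   0.1047] tip now [ 0.5898 -0.2714  0.0495]
shift now-frame [ 0.2644  0.2201 -0.2433] shift after turn [ 0.2649  0.2208 -0.242 ]
F [0.8246 0.1131 0.7608] q [-52.1165  47.6155  94.7796  50.9431  52.2904 -39.8697]
unit up in tool after [-0.6131 -0.79    0.    ] unit ey in tool [-0.5897  0.4576 -0.6655]
```

View pics/w21.png

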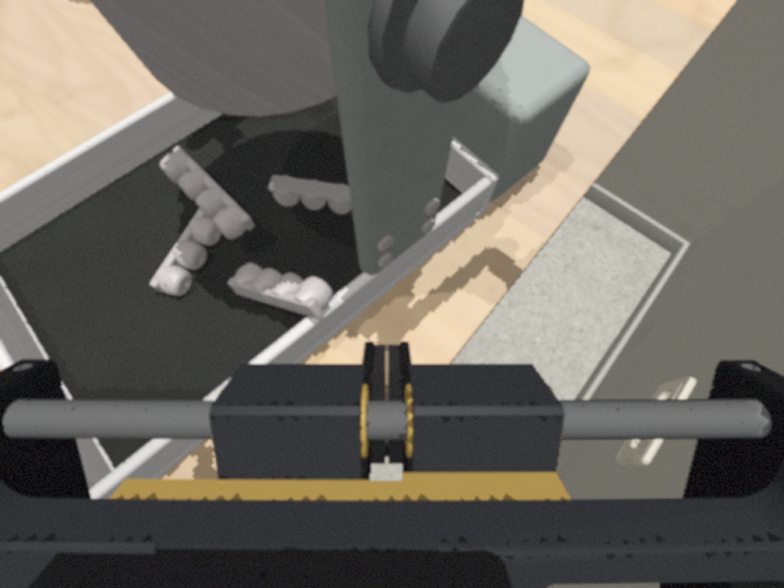

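View pics/t23.png

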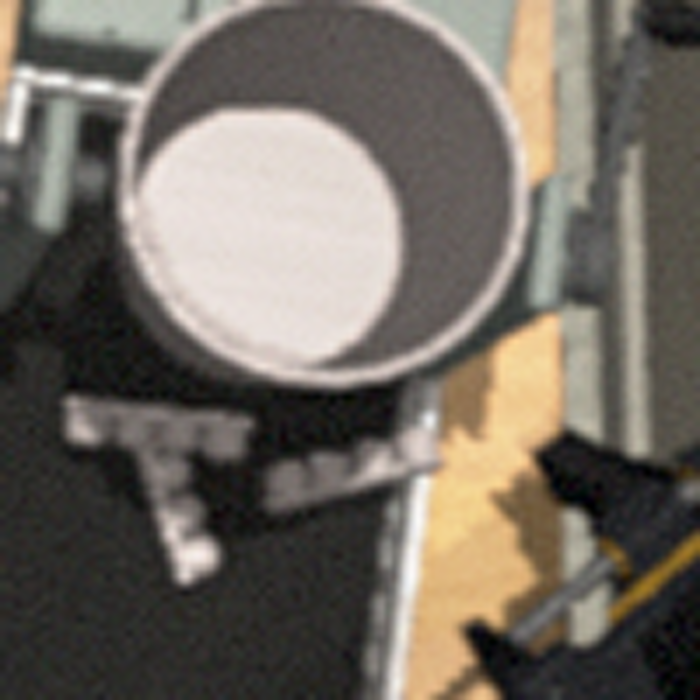

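```bash
python3 -m pendant '[[[0.2,0.25,0],[0,0,0],1],[[-0.59,0.46,-0.67],[0,0,0],1],[[-0.59,0.46,-0.67],[0,0,0],1],[[-0.3,0.23,-0.33],[0,0,0],1],[[0,0,0],[0,0,0],1],[[0,0,0],[0,0,0],1]]';python3 tgt.py -50 0.66 .5875 -.27 .046
python3 - <<'E'
from h import *
w=bot.capture("top"); crop(w,"t24.png",340,150,440,250,7)
E
```

```text
time_s: 57.03
position: [0.5596, -0.2726, 0.0998]
tcp_rot: [[-0.603, 0.469, 0.646], [-0.509, 0.396, -0.764], [-0.614, -0.789, 0.0]]
force: [0.3, -0.4, -0.4]
opening: 0.005
rotvec [ 0.0021  0.0029 -0.0014] rows 1 each [ 0.0021  0.0029 -0.0014]
TCP target [ 0.5546 -0.2976  0.1013] now [ 0.5596 -0.2726  0.0998] tip now [ 0.5924 -0.2448  0.0446]
shift now-frame [ 1.4816 -1.3435  1.5882] shift after turn [ 1.4789 -1.3381  1.5952]
F [ 0.2906 -0.4329 -0.3578] q [-50.2364  47.5623  96.9328  53.0474  50.2294 -40.9361]
unit up in tool after [-0.6131 -0.79    0.    ] unit ey in tool [-0.5897  0.4576 -0.6655]
```

View pics/t24.png

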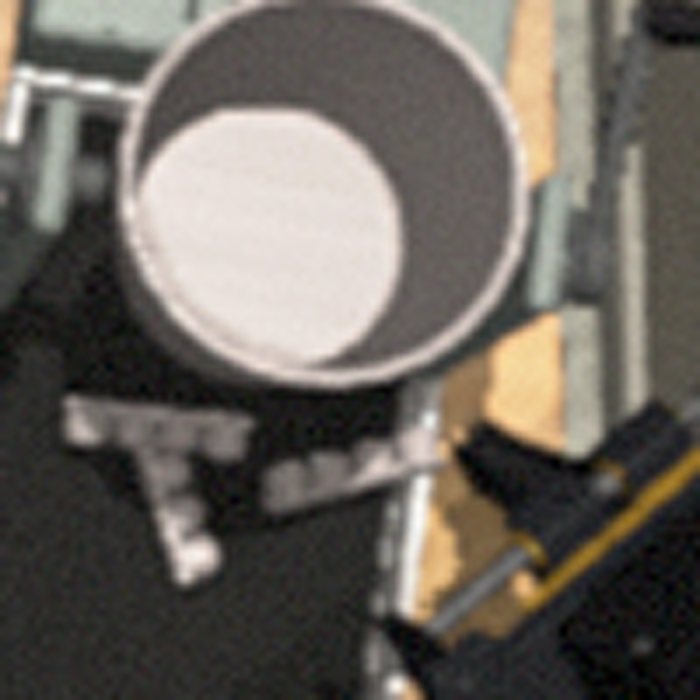

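```bash
python3 -m pendant '[[[-0.24,0.18,-0.27],[0,0,0],1],[[-0.24,0.18,-0.27],[0,0,0],1],[[-0.24,0.18,-0.27],[0,0,0],1],[[-0.24,0.18,-0.27],[0,0,0],1],[[0,0,0],[0,0,0],1],[[0,0,0],[0,0,0],1]]';python3 tgt.py -50 0.66 .5875 -.27 .046 | grep -E "tip|F"
python3 - <<'E'
from h import *
w=bot.capture("top"); crop(w,"t25.png",340,150,440,250,7)
E
```

```text
time_s: 57.58
position: [0.5617, -0.2571, 0.1]
tcp_rot: [[-0.603, 0.469, 0.645], [-0.509, 0.396, -0.764], [-0.614, -0.789, 0.0]]
force: [-0.3, -0.7, 1.0]
opening: 0.008
TCP target [ 0.5546 -0.2976  0.1013] now [ 0.5617 -0.2571  0.1   ] tip now [ 0.5945 -0.2294  0.0447]
F [-0.3228 -0.6524  0.9565] q [-49.0604  47.2641  98.1492  54.3226  49.1316 -41.3765]
```

View pics/t25.png

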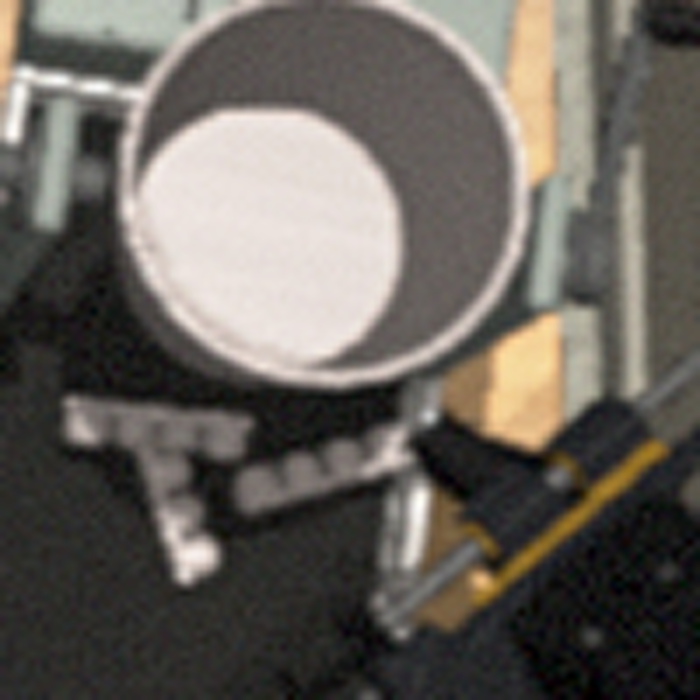

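```bash
python3 -m pendant '[[[-0.24,0.18,-0.27],[0,0,0],1],[[-0.24,0.18,-0.27],[0,0,0],1],[[-0.24,0.18,-0.27],[0,0,0],1],[[0,0,0],[0,0,0],1],[[0,0,0],[0,0,0],1]]';python3 tgt.py -50 0.66 .5875 -.27 .046 | grep -E "tip|F"
python3 - <<'E'
from h import *
w=bot.capture("top"); crop(w,"t26.png",340,150,440,250,7)
E
```

```text
time_s: 58.05
position: [0.5633, -0.245, 0.1001]
tcp_rot: [[-0.603, 0.469, 0.645], [-0.509, 0.396, -0.764], [-0.614, -0.789, 0.0]]
force: [-0.5, -1.0, -0.3]
opening: 0.002
TCP target [ 0.5546 -0.2976  0.1013] now [ 0.5633 -0.245   0.1001] tip now [ 0.5962 -0.2172  0.0449]
F [-0.4872 -1.0243 -0.2619] q [-48.1083  47.0441  99.0483  55.3168  48.3055 -41.6988]
```

View pics/t26.png

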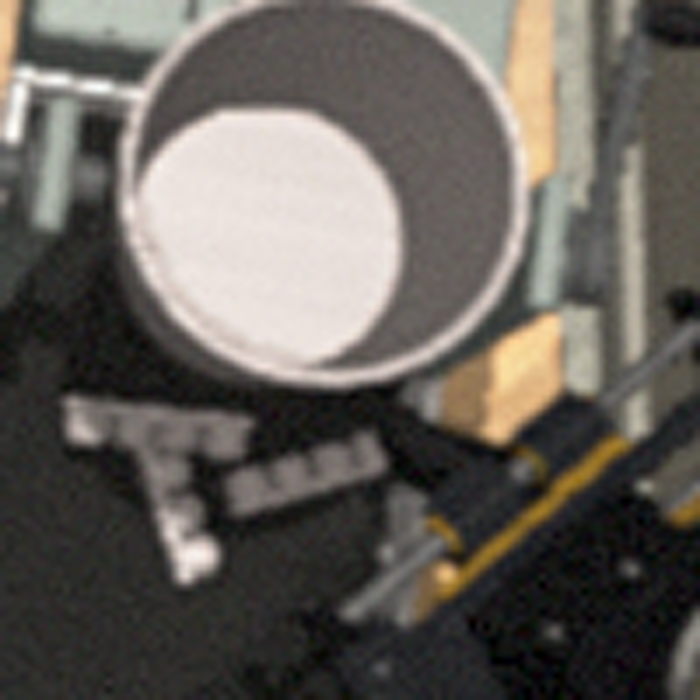

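```bash
python3 -m pendant '[[[0.59,-0.46,0.67],[0,0,0],1],[[0.59,-0.46,0.67],[0,0,0],1],[[0.59,-0.46,0.67],[0,0,0],1],[[0.59,-0.46,0.67],[0,0,0],1],[[-1.84,-2.37,0],[0,0,0],1],[[-1.84,-2.37,0],[0,0,0],1],[[-1.84,-2.37,0],[0,0,0],1],[[-1.84,-2.37,0],[0,0,0],1],[[-1.84,-2.37,0],[0,0,0],1],[[-1.84,-2.37,0],[0,0,0],1],[[-1.84,-2.37,0],[0,0,0],1],[[0,0,0],[0,0,0],1]]'
python3 - <<'E'
from h import *
w=bot.capture("wrist"); crop(w,"w22.png",0,0,560,420,1.4); w=bot.capture("top"); crop(w,"t27.png",310,120,470,280,5)
E
python3 tgt.py -50 0.66 .48 .03 .3
```

```text
time_s: 59.1
position: [0.5591, -0.2884, 0.3171]
tcp_rot: [[-0.598, 0.478, 0.643], [-0.513, 0.388, -0.765], [-0.615, -0.788, 0.013]]
force: [0.6, 0.4, 0.7]
opening: 0.005
rotvec [-0.0026  0.0042 -0.0007] rows 1 each [-0.0026  0.0042 -0.0007]
TCP target [0.4471 0.0024 0.3553] now [ 0.5574 -0.2869  0.3118] tip now [ 0.5905 -0.2594  0.2566]
shift now-frame [-10.8027   2.7193 -29.2158] shift after turn [-10.682    2.7877 -29.2537]
F [-0.2261 -0.2038 -0.8624] q [-51.3022  29.256   89.6507  41.3731  68.1782 -19.9026]
unit up in tool after [-0.6131 -0.79    0.    ] unit ey in tool [-0.5897  0.4576 -0.6655]
```

View pics/w22.png

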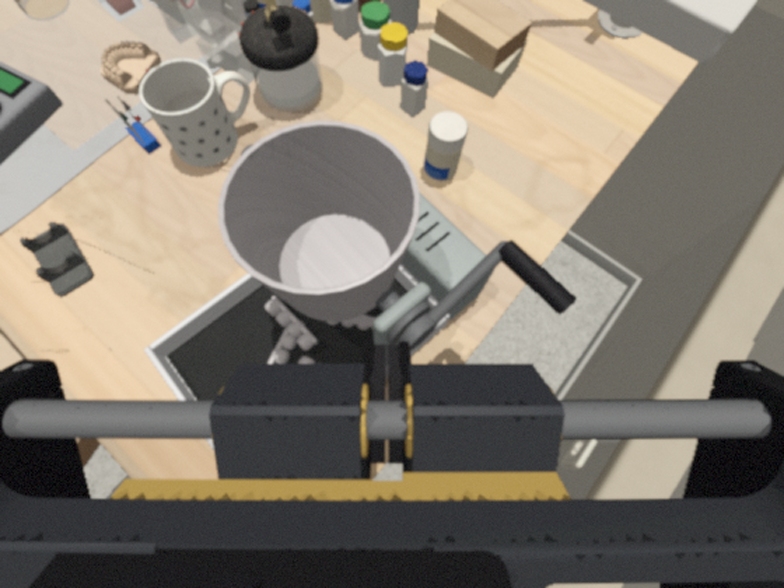

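View pics/t27.png

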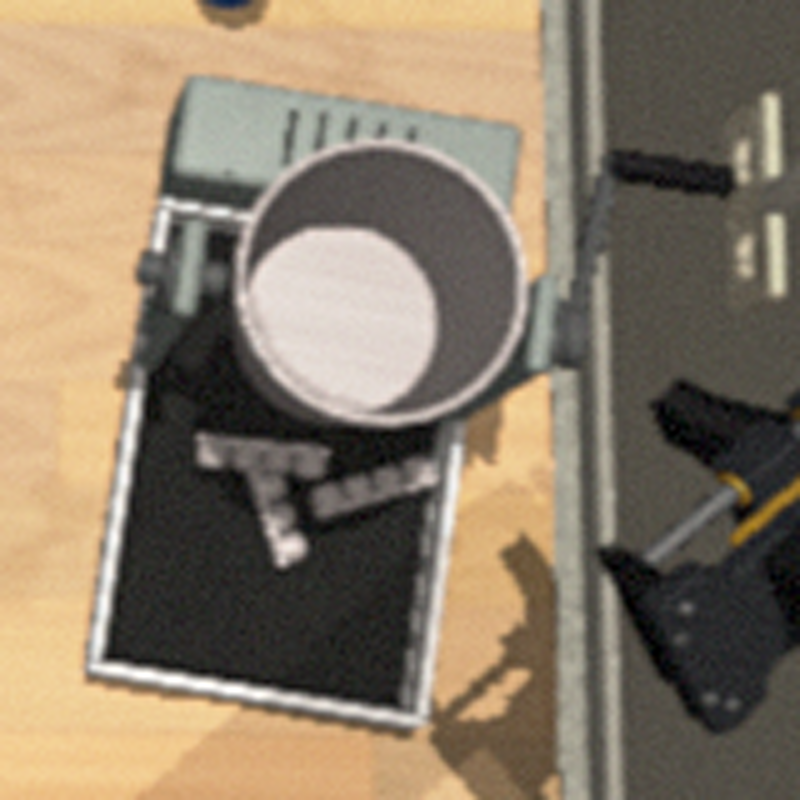

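```bash
python3 -m pendant '[[[1.86,2.42,0],[0,0,0],1],[[1.86,2.42,0],[0,0,0],1],[[1.86,2.42,0],[0,0,0],1],[[1.86,2.42,0],[0,0,0],1],[[1.24,1.6,0],[0,0,0],1],[[0,0,0],[0,0,0],1],[[0,0,0],[0,0,0],1]]'
python3 - <<'E'
from h import *
w=bot.capture("wrist"); crop(w,"w23.png",140,140,290,260,5); t=bot.capture("top"); crop(t,"t28.png",340,190,430,260,8)
E
```

```text
time_s: 59.78
position: [0.5572, -0.2845, 0.1657]
tcp_rot: [[-0.605, 0.467, 0.644], [-0.506, 0.399, -0.765], [-0.615, -0.789, -0.005]]
force: [0.4, -0.1, -0.3]
opening: 0.006
```

View pics/w23.png

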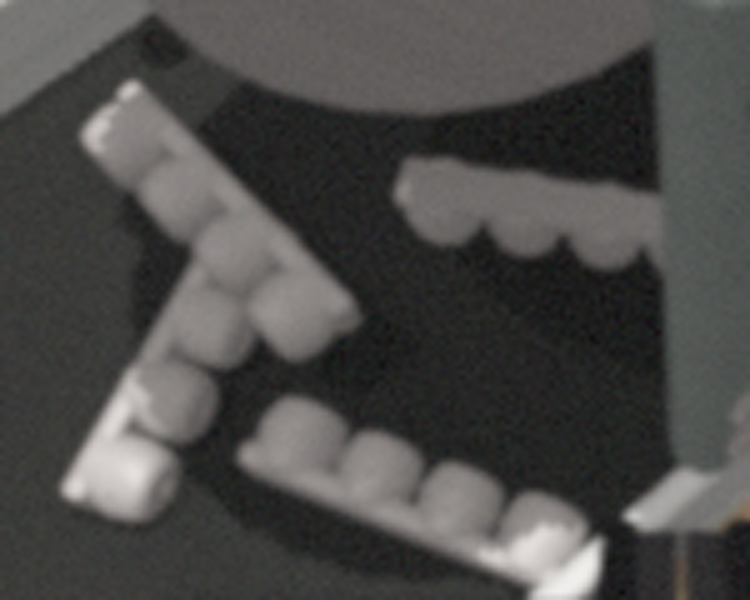

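View pics/t28.png

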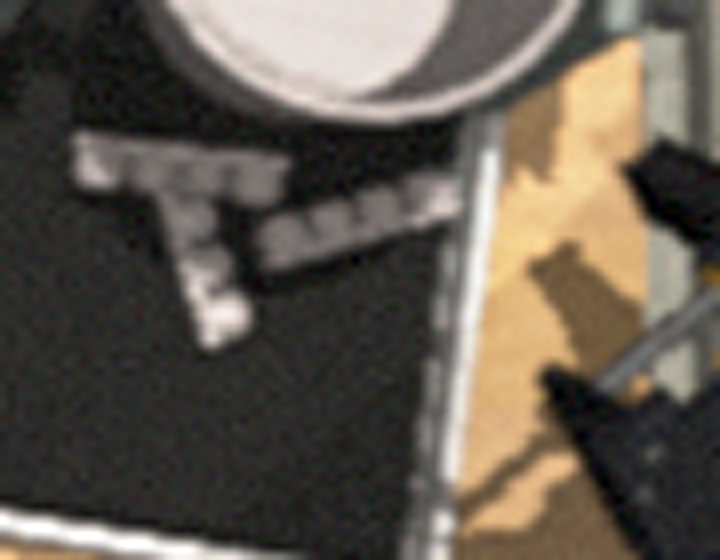

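```bash
python3 - <<'E'
from h import *
t=bot.capture("top"); w=bot.capture("wrist")
c=np.array([.655,-.1535]);ex=np.array([.9896,-.144]);ey=np.array([.144,.9896])
for n,a,b in [("Rcrown",(437,190),(542,525)),("Lcrown",(282,236),(302,435)),("2ndL",(328,218),(380,468)),("3rd",(378,202),(460,497)),("Lbase",(268,266),(243,457))]:
    (o1,v1),(o2,v2)=ray(t,(340+a[0]/8-.45,190+a[1]/8-.45)),ray(w,(140+b[0]/5-.4,140+b[1]/5-.4)); s=np.linalg.lstsq(np.column_stack([v1,-v2]),o2-o1,rcond=None)[0]
    p,q=o1+s[0]*v1,o2+s[1]*v2; X=(p+q)/2; print(n,X,np.linalg.norm(p-q),"machine",(X[:2]-c)@ex,(X[:2]-c)@ey)
E
```

```text
Rcrown [ 0.5994 -0.2169  0.0213] 0.0033907595944805075 machine -0.045930268249730725 -0.07076708844590103
Lcrown [ 0.5842 -0.1683  0.0136] 0.002823492190367186 machine -0.06790215974326735 -0.024854139539888877
2ndL [ 0.5899 -0.1837  0.012 ] 0.0015447485219309887 machine -0.060046569620097336 -0.03920810168458941
3rd [ 0.5954 -0.1996  0.0134] 0.0017185236855044531 machine -0.052385747042515474 -0.05423052019187043
Lbase [ 0.574  -0.1634  0.0148] 0.002426894193189819 machine -0.07871341365382253 -0.021454061762748534
```

```bash
python3 -m pendant '[[[-1.84,-2.37,0],[0,0,0],1],[[-1.84,-2.37,0],[0,0,0],1],[[-1.84,-2.37,0],[0,0,0],1],[[-1.84,-2.37,0],[0,0,0],1],[[-1.84,-2.37,0],[0,0,0],1],[[-1.84,-2.37,0],[0,0,0],1],[[-1.0,0.2,-3.2],[0,0,0],1],[[-1.0,0.2,-3.2],[0,0,0],1],[[-1.0,0.2,-3.2],[0,0,0],1],[[-1.0,0.2,-3.2],[0,0,0],1],[[-1.0,0.2,-3.2],[0,0,0],1],[[-1.0,0.2,-3.2],[0,0,0],1],[[-1.0,0.2,-3.2],[0,0,0],1],[[-1.0,0.2,-3.2],[0,0,0],1],[[0,0,0],[0,0,0],1],[[0,0,0],[0,0,0],1],[[0,0,0],[0,0,0],1]]'
python3 - <<'E'
from h import *
t=bot.capture("top"); cv2.imwrite("pics/t29.png",t["img"][:,:,::-1]); w=bot.capture("wrist"); crop(w,"w24.png",0,0,560,420,1.4)
crop(t,"t30.png",310,120,470,280,5)
a=np.load("top0.npy",allow_pickle=True).item()["img"].astype(int); b=t["img"].astype(int)
d=np.abs(a-b).max(2)
for n,(x0,y0,x1,y1) in {"jaw":(183,145,220,182),"mug":(240,140,282,192)}.items(): print(n,(d[y0:y1,x0:x1]>40).sum())
E
```

```text
time_s: 61.4
position: [0.449, -0.0426, 0.3856]
tcp_rot: [[-0.601, 0.472, 0.645], [-0.511, 0.394, -0.764], [-0.615, -0.789, 0.005]]
force: [-0.6, -0.3, 0.1]
opening: 0.008
jaw 0
mug 0
```

View pics/t29.png

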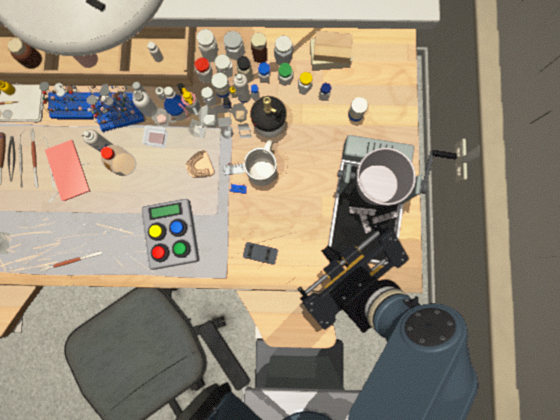

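View pics/t30.png

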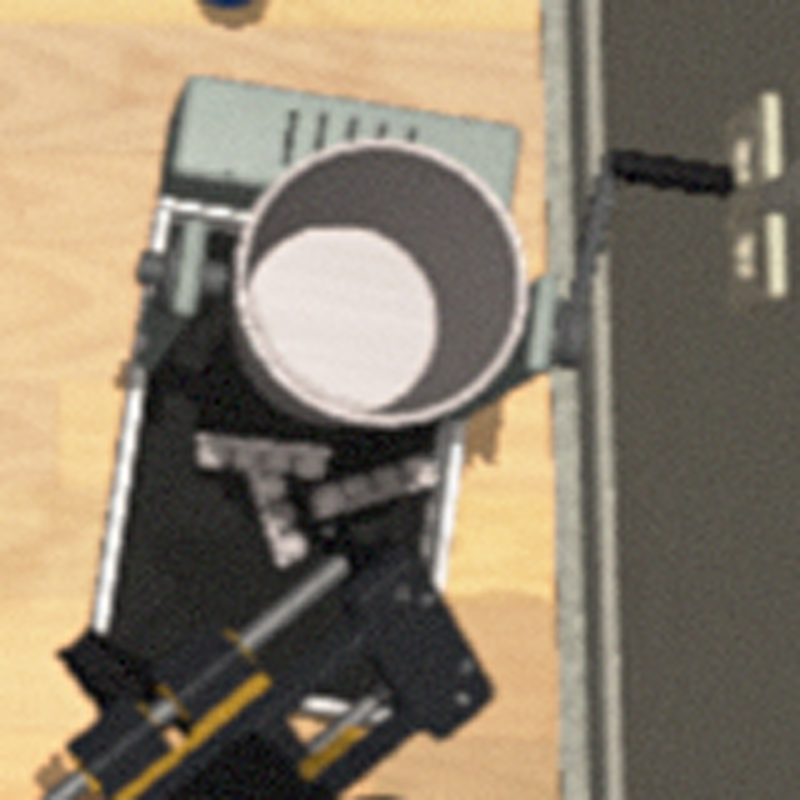

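View pics/w24.png

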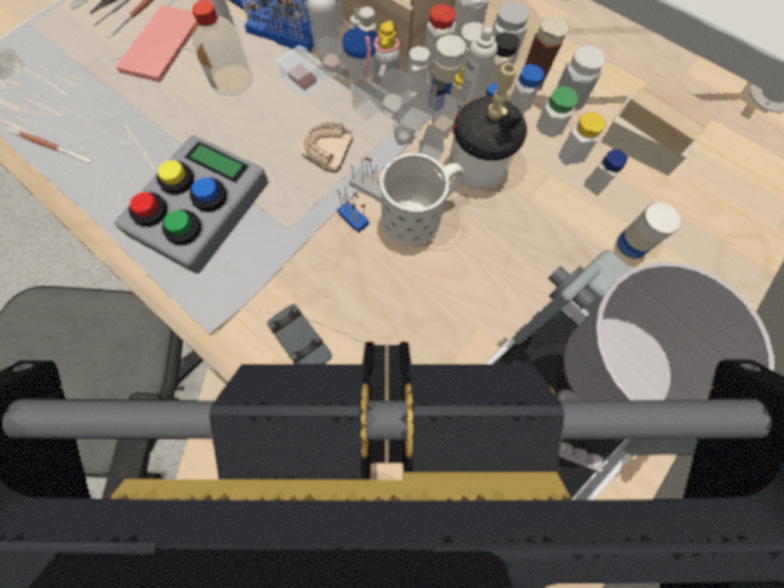

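```bash
python3 -c "
from rig import bot
print(bot.hand_in())"
```

```text
the job is handed in; nothing more can be done
None
```

The job is done and handed in at about 61 s of the 210 s allowed.

- **Loading:** I cranked the drum from about 0.45 rad to its upright stop. I then loaded all four castings, and a picture showed them inside.
- **Keys:** I pressed yellow, blue and green in that order. Each press read 9–14 N, well past the roughly 5 N needed for full travel. Pictures showed yellow and blue springing back. Green looked up in the later pictures, though I made no separate check of it. Red was never touched.
- **Dumping:** I cranked the drum to its far stop, brought it back to the upright stop and let go.
- **One correction:** One casting had landed propped on the tray rim. I nudged it in with a fingertip, and its measured crown heights of about 12–21 mm now put it flat on the tray floor, just inside the wall.

**Last checks:**
- **Drum:** It is empty and its rim and crank sit where they did at the upright stop.
- **Castings:** All four are in the tray; one rests partly on another, and one lies under the drum. That last one was seen only in the wrist camera views, because the drum hides it from the top camera.
- **Jaw model and mug:** The top picture shows no change in either.
- **Arm:** It was clear of everything at hand-in.

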